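# Pack the carver's site kit: chisels in working order, dowels in the bin

### The arm

A 7-joint arm with a two-finger parallel gripper is mounted at the origin on a cart in front of the work surface, level with it; the furniture and walls round the work are solid. World frame = base frame: x ahead of the robot, y to its left, z up, the work surface at z = 0. Lengths are in m, angles in rad, forces in N, time in s.
With the tool pointing down it reaches from about 0.4 to 0.9 m from the base axis. Payload 5.5 kg.
Tool frame: the origin (TCP) lies at the very end of the fingers, on their centre line; the grasp point (between the pads) lies 19 mm behind it (bot.grip_depth is the distance from the TCP to the grasp point, in m); y points along the fingers, x is the direction in which the jaws open and shut, and the axes are right-handed (so a half turn about y gives the same grasp; the last joint's range is limited). The gripper opens to 92 mm and grips with 3 to 60 N. Pads are 19 mm wide; open, the fingers measure 130 mm over their backs; the gripper's body (75 mm by 190 mm) begins 47 mm behind the grasp point.
Start: joints at [-0.949, 0.501, -0.427, 1.55, 0.221, 1.138, -0.21], TCP at [0.228, 0.609, 0.227] pointing down, gripper open.
Joint ranges: [-2.88, 2.88], [-0.31, 2.03], [-1.54, 1.56], [0.2, 2.42], [-1.41, 4.55], [0.19, 2.02], [-2.57, 2.57]. Speed limits (rad/s): [2.57, 2.57, 3.14, 3.14, 3.14, 3.14, 3.14].

### API

Orientations are given as a unit quaternion [x, y, z, w].
In Python, from workcell import bot gives the robot as it stands. The module is installed in compiled form; this text tells all that it offers.
- The arm moves only by the tool send_rows, never from a script. Its argument "increments" is a list of rows, each a list of 3 entries, a list of its own where there are three numbers: the shift along the tool's x, y, z in mm, then the turn, a rotation vector about the tool's x, y, z in degrees, then the opening, from -1 (shut) to 1 (fully open). In form: [[[x, y, z], [wx, wy, wz], gripper], ...]. A call has 1 to 10 rows; each row is the pose to reach, as a shift and turn from the pose measured when the call began, along the tool's axes at that moment; what a row does not reach only later rows make up. A row lasts 1/10 s, in which the tool goes at most 50 mm and 8.59 degrees, less where a joint would pass 70% of its speed; a pose out of reach is approached as far as the arm can. A call with a gripper value outside its range is refused whole. The fingers move at their own pace and stop on an object; "newtons" is the grip in N (left out, the last holds). Time passes only in rows, so rows that repeat a pose let the fingers close. It gives the time, the measured TCP pose, the force and the opening at its end, in the units of the state.
- bot.read_state(): the state, without advancing time (a new reading comes with each control period).
- bot.read_camera(name): name is "scene" or "side" or "wrist"; returns the picture (384x512x3 uint8, blue, green, red); there is no depth.
- bot.get_calibration(name): a dict with "K" (3x3 intrinsics, pixels), "rvec" (rotation vector, rad) and "tvec" (3), from world to camera coordinates, as OpenCV has them; the wrist camera has in their place "tool_from_camera" (4x4, takes a point from camera to tool coordinates, whose origin is the TCP and whose axes are the tool frame's). Camera axes: x right, y down, z forward; pixel columns grow to the right and rows downward; lengths in m; the calibration is good to about 2 mm. The wrist camera is an equidistant fisheye: a pixel r from the principal point sees the ray r / f radians off the axis. A picture is of the moment at which its call begins: read the wrist's pose just before it. get_calibration takes no time and is no camera call.
- bot.hand_in(): hands the job in, once; it reports no verdict.
The state is a dict: "time_s": time; "joints": joint angles; "qd": joint speeds; "effort": joint torques, N m; "tcp_pos": TCP position; "tool_rot": TCP orientation; "force": force on the tool from outside, world axes, zero at the start; "ft_torque": the same for the moment, N m; "gripper_width": finger opening in m.
Only numpy, scipy, OpenCV 4.12 (cv2) and the standard library are available. Lean on these libraries where they do the work, as an engineer would, in place of code of your own. Each camera call takes 0.05 s, during which the arm holds its last target.

### The job

Pack the carving kit: swing the rack's keeper bar fully open, then fill the numbered slots strictly in order from one dot to four with the point, claw, flat and broad chisel, each lying in both notches with its cutting end away from you and wholly past the far comb (if a chisel is missing today, leave its slot empty and go on). Next pour the steel dowels from the tin into the rack's bin and stand the empty tin upright on the desk. Finish with the keeper bar swung fully shut across the chisels, every dowel in the bin, and the stone cap and tape roll left where they are.

Things in the scene. Friction and masses are not known exactly. Their poses are not given: they have to be found in the camera images.
- rack: fixed pale wood kit rack, 150 mm deep (rack x, away from the robot, turned up to 0.15 rad) by 356 mm long (rack y, leftward). Origin: centre of its underside. Two upright combs, 10 mm thick, at rack x = -35 and +45 mm, tooth tips 45 mm high, form four slots along rack x; the 70 mm between the combs is open for fingers. Open bin at the left end
- slot_1 (a point): the one-dot slot (next to the bin): where the shank point of the point chisel lies when home, 29.5 mm above the desk. Axes as the rack's. Slots two (claw), three (flat), four (broad) follow at 48, 96, 144 mm to the right (rack -y), counted by black dots before them. Notches: 22 mm wide, 45-degree lead-ins, floor 22 mm above the desk
- bin_floor (a point): centre of the inner floor of the rack's open bin, 11 mm above the desk; inside it is 120 mm (rack x) by 90 mm (rack y), its 5 mm walls rise to 51 mm above the desk. Axes as the rack's
- keeper (a joint): angle of the keeper, a flat steel bar 235 mm long, 12 wide, underside 48 mm above the desk, that swings level about a pivot between bin and slot one. 0 = shut, across all slots along rack -y; grows as it swings away from the robot (anticlockwise from above); 1.57 = along rack +x; 1.7 = end stop, fully open. Takes about 1 N at the knob and stays where left
- keeper_pivot (a point): point on the keeper's upright pivot axis, 74 mm above the desk
- keeper_knob (a point): on the axis of the keeper's upright round knob: dark wood, 14 mm in diameter, standing from 56 to 86 mm above the desk; this point is 74 mm up, 128 mm from the pivot axis. Fingers that hold it may turn round it
- point_shank (a point): loose point chisel (may be absent), steel, 200 mm long, 0.22 kg; cutting end narrow, drawn down to a point 12 mm wide. Shank 16 mm wide, 15 thick. Point: mid-thickness (7.5 mm up when lying), 17 mm from mid-length toward the striking end; the shank reaches 59 mm toward the cutting end from it. Axes: y along it to the striking end. Starts on the desk left of the rack, cutting end away from the robot
- claw_shank (a point): loose claw chisel (may be absent), steel, 175 mm long, 0.22 kg; cutting end a toothed (notched) edge 30 mm wide. Shank 16 mm wide, 15 thick. Point: mid-thickness (7.5 mm up when lying), 17 mm from mid-length toward the striking end; the shank reaches 59 mm toward the cutting end from it. Axes: y along it to the striking end. Starts on the desk left of the rack, cutting end away from the robot
- flat_shank (a point): loose flat chisel (may be absent), steel, 190 mm long, 0.22 kg; cutting end a plain straight edge 26 mm wide. Shank 16 mm wide, 15 thick. Point: mid-thickness (7.5 mm up when lying), 17 mm from mid-length toward the striking end; the shank reaches 59 mm toward the cutting end from it. Axes: y along it to the striking end. Starts on the desk left of the rack, cutting end away from the robot
- broad_shank (a point): loose broad chisel (may be absent), steel, 180 mm long, 0.22 kg; cutting end a fanned-out plain edge 42 mm wide, the widest. Shank 16 mm wide, 15 thick. Point: mid-thickness (7.5 mm up when lying), 17 mm from mid-length toward the striking end; the shank reaches 59 mm toward the cutting end from it. Axes: y along it to the striking end. Starts on the desk left of the rack, cutting end away from the robot
- point_edge (a point): middle of the point chisel's cutting edge
- claw_edge (a point): middle of the claw chisel's cutting edge
- flat_edge (a point): middle of the flat chisel's cutting edge
- broad_edge (a point): middle of the broad chisel's cutting edge
- tin_center (a point): plain open metal tin, upright cylinder 62 mm in diameter, 85 mm high, wall 2.5 mm, floor 3 mm, no handle, about 0.12 kg, holding the dowels; this point is on its axis half-way up (42.5 mm above the desk when standing). z toward the mouth. Stands on the desk beyond the bin
- dowel_1: short plain steel pinning dowel, 12 mm in diameter, 20 mm long, 18 g; origin at its centre, z along it. Smooth (slides in the tin at about 20 degrees). Starts in the tin (may be absent: 4 to 6 are there)
- dowel_2: short plain steel pinning dowel, 12 mm in diameter, 20 mm long, 18 g; origin at its centre, z along it. Smooth (slides in the tin at about 20 degrees). Starts in the tin (may be absent: 4 to 6 are there)
- dowel_3: short plain steel pinning dowel, 12 mm in diameter, 20 mm long, 18 g; origin at its centre, z along it. Smooth (slides in the tin at about 20 degrees). Starts in the tin (may be absent: 4 to 6 are there)
- dowel_4: short plain steel pinning dowel, 12 mm in diameter, 20 mm long, 18 g; origin at its centre, z along it. Smooth (slides in the tin at about 20 degrees). Starts in the tin (may be absent: 4 to 6 are there)
- dowel_5: short plain steel pinning dowel, 12 mm in diameter, 20 mm long, 18 g; origin at its centre, z along it. Smooth (slides in the tin at about 20 degrees). Starts in the tin (may be absent: 4 to 6 are there)
- dowel_6: short plain steel pinning dowel, 12 mm in diameter, 20 mm long, 18 g; origin at its centre, z along it. Smooth (slides in the tin at about 20 degrees). Starts in the tin (may be absent: 4 to 6 are there)
- stone_cap: bystander: turned granite cap, 62 mm across, 47 mm high; origin under its centre
- tape_roll: bystander: roll of masking tape, 101 mm across, 24 mm high; origin under its centre

How it is judged:
On the way, in this order (a step that is already met when the one before it is completed fails the run):
1. the keeper bar is swung open (value of joint keeper above 1.4 rad), for 0.2 s.
2. the point chisel lies in both notches of the slot with 1 dot, cutting end away (x of point_shank in the frame of rack between -0.012 and 0.024 m and y of point_shank in the frame of rack between -0.008 and 0.008 m and z of point_shank in the frame of rack between 0.024 and 0.034 m and x of point_edge in the frame of rack above 0.06 m and angle between the y axis of point_shank and the x axis of rack, either way round below 0.12 rad and contact force between the fingers and point_chisel below 0.5 N), for 0.3 s.
3. the claw chisel lies in both notches of the slot with 2 dots, cutting end away (x of claw_shank in the frame of rack between -0.012 and 0.024 m and y of claw_shank in the frame of rack between -0.056 and -0.04 m and z of claw_shank in the frame of rack between 0.024 and 0.034 m and x of claw_edge in the frame of rack above 0.06 m and angle between the y axis of claw_shank and the x axis of rack, either way round below 0.12 rad and contact force between the fingers and claw_chisel below 0.5 N), for 0.3 s.
4. the flat chisel lies in both notches of the slot with 3 dots, cutting end away (x of flat_shank in the frame of rack between -0.012 and 0.024 m and y of flat_shank in the frame of rack between -0.104 and -0.088 m and z of flat_shank in the frame of rack between 0.024 and 0.034 m and x of flat_edge in the frame of rack above 0.06 m and angle between the y axis of flat_shank and the x axis of rack, either way round below 0.12 rad and contact force between the fingers and flat_chisel below 0.5 N), for 0.3 s.
5. the broad chisel lies in both notches of the slot with 4 dots, cutting end away (x of broad_shank in the frame of rack between -0.012 and 0.024 m and y of broad_shank in the frame of rack between -0.152 and -0.136 m and z of broad_shank in the frame of rack between 0.024 and 0.034 m and x of broad_edge in the frame of rack above 0.06 m and angle between the y axis of broad_shank and the x axis of rack, either way round below 0.12 rad and contact force between the fingers and broad_chisel below 0.5 N), for 0.3 s.
6. the tin is tipped over the bin (angle between tin_center's own z axis and vertical above 1.2 rad and horizontal distance between tin_center and bin_floor below 0.14 m and height (world z) of tin_center above 0.06 m), for 0.1 s.
7. every dowel is in the bin while the keeper is still open (x of dowel_1 in the frame of rack between -0.061 and 0.061 m and y of dowel_1 in the frame of rack between 0.077 and 0.171 m and z of dowel_1 in the frame of rack between 0.01 and 0.046 m and x of dowel_2 in the frame of rack between -0.061 and 0.061 m and y of dowel_2 in the frame of rack between 0.077 and 0.171 m and z of dowel_2 in the frame of rack between 0.01 and 0.046 m and x of dowel_3 in the frame of rack between -0.061 and 0.061 m and y of dowel_3 in the frame of rack between 0.077 and 0.171 m and z of dowel_3 in the frame of rack between 0.01 and 0.046 m and x of dowel_4 in the frame of rack between -0.061 and 0.061 m and y of dowel_4 in the frame of rack between 0.077 and 0.171 m and z of dowel_4 in the frame of rack between 0.01 and 0.046 m and x of dowel_5 in the frame of rack between -0.061 and 0.061 m and y of dowel_5 in the frame of rack between 0.077 and 0.171 m and z of dowel_5 in the frame of rack between 0.01 and 0.046 m and x of dowel_6 in the frame of rack between -0.061 and 0.061 m and y of dowel_6 in the frame of rack between 0.077 and 0.171 m and z of dowel_6 in the frame of rack between 0.01 and 0.046 m and value of joint keeper above 1.2 rad), for 0.2 s.
At the end, for the whole second after the job is handed in: each present chisel lies in its slot (shank within 8 mm sideways, 5 mm in height, 17 mm lengthwise, 0.12 rad; edge past the far comb), all dowels are in the bin below its rim, the keeper is within 0.1 rad of shut, the tin stands upright (0.12 rad) and still on the desk (x of point_shank in the frame of rack between -0.012 and 0.024 m and y of point_shank in the frame of rack between -0.008 and 0.008 m and z of point_shank in the frame of rack between 0.024 and 0.034 m and x of each of point_edge, claw_edge, flat_edge, broad_edge in the frame of rack above 0.06 m and angle between the y axis of each of point_shank, claw_shank, flat_shank, broad_shank and the x axis of rack, either way round below 0.12 rad and x of claw_shank in the frame of rack between -0.012 and 0.024 m and y of claw_shank in the frame of rack between -0.056 and -0.04 m and z of claw_shank in the frame of rack between 0.024 and 0.034 m and x of flat_shank in the frame of rack between -0.012 and 0.024 m and y of flat_shank in the frame of rack between -0.104 and -0.088 m and z of flat_shank in the frame of rack between 0.024 and 0.034 m and x of broad_shank in the frame of rack between -0.012 and 0.024 m and y of broad_shank in the frame of rack between -0.152 and -0.136 m and z of broad_shank in the frame of rack between 0.024 and 0.034 m and x of dowel_1 in the frame of rack between -0.061 and 0.061 m and y of dowel_1 in the frame of rack between 0.077 and 0.171 m and z of dowel_1 in the frame of rack between 0.01 and 0.046 m and x of dowel_2 in the frame of rack between -0.061 and 0.061 m and y of dowel_2 in the frame of rack between 0.077 and 0.171 m and z of dowel_2 in the frame of rack between 0.01 and 0.046 m and x of dowel_3 in the frame of rack between -0.061 and 0.061 m and y of dowel_3 in the frame of rack between 0.077 and 0.171 m and z of dowel_3 in the frame of rack between 0.01 and 0.046 m and x of dowel_4 in the frame of rack between -0.061 and 0.061 m and y of dowel_4 in the frame of rack between 0.077 and 0.171 m and z of dowel_4 in the frame of rack between 0.01 and 0.046 m and x of dowel_5 in the frame of rack between -0.061 and 0.061 m and y of dowel_5 in the frame of rack between 0.077 and 0.171 m and z of dowel_5 in the frame of rack between 0.01 and 0.046 m and x of dowel_6 in the frame of rack between -0.061 and 0.061 m and y of dowel_6 in the frame of rack between 0.077 and 0.171 m and z of dowel_6 in the frame of rack between 0.01 and 0.046 m and value of joint keeper below 0.1 rad and angle between tin_center's own z axis and vertical below 0.12 rad and height (world z) of tin_center between 0.038 and 0.047 m and linear speed of tin below 0.03 m/s); the robot touches nothing.
It fails at once if the stone cap is moved more than 4 cm (distance of stone_cap from where it was at the start of the episode above 0.04 m).
It fails at once if the tape roll is moved more than 4 cm (distance of tape_roll from where it was at the start of the episode above 0.04 m).
Of point_chisel, claw_chisel, flat_chisel, broad_chisel only 2 to 4 are there at a start; the rules pass over those that are not, and their reading is None.
Of dowel_1, dowel_2, dowel_3, dowel_4, dowel_5, dowel_6 only 4 to 6 are there at a start; the rules pass over those that are not, and their reading is None.
At some moment in a run one of point_chisel, claw_chisel, flat_chisel, broad_chisel may be knocked a few centimetres aside while the robot is not near it.
It also fails if it takes over 210 s, if anything falls off the work surface, if the arm or the gripper's body presses on something with over 40 N, if the wrist force passes 120 N, or if a joint passes its speed limit or range.

## Working session

There is one attempt and no reset: what is moved stays moved. The work goes in short steps, Python scripts to look and compute and a tool call to move; the robot and the scene stay as the last step left them, time stands still between calls to the robot, and variables do not carry over. Pictures are saved under pics/ and viewed, and the job is handed in when it is done.

Besides the shell and the picture viewer there is one more tool, called after ">>>" as name(argument=value, ...) on one line, values as JSON. send_rows: Moves the arm, as the interface text tells. Its arguments: {"type":"object","properties":{"increments":{"type":"array","items":{"type":"array"}},"newtons":{"type":"number"}},"required":["increments"]}

```bash
mkdir -p pics; ls; cat > h.py <<'E'
import numpy as np, cv2
from workcell import bot
from scipy.spatial.transform import Rotation as R
def snap(n,f):
    im=bot.read_camera(n); cv2.imwrite('pics/'+f,im); return im
E
python3 - <<'E'
from h import *
s=bot.read_state(); print({k:np.round(v,3) for k,v in s.items()})
for n in ["scene","side"]:
    snap(n,n+'0.png'); c=bot.get_calibration(n); print(n,c)
    Rm=cv2.Rodrigues(np.array(c['rvec'],float))[0]; print(-Rm.T@np.array(c['tvec'],float).ravel())
s=bot.read_state();print(s['tcp_pos'],s['tool_rot'])
snap('wrist','wrist0.png');print(bot.get_calibration('wrist'),bot.grip_depth)
E
```

```text
pics
{'time_s': np.float64(0.0), 'joints': array([-0.949,  0.502, -0.427,  1.551,  0.221,  1.138, -0.21 ]), 'qd': array([-0.   , -0.001,  0.001, -0.001,  0.002,  0.001,  0.001]), 'effort': array([ 0.0000e+00, -5.6658e+01, -5.8160e+00, -2.7913e+01, -6.9000e-02,
        3.1000e-02,  0.0000e+00]), 'tcp_pos': array([0.228, 0.608, 0.226]), 'tool_rot': array([ 0.582,  0.402, -0.403, -0.581]), 'force': array([-0.117, -0.193, -0.321]), 'ft_torque': array([0.031, 0.013, 0.012]), 'gripper_width': np.float64(0.092)}
scene {'K': array([[452.65322553,   0.        , 249.18187959],
       [  0.        , 452.65322553, 191.29028338],
       [  0.        ,   0.        ,   1.        ]]), 'rvec': array([ 2.00100737, -1.02230265,  0.48703133]), 'tvec': array([-0.30370538,  0.37912556,  1.13879477])}
[-0.3621118  -0.67717249  0.97115351]
side {'K': array([[410.26930627,   0.        , 252.18082502],
       [  0.        , 410.26930627, 183.97645995],
       [  0.        ,   0.        ,   1.        ]]), 'rvec': array([ 2.25514591e+00, -1.77169868e-03, -7.55266769e-03]), 'tvec': array([-0.59304087,  0.09953252,  1.06642027])}
[ 0.59859548 -0.76258474  0.74766593]
[0.22808146 0.60800635 0.22577754] [ 0.58152963  0.40224157 -0.4032845  -0.58084992]
{'K': array([[297.31863964,   0.        , 254.30505048],
       [  0.        , 297.31863964, 188.9701696 ],
       [  0.        ,   0.        ,   1.        ]]), 'tool_from_camera': array([[ 9.99999925e-01, -3.74859184e-04, -9.31927642e-05,
        -2.27833318e-03],
       [-2.10716976e-06, -2.46553884e-01,  9.69129084e-01,
        -1.57530797e-01],
       [-3.86263976e-04, -9.69129012e-01, -2.46553867e-01,
         6.59309160e-02],
       [ 0.00000000e+00,  0.00000000e+00,  0.00000000e+00,
         1.00000000e+00]])} 0.0188
```

View pics/scene0.png

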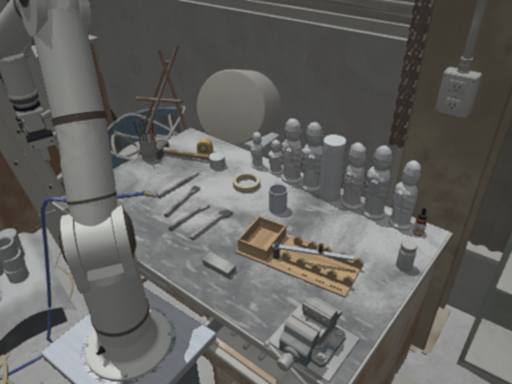

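View pics/side0.png

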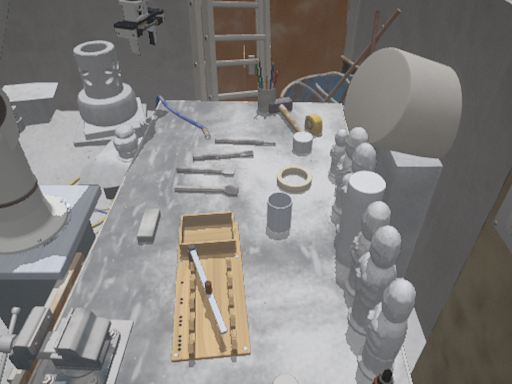

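View pics/wrist0.png

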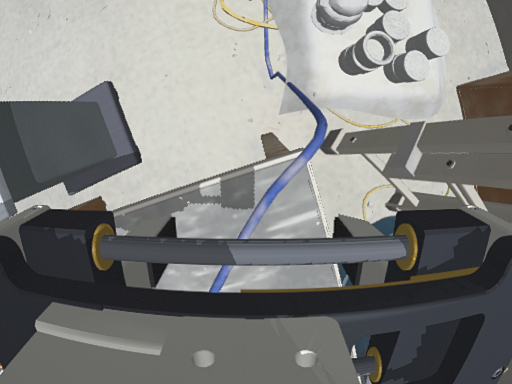

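```bash
python3 - <<'E'
import cv2
a=cv2.imread('pics/side0.png'); 
cv2.imwrite('pics/s1.png',cv2.resize(a[125:205,165:325],None,fx=5,fy=5,interpolation=cv2.INTER_CUBIC))
cv2.imwrite('pics/s2.png',cv2.resize(a[205:360,165:255],None,fx=3.8,fy=3.8,interpolation=cv2.INTER_CUBIC))
a=cv2.imread('pics/scene0.png'); 
cv2.imwrite('pics/c1.png',cv2.resize(a[160:245,150:300],None,fx=5,fy=5,interpolation=cv2.INTER_CUBIC))
cv2.imwrite('pics/c2.png',cv2.resize(a[210:300,225:375],None,fx=5,fy=5,interpolation=cv2.INTER_CUBIC))
E
```

```text
(no output)
```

View pics/s1.png

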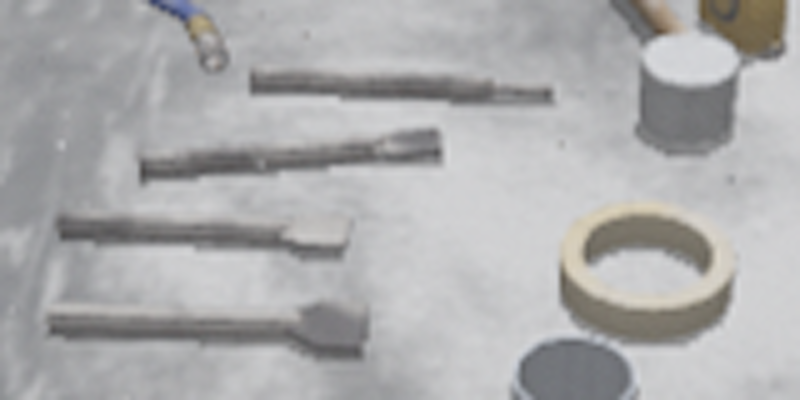

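View pics/s2.png

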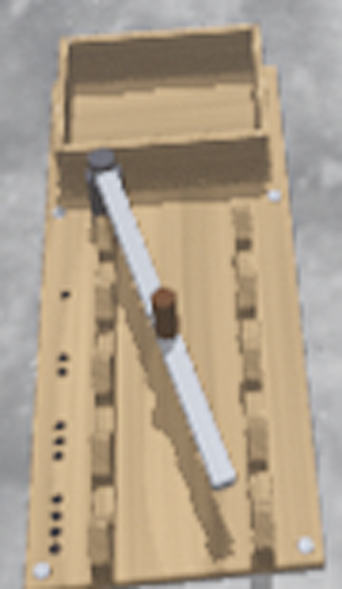

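View pics/c1.png

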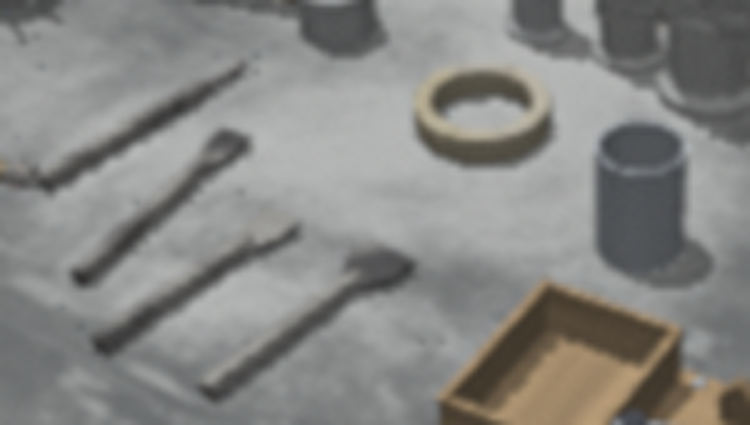

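View pics/c2.png

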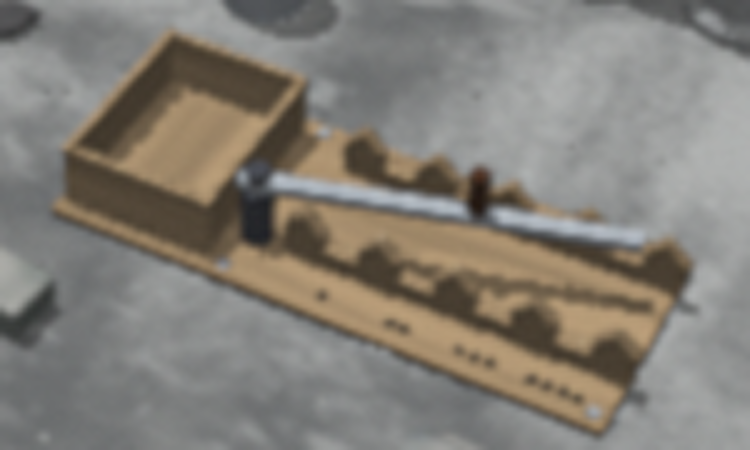

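```bash
cat >> h.py <<'E'
C={n:bot.get_calibration(n) for n in ("scene","side")}
def proj(n,P):
    c=C[n]; return cv2.projectPoints(np.asarray(P,float).reshape(-1,3),np.array(c['rvec']),np.array(c['tvec']),c['K'],None)[0].reshape(-1,2)
def onz(n,px,z):
    c=C[n]; Rm=cv2.Rodrigues(np.array(c['rvec']))[0]; t=np.array(c['tvec']).ravel(); o=-Rm.T@t
    px=np.asarray(px,float).reshape(-1,2); d=(Rm.T@np.linalg.inv(c['K'])@np.c_[px,np.ones(len(px))].T).T
    return o+d*((z-o[2])/d[:,2])[:,None]
def crop(p,s,off): return (np.asarray(p,float)+.5)/s-.5+np.asarray(off)
E
python3 - <<'E'
from h import *
from scipy.optimize import least_squares
s2=lambda p:crop(p,3.8,(165,205)); c2=lambda p:crop(p,5,(225,210))
for nm,n,f,pts in (("side","side",s2,[(63,38),(258,28),(268,137),(57,150)]),("scene","scene",c2,[(66,150),(172,35),(305,78),(207,205)])):
    P=onz(n,f(pts),.051); print(nm,np.round(P,4).tolist(), P.mean(0))
    print([np.linalg.norm(P[i]-P[(i+1)%4]).round(4) for i in range(4)])
print('base scene',onz('scene',c2([(55,212),(605,435)]),.008).round(4), 'side',onz('side',s2([(30,588),(325,565)]),.008).round(4))
s1=lambda p:crop(p,5,(165,125)); c1=lambda p:crop(p,5,(150,160))
ch={'A':([(250,80),(552,95)],[(47,183),(243,68)]),'B':([(142,170),(440,145)],[(80,277),(240,140)]),'C':([(60,227),(348,240)],[(103,345),(297,230)]),'D':([(50,321),(367,330)],[(208,388),(405,265)])}
for k,(a,b) in ch.items():
    for n,f,p in(('side',s1,a),('scene',c1,b)):
        P=onz(n,f(p),.0075); d=P[1]-P[0]; print(k,n,P[:,:2].round(3).tolist(),np.linalg.norm(d).round(3),np.arctan2(d[1],d[0]).round(3))
# tin
print('tin',onz('side',s1([(575,370)]),.085),onz('scene',c1([(641,148)]),.085))
E
```

```text
side [[0.4185, -0.0271, 0.051], [0.5446, -0.0183, 0.051], [0.5544, -0.1146, 0.051], [0.4281, -0.1246, 0.051]] [ 0.48640347 -0.07115619  0.051     ]
[np.float64(0.1265), np.float64(0.0967), np.float64(0.1267), np.float64(0.0979)]
scene [[0.416, -0.0285, 0.051], [0.5407, -0.0175, 0.051], [0.5539, -0.1099, 0.051], [0.4258, -0.1249, 0.051]] [ 0.48410987 -0.0701761   0.051     ]
[np.float64(0.1252), np.float64(0.0933), np.float64(0.1289), np.float64(0.0969)]
base scene [[ 0.4044 -0.0268  0.008 ]
 [ 0.4399 -0.3781  0.008 ]] side [[ 0.4443 -0.3749  0.008 ]
 [ 0.5897 -0.3633  0.008 ]]
A side [[0.469, 0.371], [0.667, 0.351]] 0.198 -0.097
A scene [[0.472, 0.374], [0.663, 0.357]] 0.191 -0.091
B side [[0.41, 0.27], [0.594, 0.295]] 0.186 0.138
B scene [[0.41, 0.278], [0.591, 0.295]] 0.182 0.094
C side [[0.367, 0.212], [0.54, 0.198]] 0.173 -0.08
C scene [[0.368, 0.215], [0.533, 0.191]] 0.167 -0.148
D side [[0.374, 0.124], [0.553, 0.116]] 0.179 -0.05
D scene [[0.377, 0.131], [0.546, 0.105]] 0.171 -0.15
tin [[ 0.66066303 -0.00738058  0.085     ]] [[ 0.65952608 -0.00985865  0.085     ]]
```

```bash
cat >> h.py <<'E'
def Rt(psi,tilt=0):
    x=np.array([np.cos(psi),np.sin(psi),0]); y=np.array([0,0,-1.]); M=np.c_[x,y,np.cross(x,y)]
    return M@R.from_rotvec([tilt,0,0]).as_matrix()
def cur():
    s=bot.read_state(); return np.array(s['tcp_pos']),R.from_quat(s['tool_rot']).as_matrix(),s
def inc(p,M,p0=None,M0=None):
    if p0 is None: p0,M0,_=cur()
    return (M0.T@(np.array(p)-p0)*1000).round(1).tolist(), np.degrees(R.from_matrix(M0.T@M).as_rotvec()).round(2).tolist()
def log():
    import json
    s=bot.read_state(); open('log.jsonl','a').write(json.dumps({k:np.array(v).tolist() for k,v in s.items()})+'\n')
    return s
def wray(px,p0=None,M0=None):
    c=bot.get_calibration('wrist'); K=c['K']; T=np.array(c['tool_from_camera'])
    if p0 is None: p0,M0,_=cur()
    px=np.asarray(px,float).reshape(-1,2); u=(px-[K[0,2],K[1,2]])/K[0,0]; r=np.linalg.norm(u,axis=1)
    k=np.where(r>1e-9,np.sin(r)/np.maximum(r,1e-9),1); d=np.c_[u*k[:,None],np.cos(r)]
    o=M0@T[:3,3]+p0; return o,(M0@T[:3,:3]@d.T).T
def wonz(px,z,p0=None,M0=None):
    o,d=wray(px,p0,M0); return o+d*((z-o[2])/d[:,2])[:,None]
def wproj(P,p0=None,M0=None):
    c=bot.get_calibration('wrist'); K=c['K']; T=np.array(c['tool_from_camera'])
    if p0 is None: p0,M0,_=cur()
    Q=((np.asarray(P,float).reshape(-1,3)-p0)@M0-T[:3,3])@T[:3,:3]
    th=np.arctan2(np.linalg.norm(Q[:,:2],axis=1),Q[:,2]); a=np.arctan2(Q[:,1],Q[:,0])
    return np.c_[K[0,2]+K[0,0]*th*np.cos(a),K[1,2]+K[0,0]*th*np.sin(a)]
E
python3 - <<'E'
from h import *
p,M,s=cur(); print(M.round(3)); log()
s2=lambda p:crop(p,3.8,(165,205)); c2=lambda p:crop(p,5,(225,210))
print('knobtop',onz('side',s2([(165,292)]),.086),onz('scene',c2([(481,172)]),.086))
print('pivtop',onz('side',s2([(102,158)]),.08),onz('scene',c2([(258,172)]),.08))
for psi in (1.57,-1.57): print(psi,inc([.45,-.1,.35],Rt(psi)))
E
```

```text
[[ 0.351 -0.001 -0.936]
 [ 0.936 -0.001  0.351]
 [-0.001 -1.     0.   ]]
knobtop [[ 0.50665431 -0.25601539  0.086     ]] [[ 0.50732226 -0.25768384  0.086     ]]
pivtop [[ 0.46180513 -0.15739038  0.08      ]] [[ 0.44007752 -0.15065332  0.08      ]]
1.57 ([-585.3, -123.3, -456.4], [-0.02, -20.51, -0.08])
-1.57 ([-585.3, -123.3, -456.4], [0.11, 159.4, -0.02])
```

```bash
python3 - <<'E'
from h import *
print(inc([.44,.22,.33],Rt(1.57)))
E
```

```text
([-289.2, -103.7, -334.7], [-0.02, -20.51, -0.08])
```

>>> send_rows(increments=[[[-145, -104, -167], [0, -10, 0], 1], [[-289, -104, -335], [0, -20.5, 0], 1], [[-289, -104, -335], [0, -20.5, 0], 1], [[-289, -104, -335], [0, -20.5, 0], 1], [[-289, -104, -335], [0, -20.5, 0], 1], [[-289, -104, -335], [0, -20.5, 0], 1], [[-289, -104, -335], [0, -20.5, 0], 1], [[-289, -104, -335], [0, -20.5, 0], 1], [[-289, -104, -335], [0, -20.5, 0], 1], [[-289, -104, -335], [0, -20.5, 0], 1]])

```text
time_s: 1.15
tcp_pos: [0.4442, 0.2133, 0.3314]
tool_rot: [0.504, 0.497, -0.497, -0.501]
force: [-0.9, 0.7, 0.2]
gripper_width: 0.0918
```

```bash
python3 - <<'E'
from h import *
s=log();p,M,_=cur(); print(p,s['time_s'],s['joints'])
np.savez('w1.npz',p=p,M=M)
im=snap('wrist','w1.png')
print(inc([.46,-.19,.33],Rt(1.57)))
cv2.imwrite('pics/w1b.png',cv2.resize(im,(800,600),interpolation=cv2.INTER_CUBIC))
E
```

```text
[0.44417117 0.21325901 0.33138642] 1.15 [-0.21401837  0.10577894 -0.31468458  1.80338279  0.03912784  1.23753669
  1.01946286]
([-405.3, 1.9, -20.9], [0.07, -0.48, -0.14])
```

View pics/w1b.png

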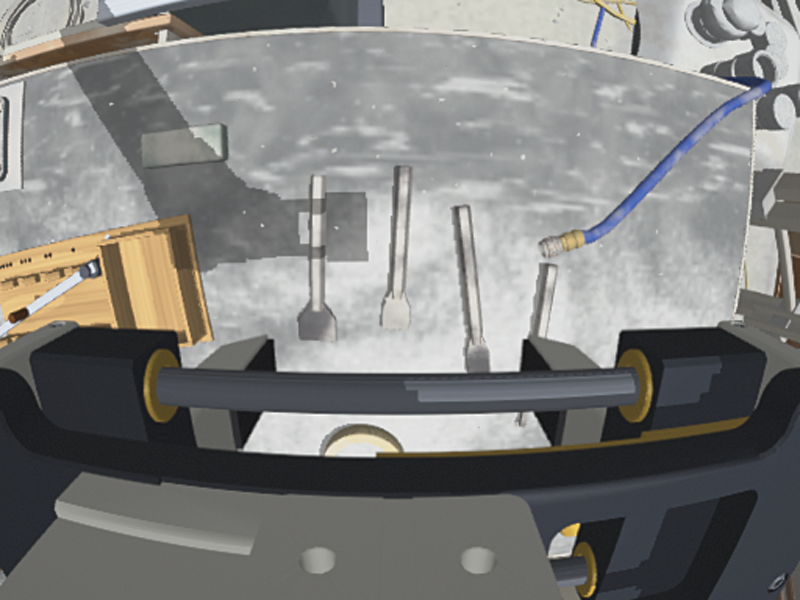

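```bash
python3 - <<'E'
import cv2
a=cv2.imread('pics/w1.png'); 
cv2.imwrite('pics/w1c.png',cv2.resize(a[95:280,185:365],None,fx=3.2,fy=3.2,interpolation=cv2.INTER_CUBIC))
E
```

```text
(no output)
```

View pics/w1c.png

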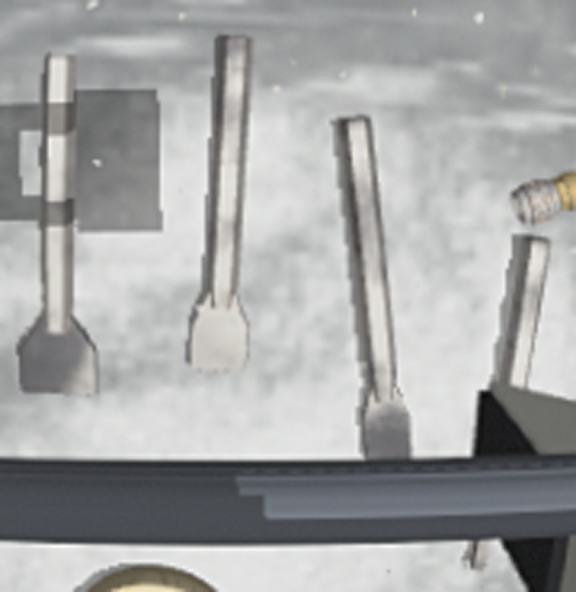

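>>> send_rows(increments=[[[-200, 0, -40], [0, 0, 0], 1], [[-405, 0, -60], [0, -0.5, 0], 1], [[-405, 0, -90], [0, -0.5, 0], 1], [[-405, 0, -90], [0, -0.5, 0], 1], [[-405, 0, -90], [0, -0.5, 0], 1], [[-405, 0, -90], [0, -0.5, 0], 1], [[-405, 0, -90], [0, -0.5, 0], 1], [[-405, 0, -90], [0, -0.5, 0], 1], [[-405, 0, -90], [0, -0.5, 0], 1], [[-405, 0, -90], [0, -0.5, 0], 1]])

```text
time_s: 2.2
tcp_pos: [0.5291, -0.193, 0.331]
tool_rot: [0.502, 0.498, -0.5, -0.501]
force: [-0.3, 0.4, 0.2]
gripper_width: 0.0917
```

```bash
python3 - <<'E'
from h import *
s=log();p,M,_=cur(); print(p,s['time_s'],s['joints'])
np.savez('w2.npz',p=p,M=M)
im=snap('wrist','w2.png')
cv2.imwrite('pics/w2b.png',cv2.resize(im,(800,600),interpolation=cv2.INTER_CUBIC))
E
```

```text
[ 0.52911674 -0.19302915  0.33095112] 2.2 [ 0.26628757  0.22742979  0.04064623  1.65580941 -0.00650297  1.25792512
  1.87369759]
```

View pics/w2b.png

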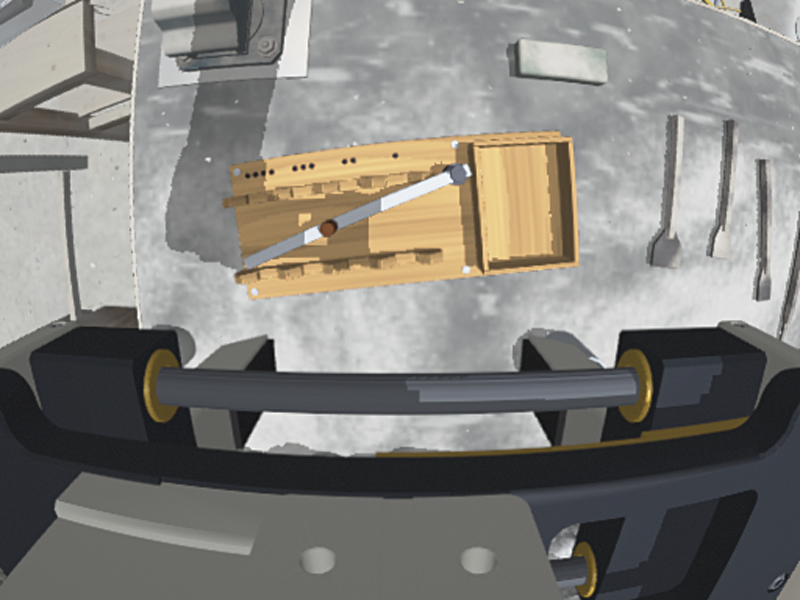

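```bash
python3 - <<'E'
import cv2
a=cv2.imread('pics/w2.png'); 
cv2.imwrite('pics/w2c.png',cv2.resize(a[78:198,140:260],None,fx=5,fy=5,interpolation=cv2.INTER_CUBIC))
cv2.imwrite('pics/w2d.png',cv2.resize(a[78:198,255:375],None,fx=5,fy=5,interpolation=cv2.INTER_CUBIC))
E
```

```text
(no output)
```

View pics/w2c.png

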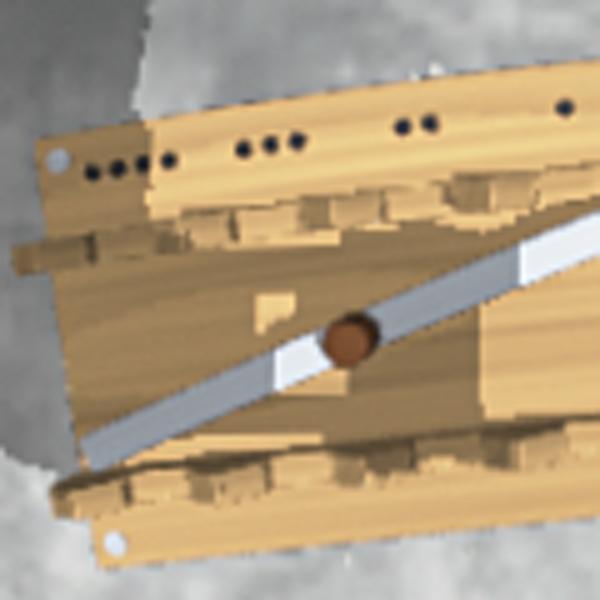

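View pics/w2d.png

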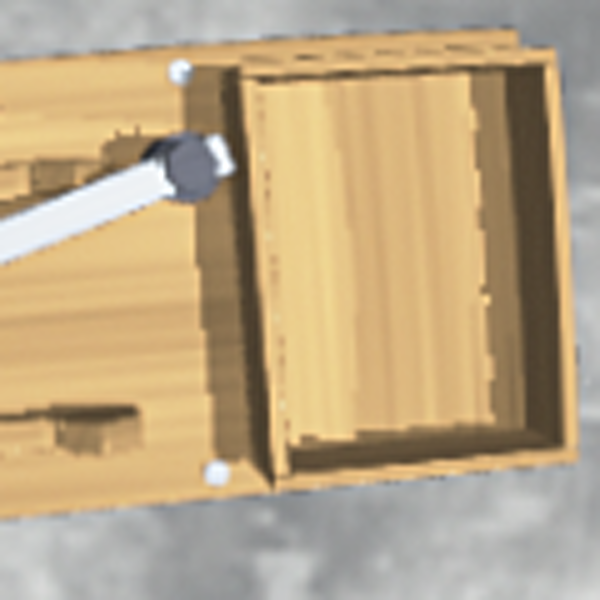

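```bash
cat > fit.py <<'E'
from h import *
from scipy.optimize import least_squares
z=np.load('w2.npz'); p,M=z['p'],z['M']
c=lambda q:crop(q,5,(140,78)); d=lambda q:crop(q,5,(255,78))
base=np.vstack([c([(36,138),(100,570)]),d([(518,30)])]); bl=[(-.075,-.178),(.075,-.178),(-.075,.178)]
rim=d([(240,68),(555,50),(578,462),(275,488)]); rl=[(-.065,.074),(-.065,.174),(.065,.174),(.065,.074)]
dots=c([(566,107),(416,125),(271,145),(131,165)]); dy=[0,-.048,-.096,-.144]
side=crop([(63,38),(258,28),(268,137),(57,150)],3.8,(165,205)); sl=[rl[1],rl[2],rl[3],rl[0]]
scn=crop([(66,150),(172,35),(305,78),(207,205)],5,(225,210)); cl=[rl[1],rl[2],rl[3],rl[0]]
def W(th,l,z):
    l=np.array(l); cs,sn=np.cos(th[2]),np.sin(th[2]); return np.c_[th[0]+cs*l[:,0]-sn*l[:,1],th[1]+sn*l[:,0]+cs*l[:,1],np.full(len(l),z)]
def res(th,full=False):
    zb,dx=th[3],th[4]
    r=[wproj(W(th,bl,zb),p,M)-base,wproj(W(th,rl,.051),p,M)-rim,wproj(W(th,[(dx,y) for y in dy],zb),p,M)-dots]
    r2=[proj('side',W(th,sl,.051))-side,proj('scene',W(th,cl,.051))-scn]
    if full: return r+r2
    return np.vstack(r+ ([x*.0 for x in r2])).ravel()
s=least_squares(res,[.5,-.19,.09,.008,-.06],loss='soft_l1')
print(s.x)
for r in res(s.x,True): print(r.round(1).tolist())
th=s.x
kn=wonz(c([(350,340)]),.086,p,M)[0]; pv=wonz(d([(195,165)]),.082,p,M)[0]
def L(P): 
    q=P[:2]-th[:2]; cs,sn=np.cos(th[2]),np.sin(th[2]); return np.array([cs*q[0]+sn*q[1],-sn*q[0]+cs*q[1]])
print('knob',kn,L(kn),'piv',pv,L(pv),np.linalg.norm(kn[:2]-pv[:2]))
v=L(kn)-L(pv); print('keeper',np.arctan2(v[0],-v[1]))
E
python3 fit.py
```

```text
[ 0.49687538 -0.1924748   0.0987202   0.00497658 -0.06056227]
[[-0.4, 0.3], [-0.3, -0.1], [-0.2, -0.2]]
[[-0.2, -1.1], [0.5, -0.4], [0.4, 0.5], [-0.2, 1.2]]
[[-0.2, 0.1], [0.2, -0.1], [0.2, -0.2], [0.4, 0.1]]
[[-1.3, -0.4], [-0.0, -1.5], [-0.0, -0.7], [-1.4, 0.2]]
[[-0.9, -0.2], [-0.5, -1.1], [0.8, 0.2], [-0.1, 0.2]]
knob [ 0.5032517  -0.25690257  0.086     ] [-4.72869493e-06 -6.47425257e-02] piv [ 0.45609097 -0.14216244  0.082     ] [-0.03562705  0.0540871 ] 0.12405414303393607
keeper 0.29125169601121803
```

```bash
python3 - <<'E'
from h import *
M=Rt(1.57)
print(inc([.505,-.259,.13],M),inc([.505,-.259,.064],M))
E
```

```text
([-68.6, 201.1, 24.0], [-0.02, -0.06, -0.08]) ([-68.5, 267.1, 24.0], [-0.02, -0.06, -0.08])
```

>>> send_rows(increments=[[[-35, 50, 12], [0, 0, 0], 0.1], [[-68, 100, 24], [0, 0, 0], 0.1], [[-68, 150, 24], [0, 0, 0], 0.1], [[-68.5, 200, 24], [0, 0, 0], 0.1], [[-68.5, 235, 24], [0, 0, 0], 0.1], [[-68.5, 267, 24], [0, 0, 0], 0.1], [[-68.5, 267, 24], [0, 0, 0], 0.1], [[-68.5, 267, 24], [0, 0, 0], 0.1], [[-68.5, 267, 24], [0, 0, 0], 0.1]])

```text
time_s: 3.15
tcp_pos: [0.5069, -0.2582, 0.0664]
tool_rot: [0.501, 0.5, -0.5, -0.499]
force: [0.1, -1.0, 0.8]
gripper_width: 0.0505
```

```bash
python3 - <<'E'
from h import *
s=log();p,M,_=cur(); print(p,s['time_s'],s['force'],s['gripper_width'])
im=snap('wrist','w3.png')
print(wproj([[.505,-.259,.086]]))
cv2.imwrite('pics/w3b.png',cv2.resize(im,(800,600),interpolation=cv2.INTER_CUBIC))
snap('side','s3.png')
E
```

```text
[ 0.50693987 -0.25815835  0.06637568] 3.15 [ 0.11410429 -0.96902635  0.84871176] 0.05046674246211269
[[257.7926556  245.26218215]]
```

View pics/w3b.png

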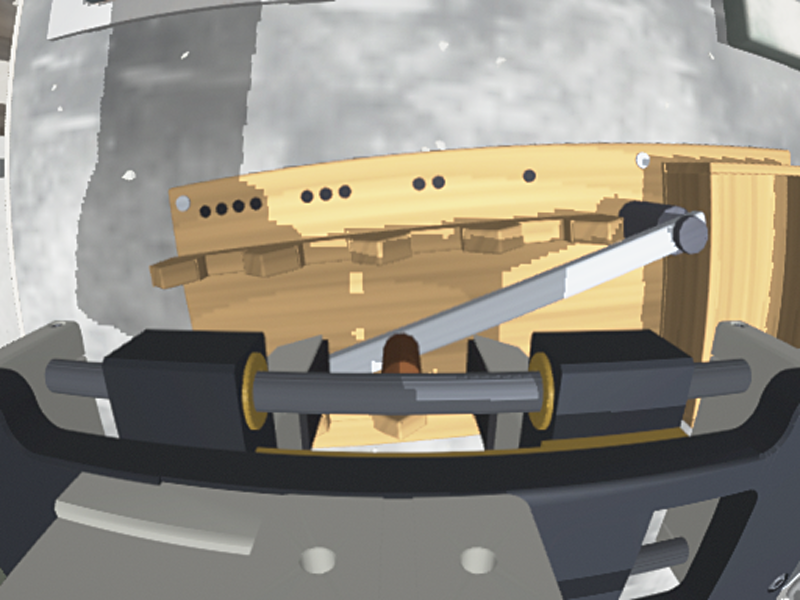

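View pics/s3.png

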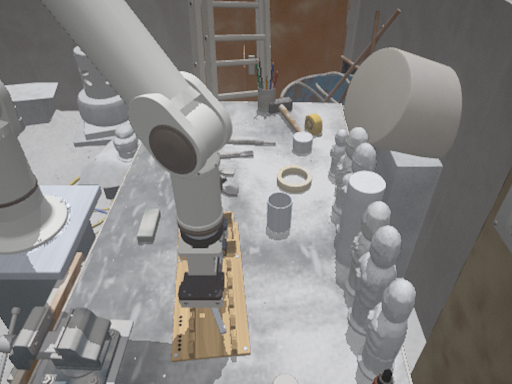

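>>> send_rows(increments=[[[0, 0, 0], [0, 0, 0], -0.5], [[0, 0, 0], [0, 0, 0], -0.9], [[0, 0, 0], [0, 0, 0], -1], [[0, 0, 0], [0, 0, 0], -1], [[0, 0, 0], [0, 0, 0], -1]], newtons=15)

```text
time_s: 3.75
tcp_pos: [0.5063, -0.2581, 0.0665]
tool_rot: [0.501, 0.5, -0.499, -0.499]
force: [-2.7, 8.9, 5.5]
gripper_width: 0.015
```

```bash
python3 - <<'E'
from h import *
s=log();p,M,_=cur(); print(p,s['force'],s['gripper_width'])
piv=np.array([.456,-.143]); v=p[:2]-piv; print(np.linalg.norm(v),np.arctan2(v[1],v[0]))
a0=np.arctan2(v[1],v[0]); r=np.linalg.norm(v)
for a in np.linspace(a0,.0987-np.pi/2+1.71,11)[1:]:
    q=piv+r*np.array([np.cos(a),np.sin(a)]); print(inc([*q,p[2]],M)[0])
E
```

```text
[ 0.5063165  -0.25805734  0.06645514] [-2.70914341  8.87369594  5.49441023] 0.014957921310041483
0.1255784302675193 -1.158539748001906
[8.1, 0.0, -15.5]
[18.4, 0.0, -29.7]
[30.5, 0.1, -42.4]
[44.2, 0.1, -53.3]
[59.3, 0.1, -62.1]
[75.6, 0.1, -68.8]
[92.5, 0.1, -73.1]
[109.9, 0.0, -75.0]
[127.5, 0.0, -74.5]
[144.7, 0.0, -71.6]
```

>>> send_rows(increments=[[[8.5, 0, -15.5], [0, 0, 0], -1], [[18.5, 0, -29.5], [0, 0, 0], -1], [[30.5, 0, -42.5], [0, 0, 0], -1], [[44, 0, -53], [0, 0, 0], -1], [[59, 0, -62], [0, 0, 0], -1], [[75.5, 0, -69], [0, 0, 0], -1], [[75.5, 0, -69], [0, 0, 0], -1]])

```text
time_s: 4.45
tcp_pos: [0.5816, -0.1798, 0.067]
tool_rot: [0.502, 0.503, -0.499, -0.496]
force: [9.8, -2.6, -6.2]
gripper_width: 0.0132
```

```bash
python3 - <<'E'
from h import *
s=log();p,M,_=cur(); print(p,s['force'],s['gripper_width'],s['ft_torque'])
E
```

```text
[ 0.58157367 -0.17979678  0.06702404] [ 9.76564822 -2.63867466 -6.17892316] 0.013150987804905962 [-0.65728532 -1.99012176  0.05745474]
```

>>> send_rows(increments=[[[18, 0, -2], [0, 0, 0], -1], [[36, 0, -3], [0, 0, 0], -1], [[52, 0, -1.5], [0, 0, 0], -1], [[68, 0, 1.5], [0, 0, 0], -1], [[76, 0, 4], [0, 0, 0], -1], [[78, 0, 4], [0, 0, 0], -1], [[78, 0, 4], [0, 0, 0], -1]])

```text
time_s: 5.15
tcp_pos: [0.5821, -0.1088, 0.0676]
tool_rot: [0.508, 0.503, -0.497, -0.492]
force: [10.0, -15.2, -9.5]
gripper_width: 0.0136
```

```bash
python3 - <<'E'
from h import *
s=log();p,M,_=cur(); print(p,s['force'],s['gripper_width'],s['ft_torque'])
im=snap('wrist','w4.png')
cv2.imwrite('pics/w4b.png',cv2.resize(im,(800,600),interpolation=cv2.INTER_CUBIC))
E
```

```text
[ 0.58209151 -0.10879346  0.06761292] [  9.95550521 -15.20912372  -9.501299  ] 0.01358911106454612 [-3.29995052 -2.19037879 -0.01756153]
```

View pics/w4b.png

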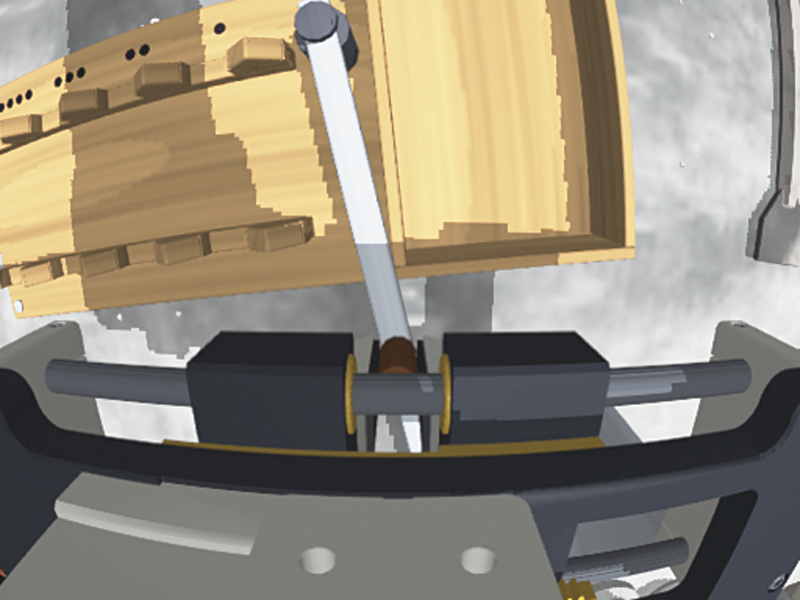

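>>> send_rows(increments=[[[-4, 0, 0], [0, 0, 0], -0.3], [[-4, 0, 0], [0, 0, 0], -0.3], [[-4, -30, 0], [0, 0, 0], 0], [[-4, -75, 0], [0, 0, 0], 0.3], [[-4, -120, 0], [0, 0, 0], 0.3], [[-4, -120, 0], [0, 0, 0], 0.3]])

```text
time_s: 5.8
tcp_pos: [0.5842, -0.1106, 0.1945]
tool_rot: [0.51, 0.506, -0.495, -0.489]
force: [0.8, -0.4, 0.2]
gripper_width: 0.0565
```

```bash
python3 - <<'E'
from h import *
log();p,M,s=cur(); print(p,s['force'])
z=np.load('w1.npz'); c=lambda q:crop(q,3.2,(185,95))
for k,L,pts in (('A',.2,[(532,238),(513,385)]),('B',.19,[(352,120),(386,456)]),('C',.175,[(233,38),(217,368)]),('D',.18,[(60,57),(58,390)])):
    P=wonz(c(pts),.012,z['p'],z['M'])[:,:2]; d=P[1]-P[0]; n=np.linalg.norm(d); u=d/n
    print(k,P.round(3).tolist(),n.round(3),np.arctan2(u[1],u[0]).round(3),'shank',(P[0]+u*(L/2-.017)).round(4))
print(inc([.50,.35,.3],Rt(1.57-.09)))
E
```

```text
[ 0.58424079 -0.11059854  0.19448698] [ 0.84168609 -0.40929927  0.22914267]
A [[0.467, 0.373], [0.548, 0.368]] 0.082 -0.062 shank [0.5494 0.3675]
B [[0.406, 0.275], [0.588, 0.298]] 0.183 0.125 shank [0.4835 0.2849]
C [[0.365, 0.216], [0.536, 0.206]] 0.171 -0.059 shank [0.4352 0.2117]
D [[0.372, 0.129], [0.548, 0.12]] 0.176 -0.052 shank [0.445  0.1255]
([459.6, -112.9, 80.1], [1.85, 5.29, -0.52])
```

```bash
python3 - <<'E'
from h import *
M=Rt(1.485)
print(inc([.5515,.365,.15],M),inc([.5515,.365,.003],M))
E
```

```text
([476.1, 38.5, 33.4], [1.85, 5.0, -0.52]) ([477.6, 185.4, 38.1], [1.85, 5.0, -0.52])
```

>>> send_rows(increments=[[[50, 0, 3], [0, 0, 0], 0.1], [[476, 20, 33.5], [1.8, 5, -0.5], 0.1], [[476, 38, 33.5], [1.8, 5, -0.5], 0.1], [[476, 38, 33.5], [1.8, 5, -0.5], 0.1], [[476, 38, 33.5], [1.8, 5, -0.5], 0.1], [[476, 38, 33.5], [1.8, 5, -0.5], 0.1], [[476, 38, 33.5], [1.8, 5, -0.5], 0.1], [[476, 38, 33.5], [1.8, 5, -0.5], 0.1], [[476, 38, 33.5], [1.8, 5, -0.5], 0.1], [[476, 38, 33.5], [1.8, 5, -0.5], 0.1]])

```text
time_s: 6.8
tcp_pos: [0.5478, 0.3716, 0.1494]
tool_rot: [-0.518, -0.48, 0.48, 0.521]
force: [-0.0, 0.8, -0.3]
gripper_width: 0.0506
```

```bash
python3 - <<'E'
from h import *
log();p,M,s=cur(); print(p,s['force'],s['joints'])
im=snap('wrist','w5.png'); np.savez('w5.npz',p=p,M=M)
cv2.imwrite('pics/w5b.png',cv2.resize(im,(800,600),interpolation=cv2.INTER_CUBIC))
print(inc([.5515,.365,.04],Rt(1.485)),inc([.5515,.365,.003],Rt(1.485)))
E
```

```text
[0.54776059 0.37161366 0.14940576] [-0.03687216  0.78775352 -0.34556204] [-0.59055065  0.56392559 -0.06257369  1.59425071  0.03658313  0.9846723
  0.82735256]
([-12.2, 108.9, -6.8], [-0.18, 0.62, 0.32]) ([-12.4, 145.9, -6.9], [-0.18, 0.62, 0.32])
```

View pics/w5b.png

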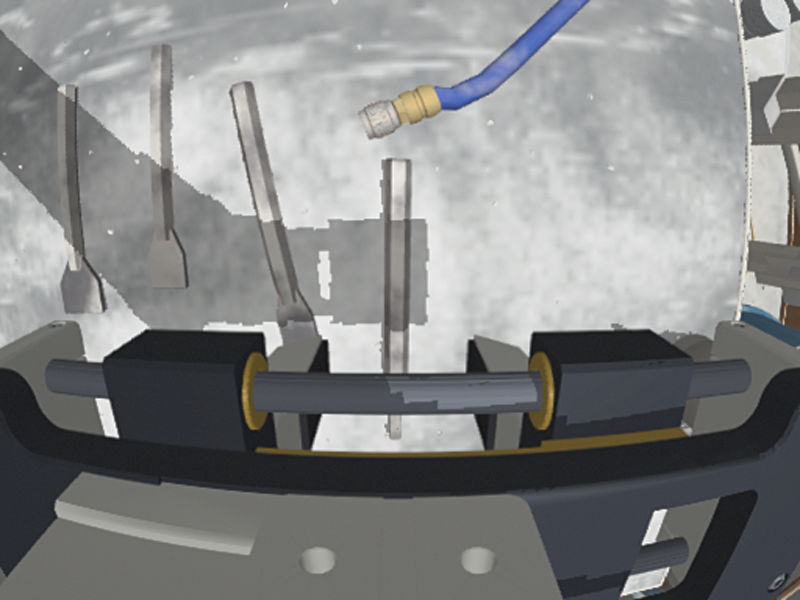

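```bash
python3 - <<'E'
from h import *
z=np.load('w5.npz')
P=wonz(np.array([(397,159),(395,437)])*.64,.012,z['p'],z['M'])[:,:2]; d=P[1]-P[0];n=np.linalg.norm(d);u=d/n
print(P,n,np.arctan2(u[1],u[0]),P[0]+.083*u)
E
```

```text
[[0.46795206 0.37587662]
 [0.66265989 0.35872884]] 0.19546146124387903 -0.08784267683309858 [0.55063204 0.36859505]
```

```bash
python3 - <<'E'
from h import *
p,M,s=cur(); print(p,np.round(s['qd'],3))
print(inc([.5515,.367,.04],Rt(1.48)),inc([.5515,.367,.002],Rt(1.48)))
E
```

```text
[0.54590258 0.37699303 0.14899926] [ 0.031 -0.037 -0.004  0.058 -0.015 -0.002  0.082]
([-10.2, 108.9, -6.7], [-0.18, 0.91, 0.32]) ([-10.4, 146.9, -6.8], [-0.18, 0.91, 0.32])
```

>>> send_rows(increments=[[[-10, 30, -6.5], [-0.2, 0.9, 0.3], 0.1], [[-10, 70, -6.5], [-0.2, 0.9, 0.3], 0.1], [[-10, 110, -6.5], [-0.2, 0.9, 0.3], 0.1], [[-10.5, 135, -6.5], [-0.2, 0.9, 0.3], 0.1], [[-10.5, 146.5, -6.5], [-0.2, 0.9, 0.3], 0.1], [[-10.5, 146.5, -6.5], [-0.2, 0.9, 0.3], 0.1], [[-10.5, 146.5, -6.5], [-0.2, 0.9, 0.3], 0.1]])

```text
time_s: 7.55
tcp_pos: [0.551, 0.3677, 0.0028]
tool_rot: [-0.522, -0.477, 0.477, 0.522]
force: [-0.3, 0.4, -1.1]
gripper_width: 0.0505
```

>>> send_rows(increments=[[[0, 0, 0], [0, 0, 0], -0.5], [[0, 0, 0], [0, 0, 0], -1], [[0, 0, 0], [0, 0, 0], -1], [[0, 0, 0], [0, 0, 0], -1], [[0, 0, 0], [0, 0, 0], -1]], newtons=40)

```text
time_s: 8.05
tcp_pos: [0.5512, 0.3682, 0.0031]
tool_rot: [-0.522, -0.478, 0.476, 0.522]
force: [0.4, 0.3, 0.5]
gripper_width: 0.0151
```

```bash
cat >> h.py <<'E'
RK=np.array([.4975,-.1925,.0987])
def rk(x,y,z):
    c,s=np.cos(RK[2]),np.sin(RK[2]); return np.array([RK[0]+c*x-s*y,RK[1]+s*x+c*y,z])
E
python3 - <<'E'
from h import *
M=Rt(1.5708+.0987); p,M0,s=cur()
print(inc(p+[0,0,.14],M0),inc(rk(.006,0,.14),M), rk(.006,0,.14))
E
```

```text
([0.3, -140.0, -0.1], [0.0, 0.0, 0.0]) ([-561.9, -138.1, -2.9], [0.05, -10.81, 0.11]) [ 0.5034708  -0.19190876  0.14      ]
```

>>> send_rows(increments=[[[0, -40, 0], [0, 0, 0], -1], [[0, -90, 0], [0, 0, 0], -1], [[0, -135, 0], [0, 0, 0], -1], [[-60, -138, 0], [0, -1, 0], -1], [[-110, -138, 0], [0, -2, 0], -1], [[-160, -138, 0], [0, -4, 0], -1], [[-210, -138, 0], [0, -5, 0], -1], [[-260, -138, -1], [0, -6, 0], -1], [[-310, -138, -2], [0, -7, 0], -1], [[-360, -138, -3], [0, -8, 0], -1]])

```text
time_s: 9.05
tcp_pos: [0.5214, 0.0172, 0.1402]
tool_rot: [0.487, 0.513, -0.512, -0.488]
force: [1.1, -0.1, -2.3]
gripper_width: 0.0147
```

```bash
python3 - <<'E'
from h import *
M=Rt(1.5708+.0987); log(); p,M0,s=cur()
print(p,s['gripper_width'],s['force'],inc(rk(.006,0,.14),M))
E
```

```text
[0.52142118 0.01716312 0.14022303] 0.014655132844706865 [ 1.09304329 -0.11047809 -2.34016401] ([-207.9, -0.2, 28.5], [0.03, -2.76, 0.1])
```

>>> send_rows(increments=[[[-50, 0, 7], [0, -0.7, 0], -1], [[-100, 0, 14], [0, -1.5, 0], -1], [[-150, 0, 21], [0, -2, 0], -1], [[-190, 0, 27], [0, -2.7, 0], -1], [[-208, 0, 28.5], [0, -2.8, 0], -1], [[-208, 0, 28.5], [0, -2.8, 0], -1], [[-208, 0, 28.5], [0, -2.8, 0], -1], [[-208, 0, 28.5], [0, -2.8, 0], -1], [[-208, 0, 28.5], [0, -2.8, 0], -1]])

```text
time_s: 9.95
tcp_pos: [0.5037, -0.1901, 0.1397]
tool_rot: [0.473, 0.526, -0.524, -0.474]
force: [0.1, 0.1, -2.2]
gripper_width: 0.0147
```

```bash
python3 - <<'E'
from h import *
M=Rt(1.5708+.0987); log(); 
p,M0,s=cur();print(p);np.savez('w6.npz',p=p,M=M0)
im=snap('wrist','w6.png')
cv2.imwrite('pics/w6b.png',cv2.resize(im,(800,600),interpolation=cv2.INTER_CUBIC))
p,M0,s=cur()
print(p,s['qd'].round(3),inc(rk(.006,0,.06),M))
E
```

```text
[ 0.50371221 -0.19011392  0.13968594]
[ 0.50373271 -0.19036591  0.13973847] [ 0.004 -0.001  0.006 -0.002  0.     0.     0.001] ([-1.7, 79.7, 0.5], [0.02, 0.18, 0.14])
```

View pics/w6b.png

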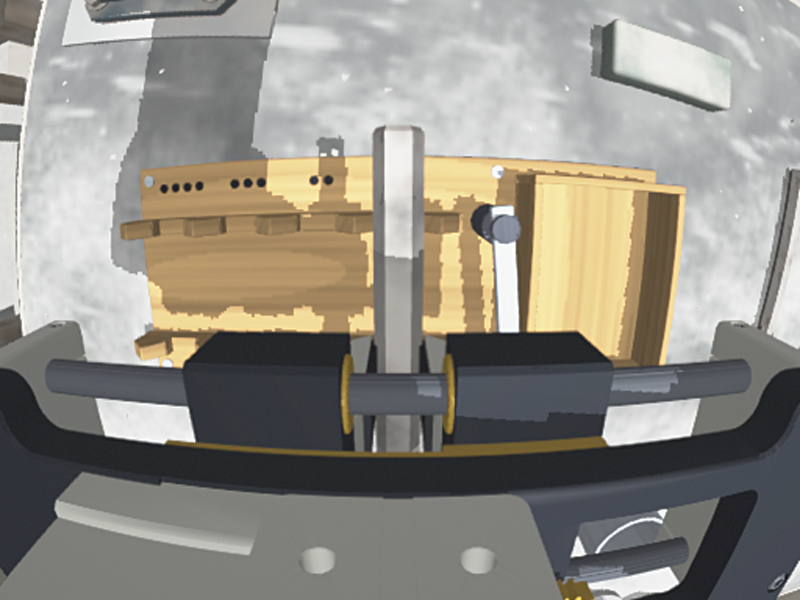

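```bash
python3 - <<'E'
from h import *
z=np.load('w6.npz')
print(wonz(np.array([(398,127)])*.64,z['p'][2]+.012,z['p'],z['M']))
M=Rt(1.5708+.0987);print(inc(rk(.006,0,.025),M))
E
```

```text
[[ 0.42086425 -0.20047264  0.15168594]]
([-1.8, 114.7, 0.5], [0.02, 0.18, 0.14])
```

>>> send_rows(increments=[[[-1.5, 40, 0.5], [0, 0.2, 0], -1], [[-1.5, 80, 0.5], [0, 0.2, 0], -1], [[-1.5, 80, 0.5], [0, 0.2, 0], -1], [[-1.5, 90, 0.5], [0, 0.2, 0], -1], [[-1.5, 100, 0.5], [0, 0.2, 0], -1], [[-1.5, 107, 0.5], [0, 0.2, 0], -1], [[-1.5, 111, 0.5], [0, 0.2, 0], -1], [[-1.5, 113, 0.5], [0, 0.2, 0], -1], [[-1.5, 113, 0.5], [0, 0.2, 0], -1]])

```text
time_s: 10.9
tcp_pos: [0.5036, -0.1917, 0.0269]
tool_rot: [0.474, 0.525, -0.523, -0.475]
force: [-0.1, -0.3, -2.0]
gripper_width: 0.0148
```

```bash
python3 - <<'E'
from h import *
p,M0,s=cur();print(p,s['force'])
for n in('wrist','side','scene'):
    im=snap(n,'w7%s.png'%n)
    if n=='wrist': cv2.imwrite('pics/w7b.png',cv2.resize(im,(800,600),interpolation=cv2.INTER_CUBIC))
E
```

```text
[ 0.50355189 -0.19170217  0.02691773] [-0.06303018 -0.29366332 -1.98106541]
```

View pics/w7b.png

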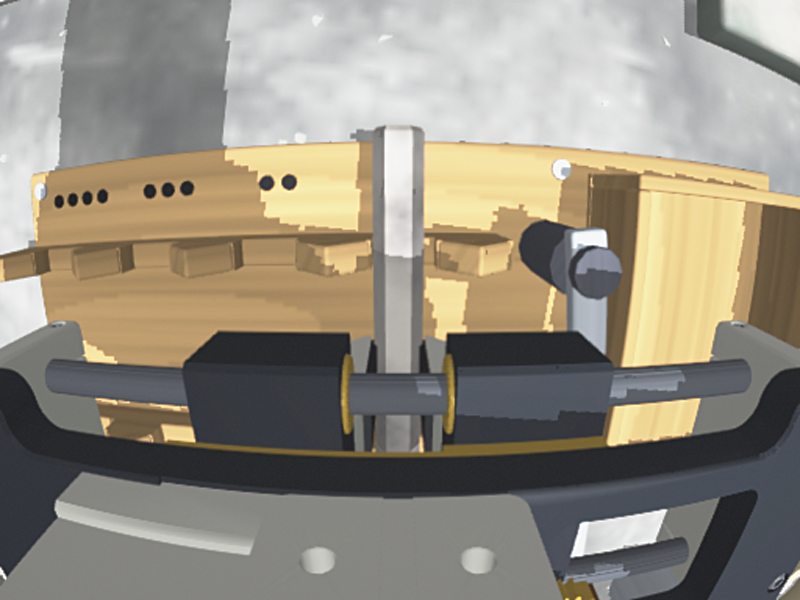

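>>> send_rows(increments=[[[0, 2, 0], [0, 0, 0], -1], [[0, 2, 0], [0, 0, 0], -1], [[0, 2, 0], [0, 0, 0], -0.5], [[0, 2, 0], [0, 0, 0], -0.4], [[0, 2, 0], [0, 0, 0], -0.35], [[0, 2, 0], [0, 0, 0], -0.35], [[0, -40, 0], [0, 0, 0], -0.35], [[0, -90, 0], [0, 0, 0], -0.35], [[0, -115, 0], [0, 0, 0], -0.3], [[0, -115, 0], [0, 0, 0], -0.3]])

```text
time_s: 12.05
tcp_pos: [0.5069, -0.1932, 0.1467]
tool_rot: [0.477, 0.526, -0.522, -0.472]
force: [-0.2, 0.4, 0.6]
gripper_width: 0.0318
```

```bash
python3 - <<'E'
from h import *
log();p,M0,s=cur();print(p,s['force'],s['qd'].round(3),s['joints'])
im=snap('wrist','w8.png');snap('side','s8.png');snap('scene','c8.png')
cv2.imwrite('pics/w8b.png',cv2.resize(im,(800,600),interpolation=cv2.INTER_CUBIC))
E
```

```text
[ 0.50689544 -0.19322027  0.14665184] [-0.17011192  0.43632029  0.60256281] [ 0.001  0.057 -0.005  0.051 -0.004 -0.049  0.001] [ 0.27138408  0.36897842  0.05459414  1.91585566 -0.0295269   0.84862695
  2.01059994]
```

View pics/w8b.png

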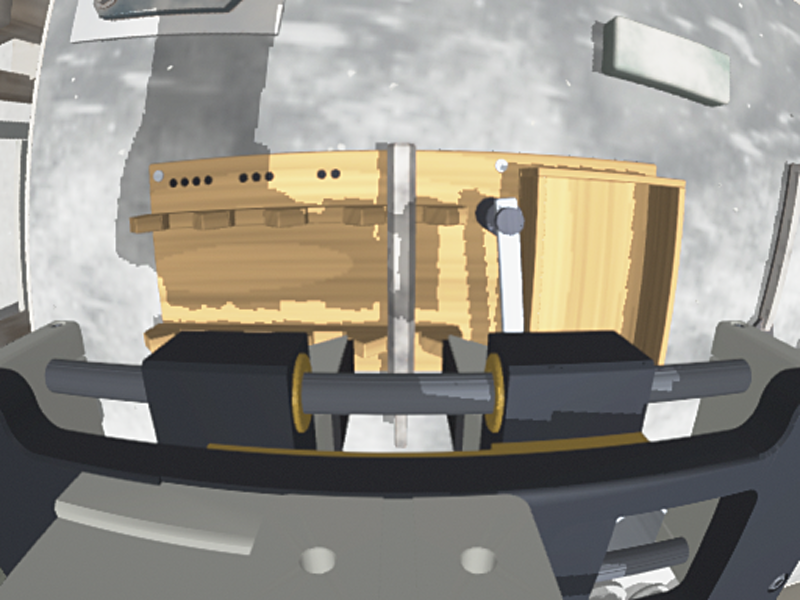

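View pics/s8.png

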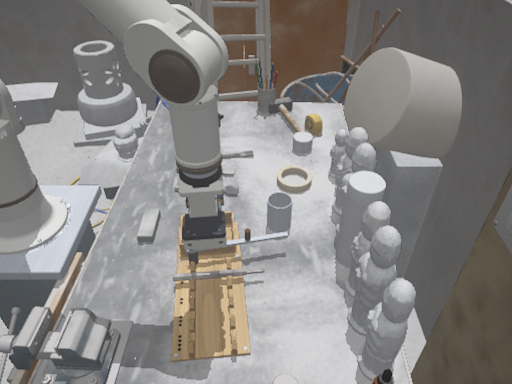

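```bash
python3 - <<'E'
from h import *
M=Rt(1.5)
print(inc([.60,.24,.16],M))
E
```

```text
([420.2, -17.4, -138.9], [0.0, 9.69, 0.15])
```

>>> send_rows(increments=[[[420, -17, -139], [0, 9.7, 0], 0.1], [[420, -17, -139], [0, 9.7, 0], 0.1], [[420, -17, -139], [0, 9.7, 0], 0.1], [[420, -17, -139], [0, 9.7, 0], 0.1], [[420, -17, -139], [0, 9.7, 0], 0.1], [[420, -17, -139], [0, 9.7, 0], 0.1], [[420, -17, -139], [0, 9.7, 0], 0.1], [[420, -17, -139], [0, 9.7, 0], 0.1], [[420, -17, -139], [0, 9.7, 0], 0.1], [[420, -17, -139], [0, 9.7, 0], 0.1]])

```text
time_s: 13.2
tcp_pos: [0.5979, 0.2499, 0.1574]
tool_rot: [-0.512, -0.486, 0.484, 0.517]
force: [-0.6, 0.0, -0.4]
gripper_width: 0.0506
```

>>> send_rows(increments=[[[0, 0, 0], [0, 0, 0], 0.1], [[0, 0, 0], [0, 0, 0], 0.1], [[0, 0, 0], [0, 0, 0], 0.1]])

```text
time_s: 13.5
tcp_pos: [0.5973, 0.2482, 0.1563]
tool_rot: [-0.512, -0.485, 0.484, 0.518]
force: [0.7, 0.4, 0.5]
gripper_width: 0.0505
```

```bash
python3 - <<'E'
from h import *
log();p,M0,s=cur();print(p,s['force'],s['qd'].round(3))
np.savez('w9.npz',p=p,M=M0)
im=snap('wrist','w9.png')
cv2.imwrite('pics/w9b.png',cv2.resize(im,(800,600),interpolation=cv2.INTER_CUBIC))
cv2.imwrite('pics/w9c.png',cv2.resize(im[20:220,60:400],None,fx=2.35,fy=2.35,interpolation=cv2.INTER_CUBIC))
E
```

```text
[0.59730552 0.24824918 0.15627842] [0.67251079 0.44447031 0.48211269] [ 0.01  -0.013  0.009 -0.006  0.002 -0.    -0.001]
```

View pics/w9c.png

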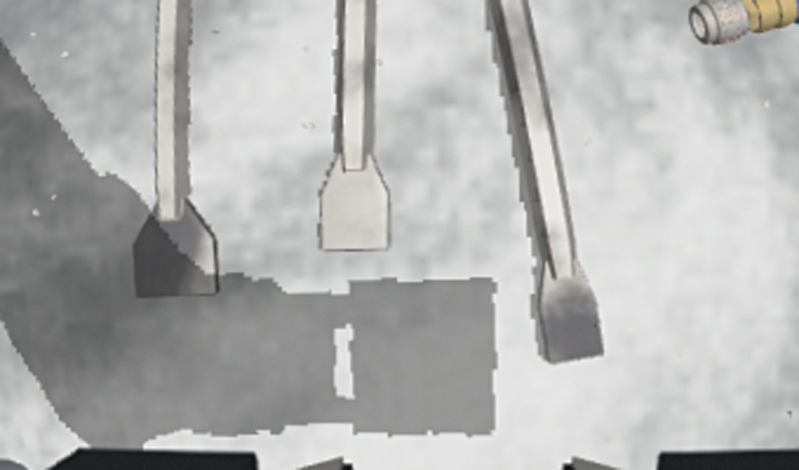

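```bash
python3 - <<'E'
from h import *
z=np.load('w9.npz'); c=lambda q:crop(q,2.35,(60,20))
for k,q in(('D',[(135,297),(217,294)]),('C',[(320,249),(388,249)]),('B',[(540,362),(603,353)])):
    P=wonz(c(q),.008,z['p'],z['M'])[:,:2]; print(k,P.round(4),np.linalg.norm(P[1]-P[0]))
im=cv2.imread('pics/w9.png')
a=im[85:150,185:235]; b=im[130:180,280:325]
cv2.imwrite('pics/w9d.png',np.hstack([cv2.resize(a,(400,520),interpolation=cv2.INTER_NEAREST),cv2.resize(b,(400,520),interpolation=cv2.INTER_NEAREST)]))
E
```

```text
D [[0.5492 0.0979]
 [0.5521 0.1401]] 0.04226891793730153
C [[0.5365 0.1901]
 [0.539  0.2202]] 0.030202175354326642
B [[0.5935 0.2843]
 [0.591  0.3133]] 0.029084030734797185
```

View pics/w9d.png

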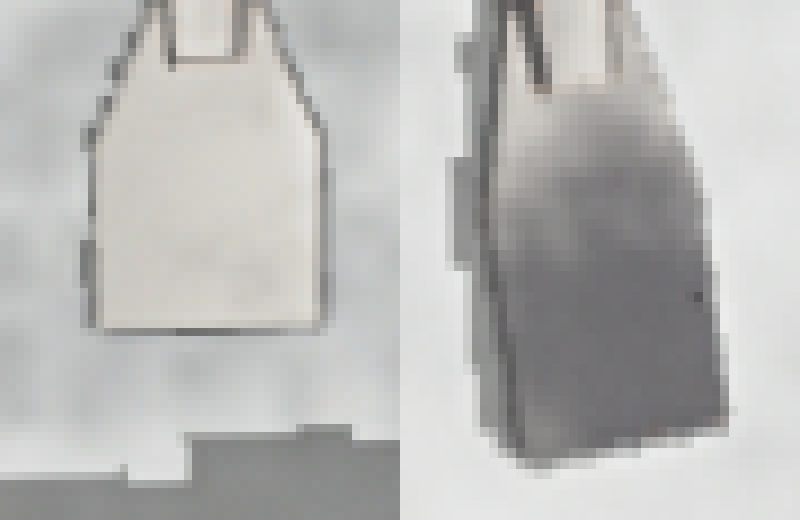

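```bash
python3 - <<'E'
from h import *
M=Rt(1.5)
print(inc([.435,.2115,.1],M),inc([.435,.2115,.002],M))
E
```

```text
([-46.9, 57.1, 159.9], [-0.25, 0.49, 0.34]) ([-47.5, 155.1, 159.5], [-0.25, 0.49, 0.34])
```

>>> send_rows(increments=[[[-15, 0, 50], [0, 0, 0], 0.1], [[-30, 0, 100], [-0.2, 0.5, 0.3], 0.1], [[-47, 20, 150], [-0.2, 0.5, 0.3], 0.1], [[-47, 55, 160], [-0.2, 0.5, 0.3], 0.1], [[-47, 70, 160], [-0.2, 0.5, 0.3], 0.1], [[-47.5, 100, 160], [-0.2, 0.5, 0.3], 0.1], [[-47.5, 130, 160], [-0.2, 0.5, 0.3], 0.1], [[-47.5, 148, 159.5], [-0.2, 0.5, 0.3], 0.1], [[-47.5, 154, 159.5], [-0.2, 0.5, 0.3], 0.1], [[-47.5, 154, 159.5], [-0.2, 0.5, 0.3], 0.1]])

```text
time_s: 14.55
tcp_pos: [0.4348, 0.2104, 0.0028]
tool_rot: [-0.517, -0.481, 0.482, 0.518]
force: [0.4, -0.1, 0.6]
gripper_width: 0.0504
```

```bash
python3 - <<'E'
from h import *
log();p,M0,s=cur();print(p,s['force'],s['qd'].round(3))
im=snap('wrist','w10.png')
cv2.imwrite('pics/w10b.png',cv2.resize(im,(800,600),interpolation=cv2.INTER_CUBIC))
E
```

```text
[0.43478556 0.21035671 0.00276988] [ 0.41156893 -0.10470812  0.63423294] [-0.002 -0.031 -0.003 -0.014 -0.002  0.013  0.001]
```

View pics/w10b.png

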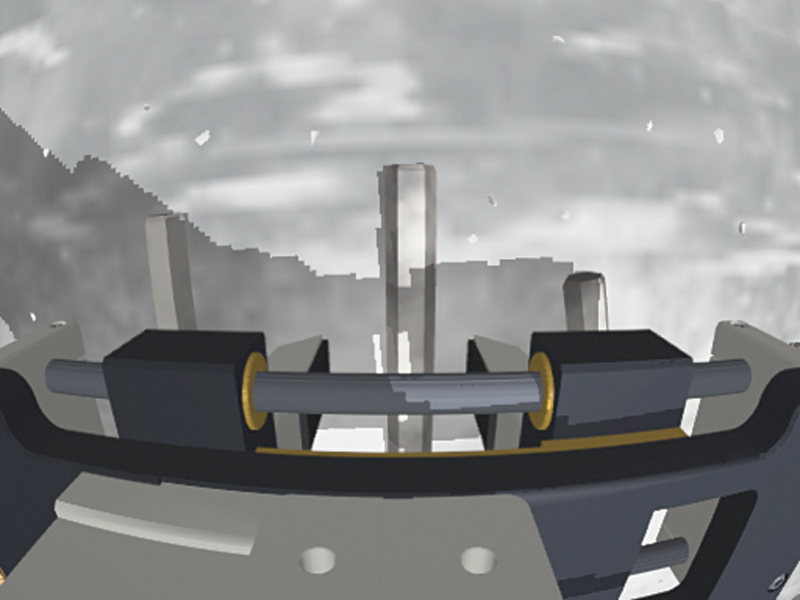

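>>> send_rows(increments=[[[0, 0, 0], [0, 0, 0], -0.5], [[0, 0, 0], [0, 0, 0], -1], [[0, 0, 0], [0, 0, 0], -1], [[0, 0, 0], [0, 0, 0], -1], [[0, 0, 0], [0, 0, 0], -1], [[0, -40, 0], [0, 0, 0], -1], [[0, -80, 0], [0, 0, 0], -1], [[0, -120, 0], [0, 0, 0], -1], [[0, -140, 0], [0, 0, 0], -1], [[0, -140, 0], [0, 0, 0], -1]])

```text
time_s: 15.6
tcp_pos: [0.4374, 0.2118, 0.1463]
tool_rot: [0.518, 0.484, -0.48, -0.517]
force: [0.6, 0.9, -2.6]
gripper_width: 0.0149
```

```bash
python3 - <<'E'
from h import *
M=Rt(1.5708+.0987); log(); p,M0,s=cur()
print(p,s['gripper_width'],s['force'],inc(rk(.006,-.048,.15),M),rk(.006,-.048,.15))
E
```

```text
[0.43736229 0.2117712  0.14634123] 0.014895689803933455 [ 0.56063829  0.91214553 -2.61838721] ([-445.1, -4.8, -103.3], [0.27, -9.8, 0.18]) [ 0.50820071 -0.23967515  0.15      ]
```

>>> send_rows(increments=[[[-48, -4, -11], [0, -1, 0], -1], [[-96, -5, -22], [0, -2, 0], -1], [[-144, -5, -33], [0, -3, 0], -1], [[-192, -5, -45], [0, -4, 0], -1], [[-240, -5, -56], [0, -5, 0], -1], [[-288, -5, -67], [0, -6, 0], -1], [[-336, -5, -78], [0, -7.5, 0], -1], [[-384, -5, -90], [0, -8.5, 0], -1], [[-425, -5, -99], [0, -9.8, 0], -1], [[-445, -5, -103.5], [0.3, -9.8, 0.2], -1]])

```text
time_s: 16.6
tcp_pos: [0.5064, -0.2447, 0.1482]
tool_rot: [-0.476, -0.521, 0.524, 0.477]
force: [0.2, -0.4, -2.4]
gripper_width: 0.0146
```

>>> send_rows(increments=[[[0, 0, 0], [0, 0, 0], -1], [[0, 0, 0], [0, 0, 0], -1], [[0, 0, 0], [0, 0, 0], -1]])

```text
time_s: 16.9
tcp_pos: [0.5058, -0.2421, 0.147]
tool_rot: [-0.474, -0.522, 0.525, 0.477]
force: [0.4, 0.3, -1.7]
gripper_width: 0.0145
```

```bash
python3 - <<'E'
from h import *
M=Rt(1.5708+.0987); log(); p,M0,s=cur();np.savez('w11.npz',p=p,M=M0)
print(p,s['gripper_width'],s['qd'].round(3))
im=snap('wrist','w11.png');cv2.imwrite('pics/w11b.png',cv2.resize(im,(800,600),interpolation=cv2.INTER_CUBIC))
print(inc(rk(.006,-.048,.06),M),inc(rk(.006,-.048,.025),M))
E
```

```text
[ 0.50582647 -0.24205104  0.14704766] 0.014541207865749842 [-0.01  -0.014 -0.005 -0.006  0.    -0.001  0.005]
([2.1, 87.4, -2.7], [-0.29, -0.12, 0.01]) ([2.1, 122.4, -2.8], [-0.29, -0.12, 0.01])
```

View pics/w11b.png

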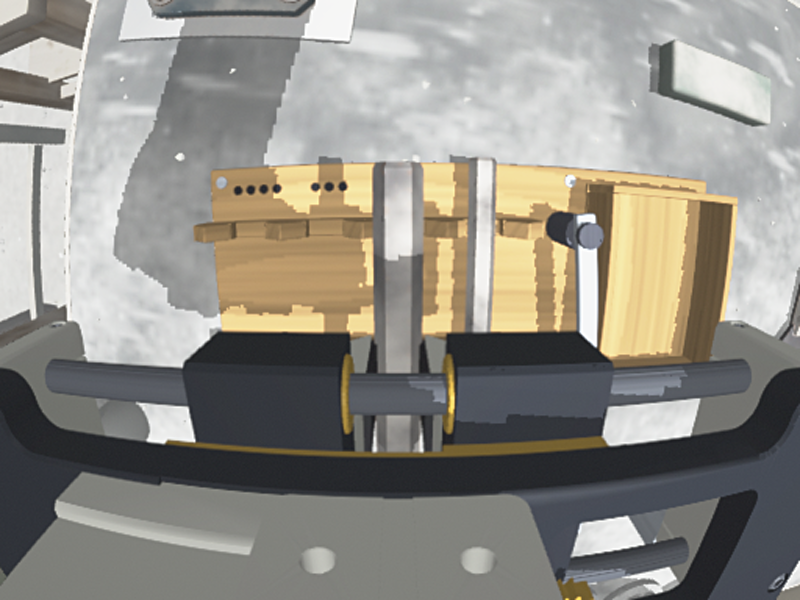

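>>> send_rows(increments=[[[2, 40, -2.5], [-0.3, 0, 0], -1], [[2, 80, -2.5], [-0.3, 0, 0], -1], [[2, 88, -2.5], [-0.3, 0, 0], -1], [[2, 98, -2.5], [-0.3, 0, 0], -1], [[2, 108, -2.5], [-0.3, 0, 0], -1], [[2, 115, -2.5], [-0.3, 0, 0], -1], [[2, 120, -2.5], [-0.3, 0, 0], -1], [[2, 122, -2.5], [-0.3, 0, 0], -1], [[2, 122, -2.5], [-0.3, 0, 0], -1]])

```text
time_s: 17.85
tcp_pos: [0.5083, -0.24, 0.0261]
tool_rot: [0.476, 0.524, -0.523, -0.475]
force: [-1.3, 0.3, -0.9]
gripper_width: 0.0145
```

```bash
python3 - <<'E'
from h import *
p,M0,s=cur();print(p,s['force'])
im=snap('wrist','w12.png');cv2.imwrite('pics/w12b.png',cv2.resize(im,(800,600),interpolation=cv2.INTER_CUBIC))
E
```

```text
[ 0.50833299 -0.23999367  0.02611226] [-1.27199772  0.32119171 -0.88450627]
```

View pics/w12b.png

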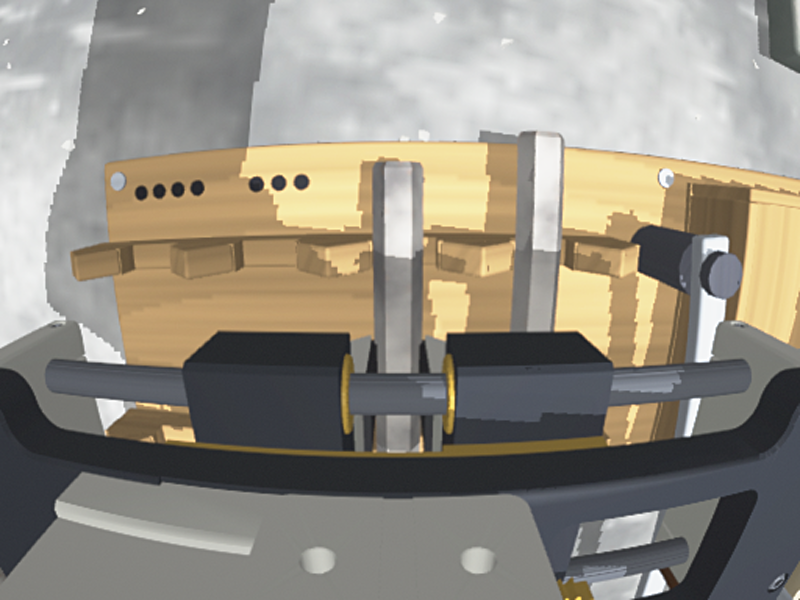

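>>> send_rows(increments=[[[0, 1.5, 0], [0, 0, 0], -1], [[0, 1.5, 0], [0, 0, 0], -1], [[0, 1.5, 0], [0, 0, 0], -0.6], [[0, 1.5, 0], [0, 0, 0], -0.4], [[0, 1.5, 0], [0, 0, 0], -0.4], [[0, 1.5, 0], [0, 0, 0], -0.4], [[0, -40, 0], [0, 0, 0], -0.4], [[0, -90, 0], [0, 0, 0], -0.3], [[0, -125, 0], [0, 0, 0], -0.3], [[0, -125, 0], [0, 0, 0], -0.3]])

```text
time_s: 18.9
tcp_pos: [0.512, -0.2419, 0.1567]
tool_rot: [0.479, 0.525, -0.522, -0.472]
force: [1.4, 0.3, 0.1]
gripper_width: 0.0323
```

```bash
python3 - <<'E'
from h import *
log();p,M0,s=cur();print(p,s['force'],s['time_s'])
im=snap('wrist','w13.png');cv2.imwrite('pics/w13b.png',cv2.resize(im,(800,600),interpolation=cv2.INTER_CUBIC))
print(inc([.57,.26,.18],Rt(1.66)))
E
```

```text
[ 0.51203812 -0.24188042  0.15667433] [1.35343242 0.32197769 0.14922854] 18.9
([492.8, -26.8, -107.7], [0.39, 0.41, -0.17])
```

View pics/w13b.png

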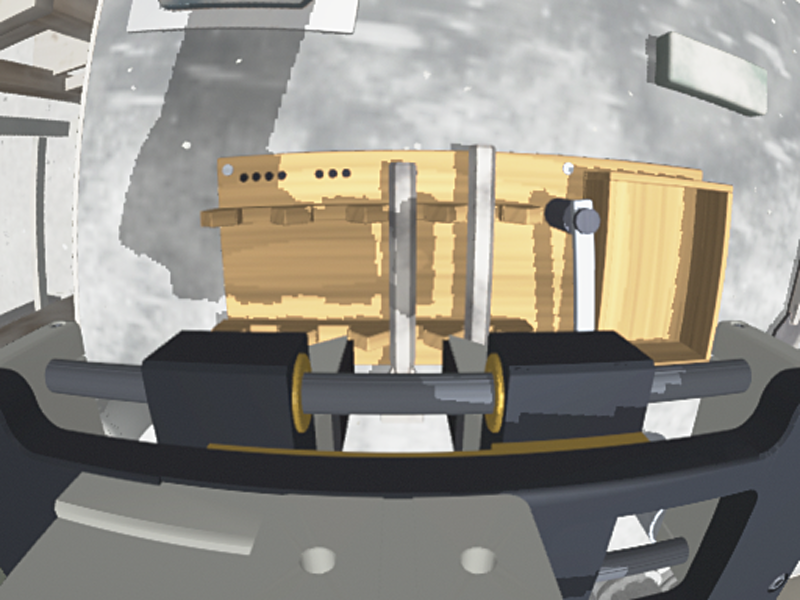

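>>> send_rows(increments=[[[493, -27, -108], [0.4, -1.3, -0.2], 0.1], [[493, -27, -108], [0.4, -1.3, -0.2], 0.1], [[493, -27, -108], [0.4, -1.3, -0.2], 0.1], [[493, -27, -108], [0.4, -1.3, -0.2], 0.1], [[493, -27, -108], [0.4, -1.3, -0.2], 0.1], [[493, -27, -108], [0.4, -1.3, -0.2], 0.1], [[493, -27, -108], [0.4, -1.3, -0.2], 0.1], [[493, -27, -108], [0.4, -1.3, -0.2], 0.1], [[493, -27, -108], [0.4, -1.3, -0.2], 0.1], [[493, -27, -108], [0.4, -1.3, -0.2], 0.1]])

```text
time_s: 19.95
tcp_pos: [0.5686, 0.257, 0.1781]
tool_rot: [-0.469, -0.528, 0.53, 0.47]
force: [0.5, 0.4, -0.7]
gripper_width: 0.0507
```

>>> send_rows(increments=[[[0, 0, 0], [0, 0, 0], 0.1], [[0, 0, 0], [0, 0, 0], 0.1], [[0, 0, 0], [0, 0, 0], 0.1], [[0, 0, 0], [0, 0, 0], 0.1], [[0, 0, 0], [0, 0, 0], 0.1]])

```text
time_s: 20.45
tcp_pos: [0.5689, 0.2549, 0.1779]
tool_rot: [-0.47, -0.527, 0.529, 0.471]
force: [0.6, 0.3, -0.5]
gripper_width: 0.0505
```

```bash
python3 - <<'E'
from h import *
log();p,M0,s=cur();print(p,s['force'],s['qd'].round(3))
np.savez('w14.npz',p=p,M=M0)
im=snap('wrist','w14.png')
cv2.imwrite('pics/w14b.png',cv2.resize(im,(800,600),interpolation=cv2.INTER_CUBIC))
E
```

```text
[0.56893933 0.25489477 0.17785273] [ 0.59685742  0.28161462 -0.5318834 ] [-0.004 -0.005 -0.006 -0.006  0.001  0.001 -0.002]
```

View pics/w14b.png

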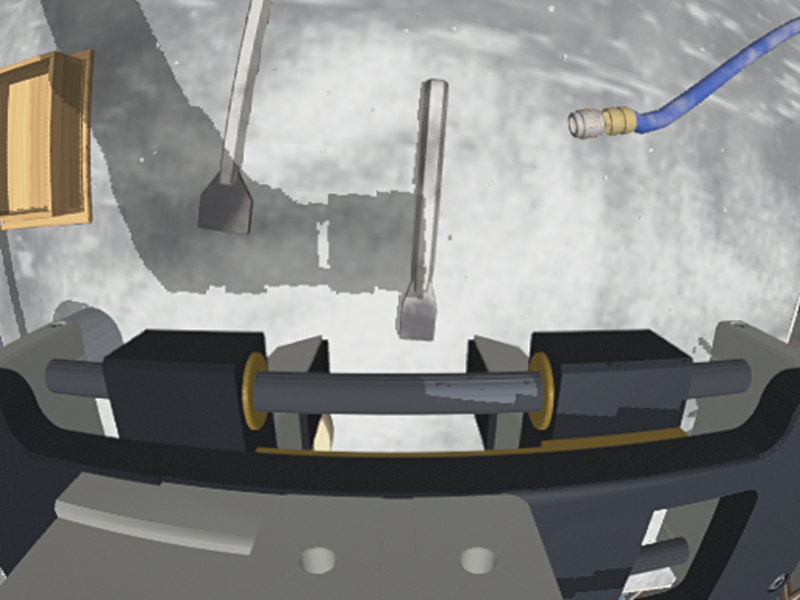

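```bash
python3 - <<'E'
from h import *
z=np.load('w14.npz')
P=wonz(np.array([(436,83),(416,339)])*.64,.011,z['p'],z['M'])[:,:2]; d=P[1]-P[0];n=np.linalg.norm(d);u=d/n
a=np.arctan2(u[1],u[0]); q=P[0]+.078*u+u*(.19-n)*-.3
print(P,n,a,q)
M=Rt(np.pi/2+a)
print(inc([*q,.1],M),inc([*q,.002],M))
E
```

```text
[[0.43068203 0.26343002]
 [0.61565552 0.27195783]] 0.18516996681427417 0.04607029175988209 [0.50715179 0.2669555 ]
([18.8, 78.2, 59.8], [-0.17, 4.05, -0.06]) ([18.9, 176.2, 59.5], [-0.17, 4.05, -0.06])
```

>>> send_rows(increments=[[[10, 30, 30], [0, 2, 0], 0.1], [[19, 75, 60], [-0.2, 4, 0], 0.1], [[19, 90, 60], [-0.2, 4, 0], 0.1], [[19, 120, 60], [-0.2, 4, 0], 0.1], [[19, 150, 60], [-0.2, 4, 0], 0.1], [[19, 168, 59.5], [-0.2, 4, 0], 0.1], [[19, 175.5, 59.5], [-0.2, 4, 0], 0.1], [[19, 175.5, 59.5], [-0.2, 4, 0], 0.1], [[19, 175.5, 59.5], [-0.2, 4, 0], 0.1]])

```text
time_s: 21.4
tcp_pos: [0.508, 0.2672, 0.0037]
tool_rot: [0.489, 0.512, -0.511, -0.488]
force: [0.5, -0.1, 0.2]
gripper_width: 0.0505
```

```bash
python3 - <<'E'
from h import *
log();p,M0,s=cur();print(p,s['force'],s['qd'].round(3))
im=snap('wrist','w15.png')
cv2.imwrite('pics/w15b.png',cv2.resize(im,(800,600),interpolation=cv2.INTER_CUBIC))
E
```

```text
[0.50801506 0.26716401 0.00367115] [ 0.46550623 -0.12407185  0.23825722] [-0.002 -0.016 -0.001 -0.005 -0.     0.001 -0.001]
```

View pics/w15b.png

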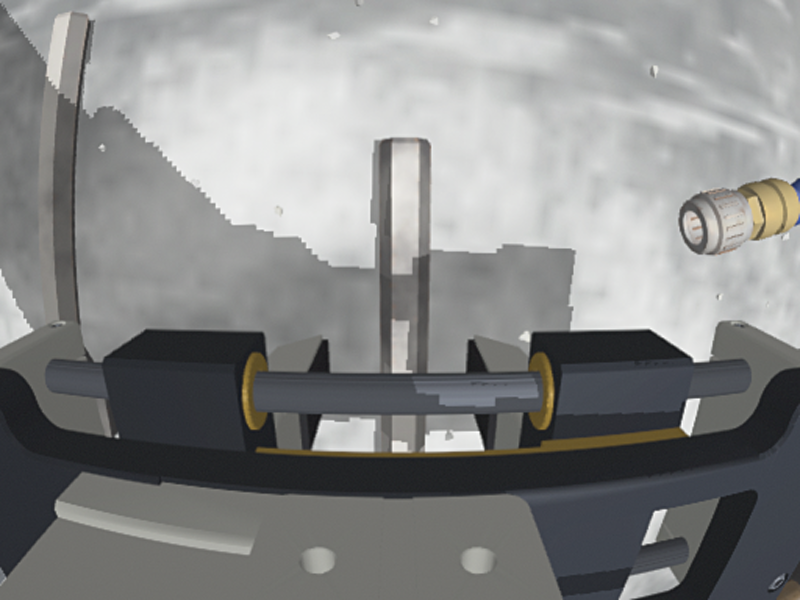

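>>> send_rows(increments=[[[0, 0.5, 0], [0, 0, 0], -0.5], [[0, 0.5, 0], [0, 0, 0], -1], [[0, 0.5, 0], [0, 0, 0], -1], [[0, 0.5, 0], [0, 0, 0], -1], [[0, 0.5, 0], [0, 0, 0], -1], [[0, -40, 0], [0, 0, 0], -1], [[0, -80, 0], [0, 0, 0], -1], [[0, -120, 0], [0, 0, 0], -1], [[0, -140, 0], [0, 0, 0], -1], [[0, -140, 0], [0, 0, 0], -1]])

```text
time_s: 22.45
tcp_pos: [0.5099, 0.2685, 0.1472]
tool_rot: [0.49, 0.514, -0.509, -0.487]
force: [0.8, 0.4, -2.3]
gripper_width: 0.015
```

```bash
python3 - <<'E'
from h import *
M=Rt(1.5708+.0987); log(); p,M0,s=cur()
print(p,s['gripper_width'],s['force'],inc(rk(.006,-.096,.15),M),rk(.006,-.096,.15))
E
```

```text
[0.50988867 0.26849198 0.14724753] 0.014966147916393219 [ 0.79987713  0.41658121 -2.27145042] ([-555.5, -4.5, 22.8], [0.46, -2.99, 0.15]) [ 0.51293062 -0.28744154  0.15      ]
```

>>> send_rows(increments=[[[-50, -4, 2], [0, 0, 0], -1], [[-100, -4.5, 4], [0.2, -0.5, 0], -1], [[-150, -4.5, 6], [0.2, -1, 0], -1], [[-200, -4.5, 8], [0.3, -1, 0], -1], [[-250, -4.5, 10], [0.3, -1.5, 0], -1], [[-300, -4.5, 12], [0.4, -2, 0], -1], [[-350, -4.5, 14], [0.4, -2, 0], -1], [[-400, -4.5, 16], [0.4, -2.5, 0], -1], [[-450, -4.5, 18.5], [0.4, -3, 0], -1], [[-500, -4.5, 20.5], [0.5, -3, 0], -1]])

```text
time_s: 23.45
tcp_pos: [0.5108, -0.233, 0.1481]
tool_rot: [-0.473, -0.524, 0.524, 0.477]
force: [1.1, 0.8, -2.2]
gripper_width: 0.0148
```

```bash
python3 - <<'E'
from h import *
M=Rt(1.5708+.0987); p,M0,s=cur()
print(p,inc(rk(.006,-.096,.15),M))
E
```

```text
[ 0.51076928 -0.23299684  0.14810086] ([-54.4, -2.1, 3.2], [-0.21, 0.03, 0.22])
```

>>> send_rows(increments=[[[-30, -2, 2], [-0.2, 0, 0.2], -1], [[-50, -2, 3], [-0.2, 0, 0.2], -1], [[-54.5, -2, 3], [-0.2, 0, 0.2], -1], [[-54.5, -2, 3], [-0.2, 0, 0.2], -1], [[-54.5, -2, 3], [-0.2, 0, 0.2], -1], [[-54.5, -2, 3], [-0.2, 0, 0.2], -1]])

```text
time_s: 24.05
tcp_pos: [0.5135, -0.2852, 0.1494]
tool_rot: [0.473, 0.525, -0.525, -0.475]
force: [0.7, -0.3, -2.4]
gripper_width: 0.0145
```

```bash
python3 - <<'E'
from h import *
M=Rt(1.5708+.0987); log(); p,M0,s=cur()
print(p,s['gripper_width'],s['qd'].round(3))
im=snap('wrist','w16.png');cv2.imwrite('pics/w16b.png',cv2.resize(im,(800,600),interpolation=cv2.INTER_CUBIC))
print(inc(rk(.006,-.096,.06),M),inc(rk(.006,-.096,.025),M))
E
```

```text
[ 0.51349453 -0.28522458  0.14943926] 0.01452532306039868 [ 0.    -0.006  0.007 -0.006  0.002  0.001  0.003]
([-2.0, 89.7, 0.8], [-0.02, 0.18, 0.08]) ([-2.0, 124.7, 0.8], [-0.02, 0.18, 0.08])
```

View pics/w16b.png

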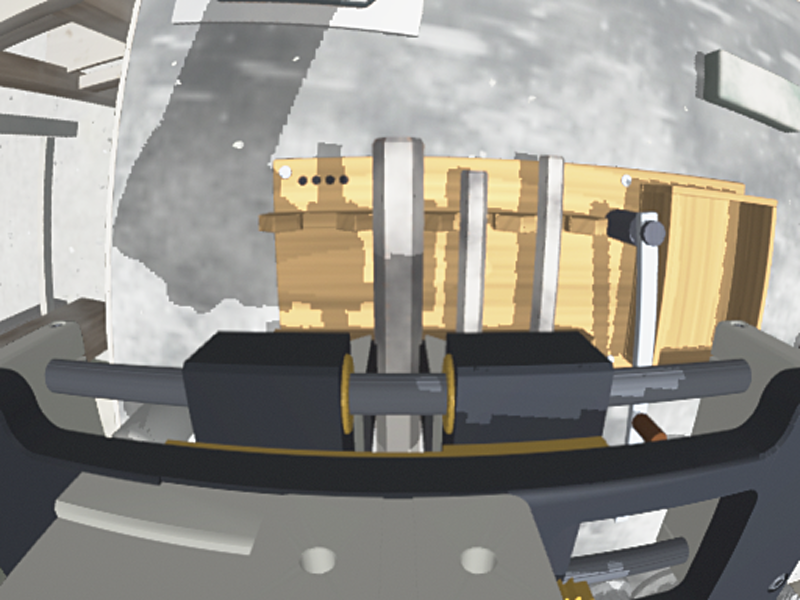

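>>> send_rows(increments=[[[-2, 40, 1], [0, 0.2, 0], -1], [[-2, 80, 1], [0, 0.2, 0], -1], [[-2, 90, 1], [0, 0.2, 0], -1], [[-2, 100, 1], [0, 0.2, 0], -1], [[-2, 110, 1], [0, 0.2, 0], -1], [[-2, 117, 1], [0, 0.2, 0], -1], [[-2, 122, 1], [0, 0.2, 0], -1], [[-2, 124, 1], [0, 0.2, 0], -1], [[-2, 124, 1], [0, 0.2, 0], -1], [[-2, 124, 1], [0, 0.2, 0], -1]])

```text
time_s: 25.1
tcp_pos: [0.5131, -0.2877, 0.0262]
tool_rot: [0.475, 0.524, -0.524, -0.475]
force: [-0.6, 0.4, -1.5]
gripper_width: 0.0148
```

```bash
python3 - <<'E'
from h import *
p,M0,s=cur();print(p,s['force'])
im=snap('wrist','w17.png');cv2.imwrite('pics/w17b.png',cv2.resize(im,(800,600),interpolation=cv2.INTER_CUBIC))
E
```

```text
[ 0.51310714 -0.28770415  0.02617878] [-0.57370774  0.4229721  -1.49665729]
```

View pics/w17b.png

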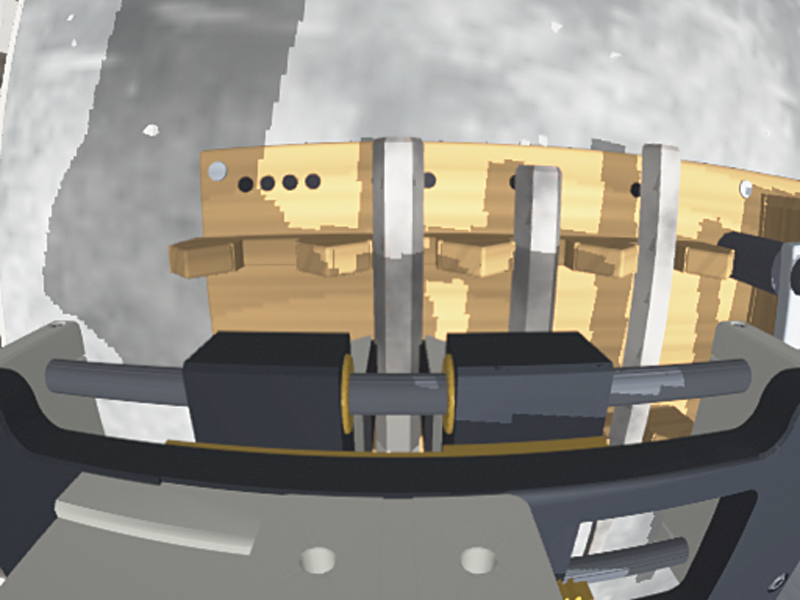

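>>> send_rows(increments=[[[0, 1.5, 0], [0, 0, 0], -1], [[0, 1.5, 0], [0, 0, 0], -1], [[0, 1.5, 0], [0, 0, 0], -0.6], [[0, 1.5, 0], [0, 0, 0], -0.4], [[0, 1.5, 0], [0, 0, 0], -0.4], [[0, 1.5, 0], [0, 0, 0], -0.4], [[0, -40, 0], [0, 0, 0], -0.4], [[0, -90, 0], [0, 0, 0], -0.3], [[0, -125, 0], [0, 0, 0], -0.3], [[0, -125, 0], [0, 0, 0], -0.3]])

```text
time_s: 26.15
tcp_pos: [0.5167, -0.29, 0.157]
tool_rot: [0.478, 0.525, -0.522, -0.471]
force: [0.3, 0.6, 0.2]
gripper_width: 0.0319
```

```bash
python3 - <<'E'
from h import *
log();p,M0,s=cur();print(p,s['force'],s['time_s'])
im=snap('wrist','w18.png');cv2.imwrite('pics/w18b.png',cv2.resize(im,(800,600),interpolation=cv2.INTER_CUBIC))
print(inc([.55,.125,.16],Rt(1.52)))
E
```

```text
[ 0.5167477  -0.29001922  0.15704226] [0.34806954 0.57295828 0.20188307] 26.15
([408.5, -6.3, -75.3], [0.35, 8.53, -0.11])
```

View pics/w18b.png

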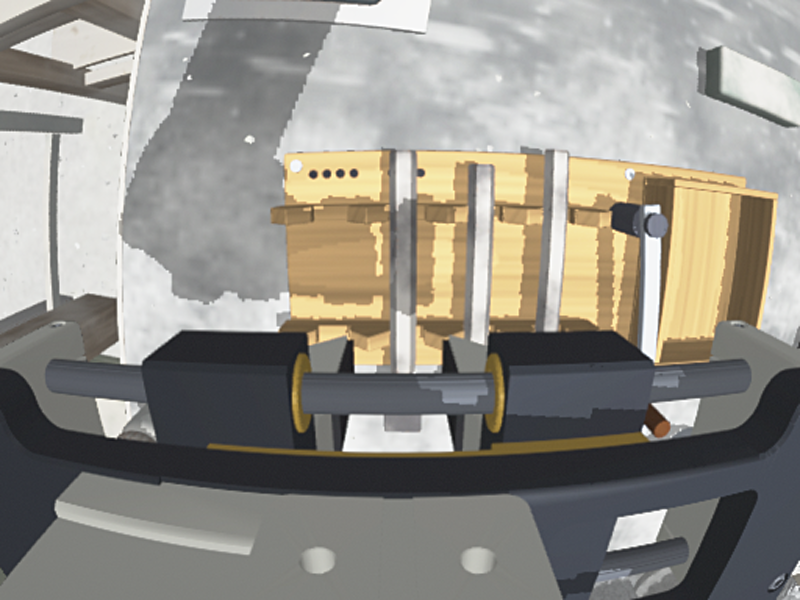

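Three placed. Now the broad chisel.

>>> send_rows(increments=[[[408, -6, -75], [0.4, 8.5, -0.1], 0.1], [[408, -6, -75], [0.4, 8.5, -0.1], 0.1], [[408, -6, -75], [0.4, 8.5, -0.1], 0.1], [[408, -6, -75], [0.4, 8.5, -0.1], 0.1], [[408, -6, -75], [0.4, 8.5, -0.1], 0.1], [[408, -6, -75], [0.4, 8.5, -0.1], 0.1], [[408, -6, -75], [0.4, 8.5, -0.1], 0.1], [[408, -6, -75], [0.4, 8.5, -0.1], 0.1], [[408, -6, -75], [0.4, 8.5, -0.1], 0.1], [[408, -6, -75], [0.4, 8.5, -0.1], 0.1]])

```text
time_s: 27.2
tcp_pos: [0.5485, 0.1283, 0.1582]
tool_rot: [-0.51, -0.488, 0.49, 0.512]
force: [-1.0, -0.2, -0.2]
gripper_width: 0.0504
```

>>> send_rows(increments=[[[0, 0, 0], [0, 0, 0], 0.1], [[0, 0, 0], [0, 0, 0], 0.1], [[0, 0, 0], [0, 0, 0], 0.1], [[0, 0, 0], [0, 0, 0], 0.1]])

```text
time_s: 27.6
tcp_pos: [0.5486, 0.1266, 0.1581]
tool_rot: [-0.511, -0.487, 0.489, 0.512]
force: [-0.9, 0.2, -0.7]
gripper_width: 0.0507
```

```bash
python3 - <<'E'
from h import *
log();p,M0,s=cur();print(p,s['force'],s['qd'].round(3))
np.savez('w19.npz',p=p,M=M0)
im=snap('wrist','w19.png')
cv2.imwrite('pics/w19b.png',cv2.resize(im,(800,600),interpolation=cv2.INTER_CUBIC))
E
```

```text
[0.54858361 0.12658338 0.15810921] [-0.86097249  0.18580411 -0.69364403] [-0.005 -0.001 -0.007 -0.003 -0.001  0.    -0.001]
```

View pics/w19b.png

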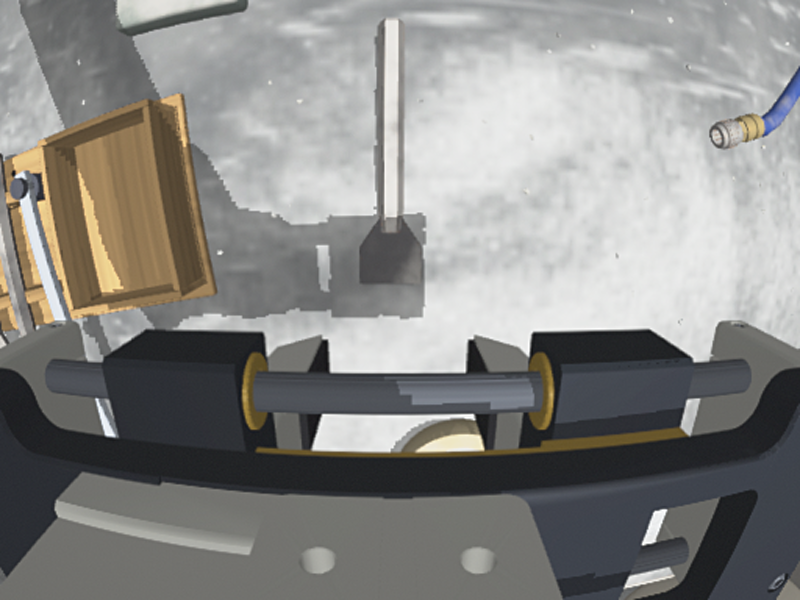

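```bash
python3 - <<'E'
from h import *
z=np.load('w19.npz')
P=wonz(np.array([(394,19),(391,283)])*.64,.011,z['p'],z['M'])[:,:2]; d=P[1]-P[0];n=np.linalg.norm(d);u=d/n
a=np.arctan2(u[1],u[0]); q=P[0]+.073*u+u*(.18-n)*-.3
print(P,n,a,q)
M=Rt(np.pi/2+a)
print(inc([*q,.1],M),inc([*q,.002],M))
E
```

```text
[[0.37152154 0.13046319]
 [0.55012279 0.12004079]] 0.17890508578047315 -0.05828958833537559 [0.44406965 0.1262296 ]
([-5.5, 58.6, 104.2], [-0.19, 0.71, 0.01]) ([-5.5, 156.6, 103.9], [-0.19, 0.71, 0.01])
```

>>> send_rows(increments=[[[-3, 15, 40], [0, 0.7, 0], 0.1], [[-5, 30, 80], [-0.2, 0.7, 0], 0.1], [[-5.5, 60, 104], [-0.2, 0.7, 0], 0.1], [[-5.5, 90, 104], [-0.2, 0.7, 0], 0.1], [[-5.5, 120, 104], [-0.2, 0.7, 0], 0.1], [[-5.5, 145, 104], [-0.2, 0.7, 0], 0.1], [[-5.5, 156, 104], [-0.2, 0.7, 0], 0.1], [[-5.5, 156, 104], [-0.2, 0.7, 0], 0.1], [[-5.5, 156, 104], [-0.2, 0.7, 0], 0.1]])

```text
time_s: 28.55
tcp_pos: [0.4445, 0.1262, 0.003]
tool_rot: [0.515, 0.485, -0.485, -0.514]
force: [0.5, 0.9, -0.6]
gripper_width: 0.0505
```

```bash
python3 - <<'E'
from h import *
log();p,M0,s=cur();print(p,s['force'],s['qd'].round(3))
im=snap('wrist','w20.png')
cv2.imwrite('pics/w20b.png',cv2.resize(im,(800,600),interpolation=cv2.INTER_CUBIC))
E
```

```text
[0.44452049 0.12616574 0.00297599] [ 0.51439786  0.86650561 -0.6404993 ] [-0.003 -0.016 -0.    -0.001  0.    -0.003  0.001]
```

View pics/w20b.png

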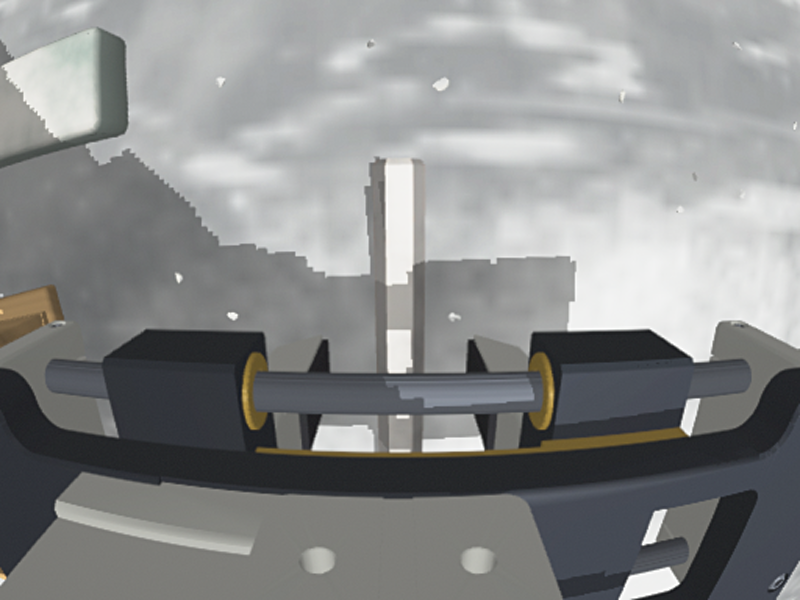

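>>> send_rows(increments=[[[0, 0, 0], [0, 0, 0], -0.5], [[0, 0, 0], [0, 0, 0], -1], [[0, 0, 0], [0, 0, 0], -1], [[0, 0, 0], [0, 0, 0], -1], [[0, 0, 0], [0, 0, 0], -1], [[0, -40, 0], [0, 0, 0], -1], [[0, -80, 0], [0, 0, 0], -1], [[0, -120, 0], [0, 0, 0], -1], [[0, -140, 0], [0, 0, 0], -1], [[0, -140, 0], [0, 0, 0], -1]])

```text
time_s: 29.6
tcp_pos: [0.4466, 0.1269, 0.146]
tool_rot: [0.515, 0.488, -0.483, -0.513]
force: [0.4, -0.1, -3.7]
gripper_width: 0.0146
```

```bash
python3 - <<'E'
from h import *
M=Rt(1.5708+.0987); log(); p,M0,s=cur()
print(p,s['gripper_width'],s['force'],inc(rk(.006,-.144,.15),M),rk(.006,-.144,.15))
E
```

```text
[0.4466138  0.12692625 0.14598701] 0.014580053885051377 [ 0.39827805 -0.0924021  -3.68023943] ([-457.2, -4.7, -98.0], [0.4, -9.01, 0.14]) [ 0.51766053 -0.33520793  0.15      ]
```

>>> send_rows(increments=[[[-48, -4, -10], [0, -1, 0], -1], [[-96, -5, -20], [0, -2, 0], -1], [[-144, -5, -31], [0.2, -3, 0], -1], [[-192, -5, -41], [0.4, -4, 0], -1], [[-240, -5, -52], [0.4, -5, 0], -1], [[-288, -5, -62], [0.4, -6, 0], -1], [[-336, -5, -72], [0.4, -7, 0], -1], [[-384, -5, -82], [0.4, -8, 0], -1], [[-430, -5, -93], [0.4, -9, 0], -1], [[-457, -5, -98], [0.4, -9, 0.1], -1]])

```text
time_s: 30.6
tcp_pos: [0.5158, -0.3396, 0.1478]
tool_rot: [-0.475, -0.522, 0.524, 0.476]
force: [0.1, 1.0, -2.0]
gripper_width: 0.0147
```

>>> send_rows(increments=[[[0, 0, 0], [0, 0, 0], -1], [[0, 0, 0], [0, 0, 0], -1], [[0, 0, 0], [0, 0, 0], -1]])

```text
time_s: 30.9
tcp_pos: [0.5151, -0.3373, 0.146]
tool_rot: [-0.473, -0.523, 0.524, 0.477]
force: [0.3, 0.1, -2.3]
gripper_width: 0.0147
```

```bash
python3 - <<'E'
from h import *
M=Rt(1.5708+.0987); log(); p,M0,s=cur()
print(p,s['gripper_width'],s['qd'].round(3))
print(inc(rk(.006,-.144,.06),M),inc(rk(.006,-.144,.025),M))
E
```

```text
[ 0.51511223 -0.33733272  0.14598498] 0.014667017112400905 [-0.017 -0.018 -0.009 -0.004  0.002  0.002  0.001]
([1.6, 86.0, -3.2], [-0.3, -0.13, 0.15]) ([1.6, 121.0, -3.4], [-0.3, -0.13, 0.15])
```

>>> send_rows(increments=[[[1.5, 40, -3], [-0.3, 0, 0], -1], [[1.5, 78, -3], [-0.3, 0, 0], -1], [[1.5, 88, -3], [-0.3, 0, 0], -1], [[1.5, 98, -3], [-0.3, 0, 0], -1], [[1.5, 108, -3], [-0.3, 0, 0], -1], [[1.5, 114, -3], [-0.3, 0, 0], -1], [[1.5, 119, -3], [-0.3, 0, 0], -1], [[1.5, 120.5, -3], [-0.3, 0, 0], -1], [[1.5, 120.5, -3], [-0.3, 0, 0], -1]])

```text
time_s: 31.8
tcp_pos: [0.5176, -0.3355, 0.0259]
tool_rot: [0.475, 0.524, -0.523, -0.476]
force: [0.4, -1.0, -1.2]
gripper_width: 0.0148
```

```bash
python3 - <<'E'
from h import *
p,M0,s=cur();print(p,s['force'])
im=snap('wrist','w21.png');cv2.imwrite('pics/w21b.png',cv2.resize(im,(800,600),interpolation=cv2.INTER_CUBIC))
E
```

```text
[ 0.51758696 -0.33554796  0.02586654] [ 0.42778932 -0.9842378  -1.23809448]
```

View pics/w21b.png

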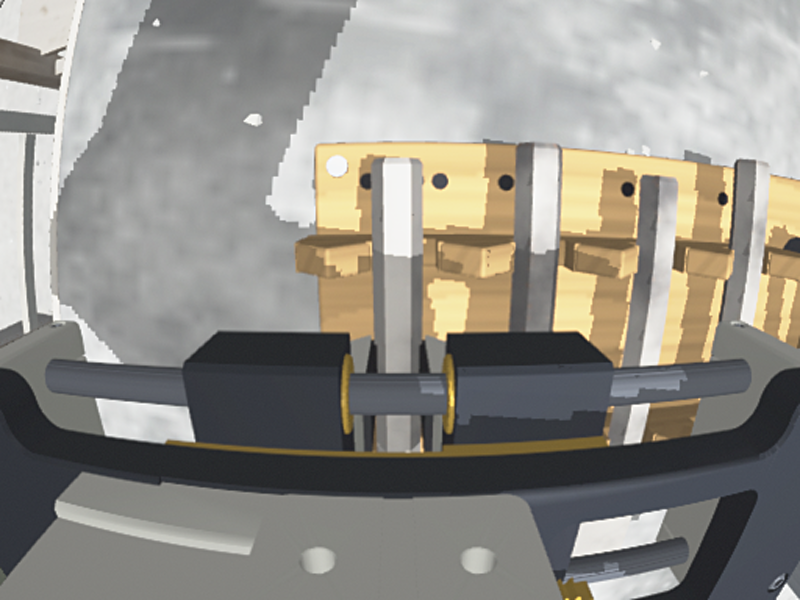

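>>> send_rows(increments=[[[0, 1.2, 0], [0, 0, 0], -1], [[0, 1.2, 0], [0, 0, 0], -1], [[0, 1.2, 0], [0, 0, 0], -0.6], [[0, 1.2, 0], [0, 0, 0], -0.4], [[0, 1.2, 0], [0, 0, 0], -0.4], [[0, 1.2, 0], [0, 0, 0], -0.4], [[0, -40, 0], [0, 0, 0], -0.4], [[0, -90, 0], [0, 0, 0], -0.3], [[0, -125, 0], [0, 0, 0], -0.3], [[0, -125, 0], [0, 0, 0], -0.3]])

```text
time_s: 32.85
tcp_pos: [0.5212, -0.3384, 0.1572]
tool_rot: [0.479, 0.525, -0.522, -0.472]
force: [0.6, -0.5, 0.5]
gripper_width: 0.0321
```

```bash
python3 - <<'E'
from h import *
log();p,M0,s=cur();print(p,s['force'],s['time_s'],s['joints'])
im=snap('wrist','w22.png');cv2.imwrite('pics/w22b.png',cv2.resize(im,(800,600),interpolation=cv2.INTER_CUBIC))
import json
for l in open('log.jsonl'):
    d=json.loads(l); print(np.round(d['joints'],3).tolist(),np.round(d['tcp_pos'],3).tolist(),np.round(d['tool_rot'],3).tolist())
E
```

```text
[ 0.52117225 -0.33843463  0.15723289] [ 0.61984796 -0.47152252  0.46268057] 32.85 [ 0.35959544  0.48897502  0.23183606  1.71653583 -0.13701345  0.94144582
  2.31181123]
[-0.949, 0.502, -0.427, 1.551, 0.221, 1.138, -0.21] [0.228, 0.608, 0.226] [0.581, 0.402, -0.403, -0.581]
[-0.214, 0.106, -0.315, 1.803, 0.039, 1.238, 1.019] [0.444, 0.213, 0.331] [0.504, 0.497, -0.497, -0.501]
[0.266, 0.227, 0.041, 1.656, -0.007, 1.258, 1.874] [0.529, -0.193, 0.331] [0.502, 0.498, -0.5, -0.501]
[0.376, 0.53, 0.061, 1.89, -0.046, 0.719, 2.033] [0.507, -0.258, 0.066] [0.501, 0.5, -0.5, -0.499]
[0.376, 0.529, 0.061, 1.891, -0.046, 0.72, 2.033] [0.506, -0.258, 0.066] [0.501, 0.5, -0.499, -0.499]
[0.217, 0.581, 0.051, 1.795, -0.043, 0.756, 1.866] [0.582, -0.18, 0.067] [0.502, 0.503, -0.499, -0.496]
[0.094, 0.551, 0.053, 1.848, -0.031, 0.722, 1.733] [0.582, -0.109, 0.068] [0.508, 0.503, -0.497, -0.492]
[0.089, 0.381, 0.062, 1.771, -0.021, 0.957, 1.731] [0.584, -0.111, 0.194] [0.51, 0.506, -0.495, -0.489]
[-0.591, 0.564, -0.063, 1.594, 0.037, 0.985, 0.827] [0.548, 0.372, 0.149] [-0.518, -0.48, 0.48, 0.521]
[
[... 1161 characters left out ...]
 -0.088, 0.908, 2.209] [0.513, -0.285, 0.149] [0.473, 0.525, -0.525, -0.475]
[0.338, 0.438, 0.165, 1.789, -0.09, 0.911, 2.211] [0.517, -0.29, 0.157] [0.478, 0.525, -0.522, -0.471]
[-0.322, 0.394, 0.06, 1.847, -0.031, 0.905, 1.277] [0.549, 0.127, 0.158] [-0.511, -0.487, 0.489, 0.512]
[-0.363, 0.514, 0.033, 2.16, -0.036, 0.466, 1.211] [0.445, 0.126, 0.003] [0.515, 0.485, -0.485, -0.514]
[-0.38, 0.244, 0.051, 2.097, -0.018, 0.794, 1.194] [0.447, 0.127, 0.146] [0.515, 0.488, -0.483, -0.513]
[0.364, 0.503, 0.229, 1.724, -0.134, 0.936, 2.313] [0.515, -0.337, 0.146] [-0.473, -0.523, 0.524, 0.477]
[0.36, 0.489, 0.232, 1.717, -0.137, 0.941, 2.312] [0.521, -0.338, 0.157] [0.479, 0.525, -0.522, -0.472]
```

View pics/w22b.png

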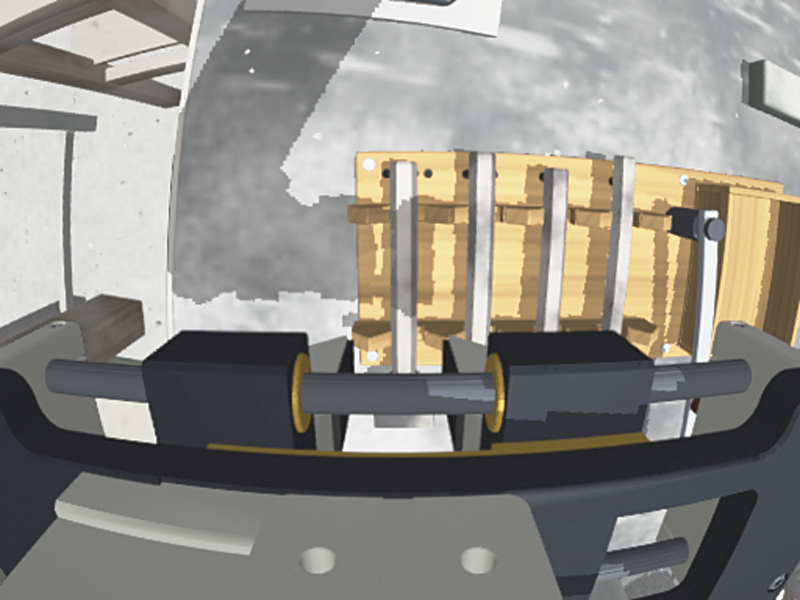

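```bash
cat > fk.py <<'E'
import numpy as np, json
from scipy.optimize import least_squares
from scipy.spatial.transform import Rotation as R
D=[json.loads(l) for l in open('log.jsonl')]
Q=np.array([d['joints'] for d in D]);P=np.array([d['tcp_pos'] for d in D]);O=R.from_quat([d['tool_rot'] for d in D])
def FK(q,t,s):
    # offsets: t[0:7] joint zero offsets(small), lengths
    rz=lambda a:R.from_euler('z',a); ry=lambda a:R.from_euler('y',a)
    h,L1,L2,L3,ox1,ox2,oy,ox3=t[7:15]
    A=rz(s[0]*q[0]+t[0])*ry(q[1]+t[1]); p=np.array([0,0,h]); 
    p=p+A.apply([ox1,oy,L1]); 
    A=A*rz(s[1]*q[2]+t[2])*ry(q[3]+t[3]); p=p+A.apply([ox2,0,L2])
    A=A*rz(s[2]*q[4]+t[4])*ry(q[5]+t[5]); p=p+A.apply([ox3,0,L3])
    A=A*rz(s[3]*q[6]+t[6]); return p,A
# tool: approach z -> tool y ; include fixed rot: tool frame from flange: Rx(-90)
F=R.from_matrix(np.array([[1,0,0],[0,0,-1.],[0,1.,0]]).T)  # columns tool x,y,z in flange
def res(t,s):
    r=[]
    for q,p,o in zip(Q,P,O):
        a,A=FK(q,t,s); r+=list((a-p)*10)+list((o.inv()*(A*F)).as_rotvec())
    return np.array(r)
if __name__=='__main__':
    import itertools
    best=None
    for s in itertools.product([-1,1],repeat=4):
        for t6 in (0,1.57,-1.57,3.14):
            t=np.zeros(15); t[6]=t6; t[7:15]=[.3,.4,.35,.3,0,0,0,0]
            o=least_squares(res,t,args=(s,),max_nfev=60)
            if best is None or o.cost<best[0]: best=(o.cost,s,o.x); print(o.cost,s,o.x.round(4))
    np.savez('fk.npz',t=best[2],s=best[1]); print(np.abs(res(best[2],best[1])).max())
E
python3 fk.py
```

```text
11.317551583696673 (-1, -1, -1, -1) [ 6.8200e-02  2.3330e+00 -8.0000e-04 -4.9414e+00  2.1400e-02  5.7127e+00
 -3.3511e+00  1.0809e+00 -3.2720e-01 -3.6950e-01 -1.1189e+00 -3.9410e-01
  2.3320e-01 -5.9000e-02 -7.2900e-02]
11.317551583394549 (-1, -1, -1, -1) [ 6.8200e-02  2.3330e+00 -8.0000e-04  1.3418e+00  2.1400e-02 -5.7040e-01
  2.9321e+00  1.0809e+00 -3.2720e-01 -3.6950e-01 -1.1189e+00 -3.9400e-01
  2.3320e-01 -5.9000e-02 -7.2800e-02]
0.001558674927892422 (-1, -1, -1, 1) [-6.3000e-03 -5.8000e-03 -9.1000e-03  1.2700e-02  1.2000e-03  3.1349e+00
  1.5300e-02  3.3170e-01  5.0530e-01  4.7090e-01 -3.4760e-01  2.9000e-03
 -2.2000e-03 -1.8200e-02  9.0000e-04]
0.0015586749277239752 (-1, -1, -1, 1) [-6.3000e-03 -5.8000e-03 -9.1000e-03  1.2700e-02  1.2000e-03  3.1349e+00
  1.5300e-02  3.3170e-01  5.0530e-01  4.7090e-01 -3.4760e-01  2.9000e-03
 -2.2000e-03 -1.8200e-02  9.0000e-04]
0.0015586749276905079 (-1, -1, 1, 1) [-6.3000e-03 -5.8000e-03 -9.1000e-03  3.1542e+00 -1.2000e-03 -6.7000e-03
  1.5300e-02  3.3170e-01  5.0530e-01 -4.7090e-01 -3.4760e-01  2.9000e-03
  2.2000e-03 -1.8200e-02  9.0000e-04]
0.0015586749276453706 (-1, -1, 1, 1) [-6.3000e-03 -5.8000e-03 -9.1000e-03 -3.1289e+00 -1.2000e-03 -6.7000e-03
  1.5300e-02  3.3170e-01  5.0530e-01 -4.7090e-01 -3.4760e-01  2.9000e-03
  2.2000e-03 -1.8200e-02  9.0000e-04]
0.0015586749276321548 (-1, 1, 1, 1) [-6.3000e-03 -3.1474e+00  9.1000e-03  1.2700e-02 -1.2000e-03 -6.7000e-03
  1.5300e-02  3.3170e-01 -5.0530e-01 -4.7090e-01 -3.4760e-01 -2.9000e-03
  2.2000e-03 -1.8200e-02  9.0000e-04]
0.02217873298451023
```

```bash
cat > ik.py <<'E'
from fk import *
z=np.load('fk.npz'); T=z['t']; S=z['s']
LO=np.array([-2.88,-.31,-1.54,.2,-1.41,.19,-2.57])+.03; HI=np.array([2.88,2.03,1.56,2.42,4.55,2.02,2.57])-.03
def orient(az,p,flip=False,roll=0):
    a=np.array([np.cos(p)*np.cos(az),np.cos(p)*np.sin(az),-np.sin(p)])
    x=np.array([-np.sin(az),np.cos(az),0]); 
    M=np.c_[x,a,np.cross(x,a)]
    return M@R.from_rotvec([0,roll,0]).as_matrix()
def ik(p,M,q0,n=1,w=.005):
    o=R.from_matrix(M); best=None; rng=np.random.default_rng(0)
    for i in range(n):
        st=np.clip(np.array(q0)+(0 if i==0 else rng.normal(0,.6,7)),LO+.01,HI-.01)
        f=lambda q:np.r_[(FK(q,T,S)[0]-p)*10,(o.inv()*(FK(q,T,S)[1]*F)).as_rotvec()*2,w*(q-q0)]
        s=least_squares(f,st,bounds=(LO,HI)); a,A=FK(s.x,T,S)
        e=np.linalg.norm(a-p)*1000,np.degrees((o.inv()*(A*F)).magnitude())
        if best is None or s.cost<best[0]: best=(s.cost,s.x,e)
    return best[1],best[2]
E
python3 - <<'E'
from ik import *
q0=np.array([0,.6,0,1.8,0,.6,1.6])
tin=np.array([.66,-.009,.0])
for p in (60,50,40,30):
    pr=np.radians(p)
    M=orient(0,pr); tcp=tin+[0,0,.055]+M[:,1]*.019
    q,e=ik(tcp,M,q0,6); print('grasp',p,q.round(2),np.round(e,1),'wrist z',(tcp-.348*M[:,1]).round(2))
for zc in (.13,.16):
  for p in (30,20,10,0):
    for az in (0,.4,-.4):
      for rl in (np.pi,-np.pi):
        M=orient(az,np.radians(p),roll=rl); tcp=np.array([.53,-.07,zc])+M[:,1]*.019
        qs=q0.copy(); qs[6]=-1.57
        q,e=ik(tcp,M,qs,6); print('pour',zc,p,az,q.round(2),np.round(e,1),(tcp-.348*M[:,1]).round(2)); break
E
```

```text
grasp 60 [ 0.46  0.67 -0.6   2.06  1.75  0.32 -0.04] [0. 0.] wrist z [ 0.5  -0.01  0.34]
grasp 50 [ 0.85  1.04 -1.12  2.15  2.22  0.8  -0.15] [0. 0.] wrist z [ 0.45 -0.01  0.31]
grasp 40 [ 0.96  1.31 -1.24  2.23  2.55  1.05 -0.16] [0. 0.] wrist z [ 0.41 -0.01  0.27]
grasp 30 [ 1.02  1.52 -1.23  2.28  2.88  1.19 -0.14] [0. 0.] wrist z [ 0.38 -0.01  0.22]
pour 0.13 30 0 [ 1.6   1.57 -1.51  2.39  2.28  0.73 -2.54] [31.8 14.3] [ 0.25 -0.07  0.29]
pour 0.13 30 0.4 [ 1.53  0.94 -1.09  2.29 -1.38  0.22  1.07] [12.6 10.5] [ 0.27 -0.18  0.29]
pour 0.13 30 -0.4 [-1.46  1.1   1.37  2.36 -1.38  0.22 -1.31] [25.3 20.9] [0.27 0.04 0.29]
pour 0.13 20 0 [ 1.78  2.   -1.43  2.39  2.51  0.63 -2.24] [41.3 15.4] [ 0.22 -0.07  0.24]
pour 0.13 20 0.4 [ 1.67  1.28 -1.12  2.29 -1.38  0.22  1.39] [13.1 10.9] [ 0.25 -0.19  0.24]
pour 0.13 20 -0.4 [-1.69  1.69  1.3   2.36 -1.38  0.22 -1.94] [27.6 23. ] [0.25 0.05 0.24]
pour 0.13 10 0 [ 1.88  2.   -1.23  2.39  3.04  0.39 -2.54] [31.6 14.9] [ 0.21 -0.07  0.19]
pour 0.13 10 0.4 [ 1.79  1.6  -1.11  2.29 -1.38  0.22  1.68] [10.3  8.6] [ 0.23 -0.2   0.19]
pour 0.13 
[... 741 characters left out ...]
 1.19 -1.18  2.31 -1.38  0.22  1.29] [12.8 10.4] [ 0.25 -0.19  0.27]
pour 0.16 20 -0.4 [-1.64  1.52  1.39  2.38 -1.38  0.22 -1.73] [27.7 22.5] [0.25 0.05 0.27]
pour 0.16 10 0 [ 1.87  2.   -1.27  2.39  3.01  0.37 -2.54] [36.6 16. ] [ 0.21 -0.07  0.22]
pour 0.16 10 0.4 [ 1.78  1.52 -1.17  2.31 -1.38  0.22  1.59] [11.  9.] [ 0.23 -0.2   0.22]
pour 0.16 10 -0.4 [-1.83  2.    1.25  2.38 -1.38  0.22 -2.24] [26.2 20.8] [0.23 0.06 0.22]
pour 0.16 0 0 [ 1.92  2.   -1.26  2.39  3.07  0.29 -2.54] [28. 17.] [ 0.2  -0.07  0.16]
pour 0.16 0 0.4 [ 1.87  1.8  -1.13  2.31 -1.38  0.22  1.84] [6.4 5.3] [ 0.23 -0.2   0.16]
pour 0.16 0 -0.4 [-1.83  2.    1.26  2.39 -1.38  0.22 -2.26] [26.3 19.9] [0.23 0.06 0.16]
```

```bash
python3 - <<'E'
from ik import *
q0=np.array([.36,.49,.23,1.72,-.14,.94,1.6])
tin=np.array([.66,-.009,.0]); bin_=np.array([.4852,-.069])
p=np.radians(35)
for azd in (-70,-50,-30,-10,10,30):
    M=orient(np.radians(azd),p); tcp=tin+[0,0,.06]+M[:,1]*.019
    q,e=ik(tcp,M,q0,5); print('grasp',azd,q.round(2),np.round(e,1),'wrist',(tcp-.348*M[:,1]).round(2))
for pd in (35,28):
  for azd in (-120,-105,-90,-75,-60,-45,45,60,75,90,105,120):
    az=np.radians(azd)
    h=np.array([np.cos(az),np.sin(az)])
    M=orient(az,np.radians(pd)); tcp=np.r_[bin_+h*.03,.15]+M[:,1]*.019
    q,e=ik(tcp,M,q0,5,); print('pour',pd,azd,q.round(2),np.round(e,1),(tcp-.348*M[:,1]).round(2))
E
```

```text
grasp -70 [-1.21  1.35  1.17  1.79 -0.32  0.64  0.09] [0. 0.] wrist [0.57 0.24 0.25]
grasp -50 [-1.16  1.11  0.96  2.02  0.68  0.22 -0.6 ] [0. 0.] wrist [0.49 0.2  0.25]
grasp -30 [ 0.2   0.86 -0.63  2.16  2.17  1.17 -1.06] [0. 0.] wrist [0.43 0.13 0.25]
grasp -10 [ 0.76  1.17 -1.08  2.25  2.61  1.23 -0.55] [0. 0.] wrist [0.39 0.04 0.25]
grasp 10 [ 1.16  1.61 -1.38  2.24  2.64  0.98  0.27] [0. 0.] wrist [ 0.39 -0.06  0.25]
grasp 30 [ 1.3   1.62 -1.4   2.12  2.2   0.57  0.94] [0. 0.] wrist [ 0.43 -0.14  0.25]
pour 35 -120 [-1.02  1.13  1.16  1.8  -0.14  1.25 -0.36] [0. 0.] [0.6  0.14 0.34]
pour 35 -105 [-1.17  1.18  1.26  1.93 -0.2   1.04 -0.16] [0. 0.] [0.55 0.16 0.34]
pour 35 -90 [-1.31  1.23  1.34  2.06 -0.31  0.81  0.08] [0. 0.] [0.49 0.17 0.34]
pour 35 -75 [-1.4   1.24  1.38  2.21 -0.46  0.56  0.36] [0. 0.] [0.42 0.16 0.34]
pour 35 -60 [-0.37  0.47 -0.06  2.32  1.45  0.99 -1.17] [0. 0.] [0.37 0.14 0.34]
pour 35 -45 [ 0.75  1.26 -1.46  2.39  2.08  1.99 -0.81] [2.5 1.2] [0.32 0.1  0.34]
pour 35 45 [ 1.63  1.14 -1.34  2.27  0.5   0.26  2.54] [0. 0.] [ 0.32 -0.24  0.34]
pour 35 60 [ 
[... 693 characters left out ...]
0.57  0.28] [0. 0.] [0.42 0.18 0.3 ]
pour 28 -60 [-0.41  0.56 -0.08  2.32  1.51  1.12 -1.3 ] [0. 0.] [0.35 0.16 0.3 ]
pour 28 -45 [ 0.62  1.16 -1.28  2.39  2.08  1.99 -0.98] [5.1 2.4] [0.3  0.12 0.3 ]
pour 28 45 [ 1.69  1.32 -1.36  2.27  0.63  0.28  2.54] [0. 0.] [ 0.3  -0.25  0.3 ]
pour 28 60 [ 0.42  0.63  0.26  2.17 -1.34  1.3  -1.93] [0. 0.] [ 0.35 -0.29  0.3 ]
pour 28 75 [ 0.31  0.71  0.37  2.02 -1.18  1.48 -1.93] [0. 0.] [ 0.42 -0.32  0.3 ]
pour 28 90 [ 0.2   0.79  0.47  1.87 -1.04  1.64 -1.88] [0. 0.] [ 0.49 -0.33  0.3 ]
pour 28 105 [ 0.08  0.88  0.56  1.73 -0.93  1.79 -1.78] [0. 0.] [ 0.55 -0.32  0.3 ]
pour 28 120 [-0.04  0.96  0.66  1.62 -0.83  1.92 -1.65] [0. 0.] [ 0.62 -0.29  0.3 ]
```

```bash
cat > sim.py <<'E'
from ik import *
from scipy.spatial.transform import Slerp
def run(q,p1,M1,n,verbose=''):
    p0,A=FK(q,T,S); M0=(A*F); sl=Slerp([0,1],R.concatenate([M0,R.from_matrix(M1)])); E=0;dq=0
    for i in range(1,n+1):
        f=i/n; qn,e=ik(p0+(p1-p0)*f,sl(f).as_matrix(),q,1,w=.002); E=max(E,e[0]/5+e[1]); dq=max(dq,np.abs(qn-q).max()); q=qn
    print(verbose,q.round(2),'err',np.round(e,1),'maxE',round(E,1),'dq',round(dq,2)); return q
def Rt(psi): return orient(psi-np.pi/2,np.pi/2)
if __name__=='__main__':
  import sys
  q00=np.array([.36,.489,.232,1.717,-.137,.941,2.312])
  tin=np.array([.66,-.009,0]); bn=np.array([.4852,-.069])
  d=np.radians
  for azg,azp,p1,p2 in ((-50,-60,38,32),(-40,-60,38,32),(-30,-50,38,32),(-60,-70,35,35)):
    print('---',azg,azp)
    q=run(q00,np.array([.55,.05,.32]),Rt(d(azg+90)),12,'down')
    M=orient(d(azg),d(p1)); a=M[:,1]
    g=tin+[0,0,.06]+a*.019
    q=run(q,g-a*.1+[0,0,.12],M,12,'pitch'); q=run(q,g-a*.09,M,6,'pre');q=run(q,g,M,5,'grasp')
    q=run(q,g+[0,0,.12],M,6,'lift')
    M=orient(d(azp),d(p2)); a=M[:,1]; h=np.array([np.cos(d(azp)),np.sin(d(azp))])
    t=np.r_[bn+h*.03,.16]+a*.019
    q=run(q,t,M,10,'bin')
    for s in (1,-1):
        qq=q
        for k in (1,2,3): qq=run(qq,t,M@R.from_rotvec([0,s*k*np.pi/3,0]).as_matrix(),8,'spin%d'%(s*k*60))
E
python3 sim.py
```

```text
--- -50 -60
down [-0.33  0.21  0.23  1.7  -0.05  1.23  0.61] err [0. 0.] maxE 0.0 dq 0.15
pitch [-0.83  0.41  0.33  2.03  1.09  0.9  -0.64] err [0. 0.] maxE 0.0 dq 0.12
pre [-0.83  0.66  0.35  2.06  1.24  0.73 -0.94] err [0. 0.] maxE 0.0 dq 0.05
grasp [-0.74  0.81  0.41  2.    1.38  0.6  -1.06] err [0. 0.] maxE 0.0 dq 0.03
lift [-0.72  0.56  0.38  2.01  1.22  0.71 -0.73] err [0. 0.] maxE 0.0 dq 0.05
bin [-0.84  0.52  0.45  2.34  1.38  0.81 -1.17] err [0. 0.] maxE 0.0 dq 0.05
spin60 [-0.89  0.53  0.51  2.34  1.36  0.78 -2.21] err [0. 0.] maxE 0.0 dq 0.13
spin120 [-1.41  0.97  1.22  2.35  0.53  0.25 -2.54] err [0. 0.] maxE 0.0 dq 0.26
spin180 [-1.47  1.19  1.37  2.35 -0.57  0.25 -2.54] err [0. 0.] maxE 0.2 dq 0.38
spin-60 [-0.79  0.51  0.4   2.34  1.39  0.84 -0.13] err [0. 0.] maxE 0.0 dq 0.13
spin-120 [-0.75  0.5   0.35  2.34  1.4   0.86  0.92] err [0. 0.] maxE 0.0 dq 0.13
spin-180 [-0.72  0.5   0.31  2.33  1.4   0.88  1.96] err [0. 0.] maxE 0.0 dq 0.13
--- -40 -60
down [-0.3   0.21  0.2   1.7  -0.04  1.23  0.78] err [0. 0.] maxE 0.0 dq 0.13
pitch [-0.76  0.32  0.27  2.16  1.3   0.79 
[... 2075 characters left out ...]
0.43  1.89  1.1   0.72 -0.95] err [0. 0.] maxE 0.0 dq 0.03
lift [-0.78  0.65  0.43  1.9   1.04  0.85 -0.73] err [0. 0.] maxE 0.0 dq 0.04
bin [-0.84  0.54  0.5   2.24  1.1   0.83 -0.99] err [0. 0.] maxE 0.0 dq 0.04
spin60 [-0.98  0.58  0.66  2.25  1.02  0.75 -1.98] err [0. 0.] maxE 0.0 dq 0.13
spin120 [-1.31  0.86  1.13  2.25  0.48  0.47 -2.54] err [0. 0.] maxE 0.0 dq 0.15
spin180 [-1.44  1.29  1.45  2.26 -0.65  0.52 -2.54] err [0. 0.] maxE 0.0 dq 0.14
spin-60 [-0.74  0.51  0.37  2.24  1.14  0.89  0.02] err [0. 0.] maxE 0.0 dq 0.13
spin-120 [-0.65  0.5   0.26  2.23  1.17  0.94  1.04] err [0. 0.] maxE 0.0 dq 0.13
spin-180 [-0.56  0.49  0.16  2.23  1.2   0.98  2.07] err [0. 0.] maxE 0.0 dq 0.13
```

```bash
python3 - <<'E'
from h import *
import ik
o=lambda az,p,r=0: ik.orient(np.radians(az),np.radians(p),roll=np.radians(r))
print(inc([.53,-.15,.32],o(-35,90)),inc([.53,.04,.32],o(-60,90)))
print('tape',onz('side',[(294,179)],.024),onz('scene',[(246,182)],.024))
E
```

```text
([185.1, -165.9, -29.3], [0.36, 40.51, 0.03]) ([374.2, -166.1, -47.6], [0.36, 65.51, 0.11])
tape [[0.71133756 0.1459399  0.024     ]] [[0.7012511  0.15600013 0.024     ]]
```

>>> send_rows(increments=[[[0, -50, 0], [0, 0, 0], 0], [[40, -100, -6], [0, 8, 0], 0.5], [[85, -140, -12], [0, 16, 0], 1], [[130, -166, -18], [0, 24, 0], 1], [[175, -166, -25], [0, 32, 0], 1], [[220, -166, -30], [0, 40, 0], 1], [[265, -166, -36], [0, 48, 0], 1], [[310, -166, -41], [0, 56, 0], 1], [[355, -166, -46], [0.2, 64, 0], 1], [[374, -166, -48], [0.4, 65.5, 0], 1]])

```text
time_s: 33.9
tcp_pos: [0.5295, 0.0413, 0.3184]
tool_rot: [-0.683, -0.181, 0.182, 0.684]
force: [1.1, 0.2, 0.2]
gripper_width: 0.0916
```

```bash
cat >> h.py <<'E'
import ik
o=lambda az,p,r=0: ik.orient(np.radians(az),np.radians(p),roll=np.radians(r))
TIN=np.array([.660,-.0086,0])
E
python3 - <<'E'
from h import *
s=log();p,M,_=cur();print(p,s['time_s'],s['joints'].round(2),s['gripper_width'])
M1=o(-60,35); a=M1[:,1]; g=TIN+[0,0,.06]+a*.019
print(g,g-a*.12+[0,0,.12],inc(g-a*.12+[0,0,.12],M1))
E
```

```text
[0.52950828 0.0413356  0.31840298] 33.9 [-0.31  0.18  0.21  1.75 -0.04  1.22  0.43] 0.09160840471386432
[ 0.66778194 -0.02207872  0.04910205] [0.61863282 0.06305005 0.23793122] ([88.2, 80.3, -25.5], [-55.13, -0.22, -0.18])
```

>>> send_rows(increments=[[[12, 8, -3], [-7, 0, 0], 1], [[25, 20, -7], [-14, 0, 0], 1], [[38, 32, -11], [-21, 0, 0], 1], [[50, 44, -14], [-28, 0, 0], 1], [[62, 56, -18], [-35, 0, 0], 1], [[75, 68, -21], [-42, 0, 0], 1], [[88, 80, -25.5], [-49, 0, 0], 1], [[88, 80, -25.5], [-55, -0.2, -0.2], 1], [[88, 80, -25.5], [-55, -0.2, -0.2], 1], [[88, 80, -25.5], [-55, -0.2, -0.2], 1]])

```text
time_s: 34.9
tcp_pos: [0.6177, 0.0629, 0.2368]
tool_rot: [0.921, 0.246, -0.08, -0.292]
force: [0.0, -0.9, 0.8]
gripper_width: 0.0917
```

```bash
python3 - <<'E'
from h import *
s=log();p,M,_=cur();print(p,s['time_s'],s['joints'].round(2),s['gripper_width'])
im=snap('wrist','w23.png');cv2.imwrite('pics/w23b.png',cv2.resize(im,(800,600),interpolation=cv2.INTER_CUBIC))
th=np.linspace(0,2*np.pi,9)[:-1]
print((wproj([TIN+[.031*np.cos(t),.031*np.sin(t),.085] for t in th],p,M)*1.5625).round().tolist())
im=snap('side','s23.png')
M1=o(-60,35); a=M1[:,1]; g=TIN+[0,0,.06]+a*.019
print(inc(g-a*.09,M1),inc(g,M1))
E
```

```text
[0.6176606  0.06290758 0.23679323] 34.9 [-0.85  0.52  0.26  1.89  0.95  1.12 -0.69] 0.09171171319466004
[[441.0, 178.0], [448.0, 157.0], [428.0, 138.0], [390.0, 135.0], [360.0, 149.0], [358.0, 171.0], [380.0, 186.0], [413.0, 189.0]]
([0.5, 98.7, 99.6], [-0.22, -0.15, -0.07]) ([0.6, 188.7, 99.3], [-0.22, -0.15, -0.07])
```

View pics/w23b.png

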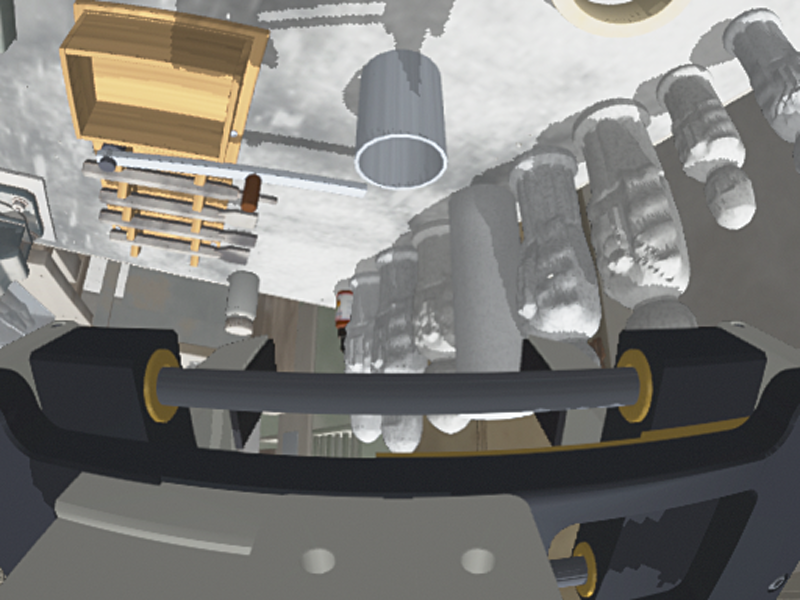

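View pics/s23.png

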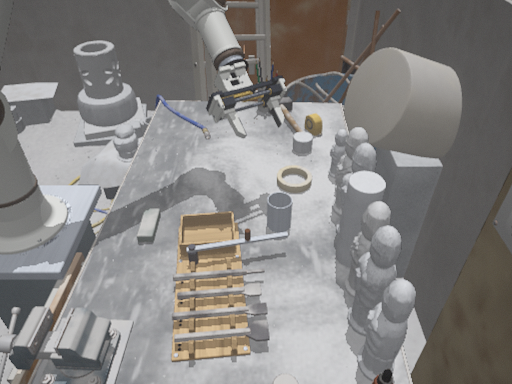

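>>> send_rows(increments=[[[0.5, 25, 25], [0, 0, 0], 1], [[0.5, 50, 50], [0, 0, 0], 1], [[0.5, 75, 75], [-0.2, 0, 0], 1], [[0.5, 99, 99.5], [-0.2, 0, 0], 1], [[0.5, 99, 99.5], [-0.2, 0, 0], 1], [[0.5, 99, 99.5], [-0.2, 0, 0], 1]])

```text
time_s: 35.6
tcp_pos: [0.6317, 0.0403, 0.1022]
tool_rot: [0.922, 0.245, -0.076, -0.291]
force: [0.4, 0.2, 0.4]
gripper_width: 0.0919
```

```bash
python3 - <<'E'
from h import *
s=log();p,M,_=cur();print(p,s['time_s'],s['joints'].round(2),s['force'])
im=snap('wrist','w24.png');cv2.imwrite('pics/w24b.png',cv2.resize(im,(800,600),interpolation=cv2.INTER_CUBIC))
M1=o(-60,35); a=M1[:,1]; g=TIN+[0,0,.06]+a*.019
print(inc(g,M1))
E
```

```text
[0.63171147 0.04025398 0.10221783] 35.6 [-0.82  0.76  0.28  1.91  1.04  0.93 -0.92] [0.37055593 0.20428647 0.43379516]
([-0.8, 90.3, 2.6], [-0.01, -0.34, -0.06])
```

View pics/w24b.png

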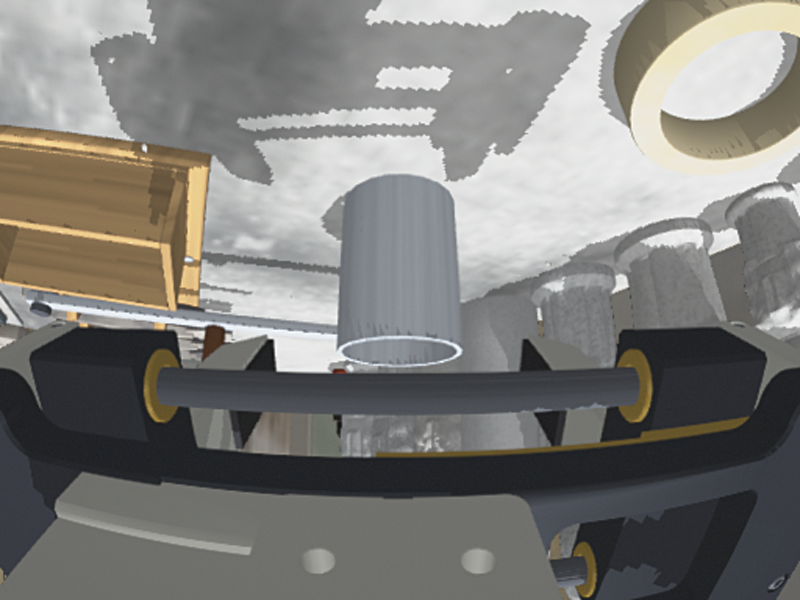

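>>> send_rows(increments=[[[-0.5, 25, 2.5], [0, -0.3, 0], 1], [[-0.8, 50, 2.5], [0, -0.3, 0], 1], [[-0.8, 70, 2.5], [0, -0.3, 0], 1], [[-0.8, 85, 2.5], [0, -0.3, 0], 1], [[-0.8, 90, 2.5], [0, -0.3, 0], 1], [[-0.8, 90, 2.5], [0, -0.3, 0], 1]])

```text
time_s: 36.25
tcp_pos: [0.6682, -0.0221, 0.0503]
tool_rot: [0.921, 0.246, -0.077, -0.291]
force: [0.7, 0.3, 0.3]
gripper_width: 0.0916
```

```bash
python3 - <<'E'
from h import *
s=log();p,M,_=cur();print(p,s['time_s'],s['joints'].round(2),s['force'])
im=snap('wrist','w25.png');cv2.imwrite('pics/w25b.png',cv2.resize(im,(800,600),interpolation=cv2.INTER_CUBIC))
snap('side','s25.png')
E
```

```text
[ 0.6681727  -0.0221052   0.05027036] 36.25 [-0.73  0.87  0.33  1.89  1.14  0.8  -0.98] [0.66962603 0.30888495 0.34998821]
```

View pics/w25b.png

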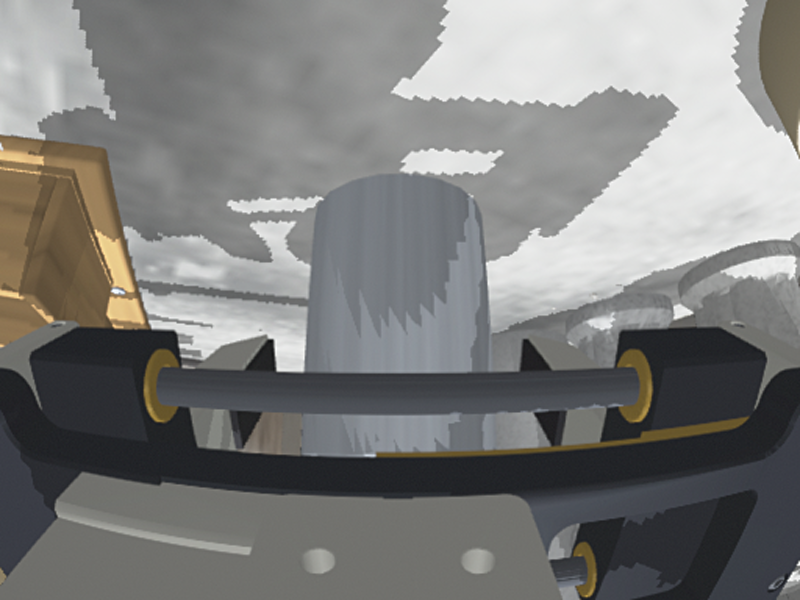

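View pics/s25.png

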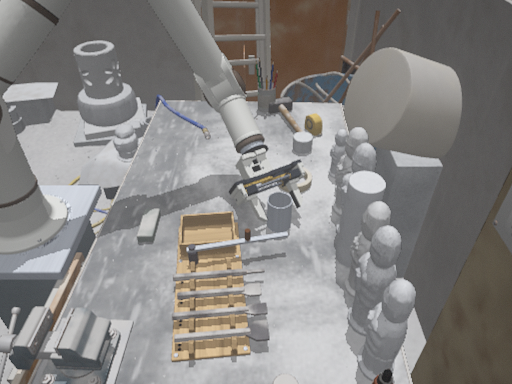

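>>> send_rows(increments=[[[0, 0, 0], [0, 0, 0], 0.5], [[0, 0, 0], [0, 0, 0], 0], [[0, 0, 0], [0, 0, 0], -1], [[0, 0, 0], [0, 0, 0], -1], [[0, 0, 0], [0, 0, 0], -1]], newtons=40)

```text
time_s: 36.85
tcp_pos: [0.6681, -0.0205, 0.05]
tool_rot: [0.921, 0.247, -0.077, -0.291]
force: [-0.2, 1.2, 0.7]
gripper_width: 0.0615
```

```bash
python3 - <<'E'
from h import *
s=log();p,M,_=cur();print(p,s['force'],s['gripper_width'])
print(inc(p+[0,0,.15],M))
E
```

```text
[ 0.66805843 -0.02046965  0.04999993] [-0.24477975  1.17495626  0.74903063] 0.061468983425665875
([0.2, -86.1, -122.8], [0.0, 0.0, 0.0])
```

>>> send_rows(increments=[[[0, -10, -14], [0, 0, 0], -1], [[0, -28, -40], [0, 0, 0], -1], [[0, -46, -65], [0, 0, 0], -1], [[0, -63, -90], [0, 0, 0], -1], [[0, -78, -111], [0, 0, 0], -1], [[0, -86, -123], [0, 0, 0], -1], [[0, -86, -123], [0, 0, 0], -1], [[0, -86, -123], [0, 0, 0], -1]])

```text
time_s: 37.65
tcp_pos: [0.6674, -0.0206, 0.1989]
tool_rot: [0.921, 0.247, -0.078, -0.291]
force: [0.4, 0.3, -3.1]
gripper_width: 0.0618
```

```bash
python3 - <<'E'
from h import *
s=log();p,M,_=cur();print(p,s['force'],s['gripper_width'],s['joints'].round(2))
im=snap('wrist','w26.png');cv2.imwrite('pics/w26b.png',cv2.resize(im,(800,600),interpolation=cv2.INTER_CUBIC))
b=rk(0,.124,.011); print('bin',b)
az=-65;M1=o(az,35); a=M1[:,1]; h=np.array([np.cos(np.radians(az)),np.sin(np.radians(az)),0])
g=b*[1,1,0]+[0,0,.17]+h*.035; print(g,inc(g+a*.019,M1))
Mf=o(az,35,-180)
# tin axis in tool frame: grasp M from o(-60,35): 
zt=o(-60,35).T@[0,0,1]; zf=Mf@zt; print('tin z',zf,'tilt',np.degrees(np.arccos(zf[2])))
c=g+zf*(.0425-.06); print('center',c,'mouth',c+zf*.0425)
E
```

```text
[ 0.6674149  -0.02061515  0.19890685] [ 0.38182939  0.27734845 -3.06724203] 0.061781942176919326 [-0.73  0.59  0.33  1.9   1.05  0.94 -0.71]
bin [ 0.48528106 -0.06910349  0.011     ]
[ 0.5000727  -0.10082427  0.17      ] ([-186.1, 23.7, 31.5], [-0.1, 2.9, 4.08])
tin z [-0.39713126  0.85165074 -0.34202014] tilt 110.0
center [ 0.5070225  -0.11572816  0.17598535] mouth [ 0.49014442 -0.079533    0.1614495 ]
```

View pics/w26b.png

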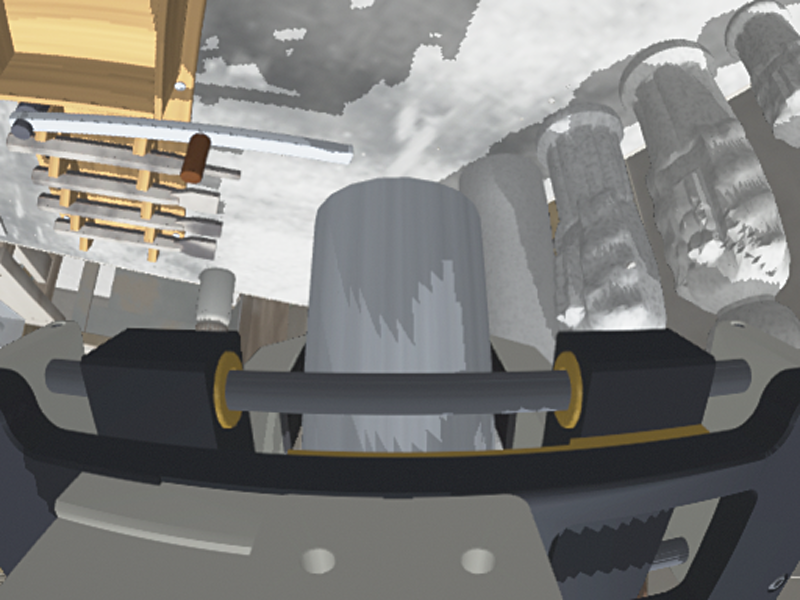

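```bash
cat >> h.py <<'E'
ZT=o(-60,35).T@np.array([0,0,1.])
BIN=rk(0,.124,0)
def pour(az,p2,back,lipz,roll=-180):
    Mf=o(az,p2,roll); zf=o(az,p2,-180)@ZT; m=zf*[1,1,0]; m/=np.linalg.norm(m)
    s=np.linalg.norm(zf[:2]); mz=lipz+.031*s
    mouth=BIN-m*back+[0,0,mz]; g=mouth-zf*(.085-.06); a=Mf[:,1]
    return g+a*.019,Mf
E
python3 - <<'E'
from h import *
import sim
s=log();q=s['joints']
t,M0=pour(-65,35,.012,.10,0); print('A',t,inc(t,M0))
q=sim.run(q,t,M0,8,'A')
for k in (-60,-120,-180):
    tt,Mk=pour(-65,35,.012,.10,k); q=sim.run(q,tt,Mk,8,'B%d'%k)
tc,Mc=pour(-65,20,.005,.10); q=sim.run(q,tc,Mc,6,'C'); print(tc)
E
```

```text
A [ 0.50685835 -0.11537613  0.12678302] ([-186.1, 42.7, 57.6], [-0.1, 2.9, 4.08])
A [-0.76  0.56  0.41  2.29  1.28  0.8  -1.12] err [0. 0.] maxE 0.0 dq 0.06
B-60 [-0.69  0.54  0.32  2.28  1.3   0.84 -0.09] err [0. 0.] maxE 0.0 dq 0.13
B-120 [-0.63  0.53  0.25  2.28  1.32  0.87  0.95] err [0. 0.] maxE 0.0 dq 0.13
B-180 [-0.57  0.53  0.19  2.28  1.33  0.9   1.99] err [0. 0.] maxE 0.0 dq 0.13
C [-0.71  0.72  0.2   2.26  1.38  1.12  1.75] err [0. 0.] maxE 0.0 dq 0.05
[ 0.50359436 -0.10837649  0.13323474]
```

>>> send_rows(increments=[[[-15, 3, 5], [0, 0, 0], -1], [[-42, 10, 13], [0, 0.5, 1], -1], [[-72, 16, 22], [0, 1, 1.5], -1], [[-102, 23, 31], [0, 1.5, 2], -1], [[-132, 30, 41], [0, 2, 3], -1], [[-160, 36, 50], [0, 2.5, 3.5], -1], [[-178, 41, 55], [0, 2.9, 4], -1], [[-186, 42.5, 57.5], [-0.1, 2.9, 4], -1], [[-186, 42.5, 57.5], [-0.1, 2.9, 4], -1], [[-186, 42.5, 57.5], [-0.1, 2.9, 4], -1]])

```text
time_s: 38.7
tcp_pos: [0.5079, -0.1144, 0.1268]
tool_rot: [0.931, 0.208, -0.065, -0.294]
force: [-0.0, 1.2, -2.5]
gripper_width: 0.0621
```

```bash
python3 - <<'E'
from h import *
s=log();p,M,_=cur();print(p,s['force'],s['gripper_width'],s['joints'].round(2))
for n in('side','scene'): snap(n,'p1%s.png'%n)
a=cv2.imread('pics/p1side.png')[130:350,140:360]; b=cv2.imread('pics/p1scene.png')[150:310,180:400]
cv2.imwrite('pics/p1.png',np.hstack([cv2.resize(a,(400,400)),cv2.resize(b,(400,400))]))
t,M0=pour(-65,35,.012,.10,-160)
print(inc(t,M0))
E
```

```text
[ 0.50794777 -0.11439451  0.12682778] [-0.01812055  1.23255891 -2.52672289] 0.0620831010063778 [-0.79  0.57  0.39  2.29  1.24  0.81 -1.13]
([-1.8, 0.5, 0.1], [0.26, -160.04, 0.07])
```

View pics/p1.png

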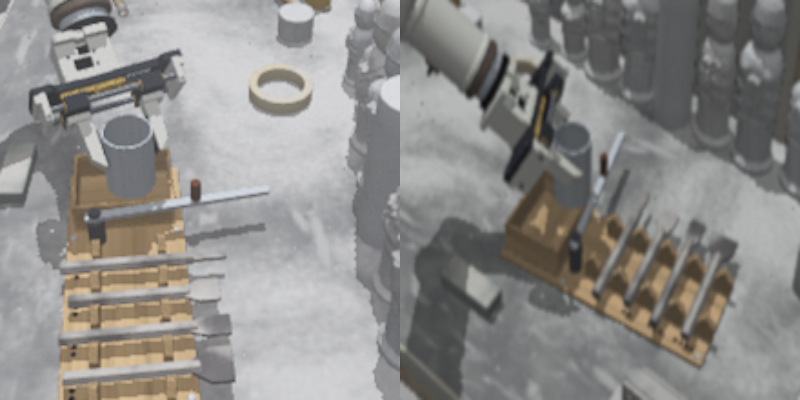

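>>> send_rows(increments=[[[0, 0, 0], [0, -6, 0], -1], [[0, 0, 0], [0, -14, 0], -1], [[0, 0, 0], [0, -22, 0], -1], [[0, 0, 0], [0, -30, 0], -1], [[-1, 0, 0], [0, -38, 0], -1], [[-1, 0, 0], [0, -46, 0], -1], [[-1, 0.5, 0], [0, -54, 0], -1], [[-1, 0.5, 0], [0, -62, 0], -1], [[-1.5, 0.5, 0], [0, -70, 0], -1], [[-2, 0.5, 0], [0, -78, 0], -1]])

```text
time_s: 39.8
tcp_pos: [0.5078, -0.1147, 0.1272]
tool_rot: [0.681, 0.347, -0.637, -0.097]
force: [0.7, -0.9, -2.4]
gripper_width: 0.0615
```

```bash
python3 - <<'E'
from h import *
s=log();p,M,_=cur();print(p,s['force'],s['gripper_width'],s['joints'].round(2))
for r in (-120,-160,-180): print(inc(*pour(-65,35,.012,.10,r)))
E
```

```text
[ 0.50784306 -0.11472     0.12716683] [ 0.73563291 -0.91195769 -2.40935094] 0.06145332751656552 [-0.69  0.55  0.28  2.29  1.27  0.87  0.22]
([-0.0, 0.4, 1.2], [0.29, -41.78, -0.01])
([-0.0, 0.4, 1.2], [0.28, -81.78, -0.11])
([-0.0, 0.4, 1.2], [0.27, -101.78, -0.17])
```

>>> send_rows(increments=[[[0, 0, 0], [0, -8, 0], -1], [[0, 0, 0.5], [0, -16, 0], -1], [[0, 0, 1], [0, -24, 0], -1], [[0, 0, 1], [0, -32, 0], -1], [[0, 0, 1], [0, -40, 0], -1], [[0, 0, 1], [0, -48, 0], -1], [[0, 0, 1], [0, -54, 0], -1], [[0, 0, 1], [0, -60, 0], -1], [[0, 0, 1], [0, -64, 0], -1], [[0, 0, 1], [0, -66, 0], -1]])

```text
time_s: 40.8
tcp_pos: [0.5081, -0.1143, 0.1273]
tool_rot: [-0.224, -0.344, 0.905, -0.109]
force: [1.0, 0.8, -3.0]
gripper_width: 0.0617
```

```bash
python3 - <<'E'
from h import *
s=log();p,M,_=cur();print(p,s['force'],s['gripper_width'],s['joints'].round(2))
for n in('side','scene'): snap(n,'p2%s.png'%n)
a=cv2.imread('pics/p2side.png')[130:350,140:360]; b=cv2.imread('pics/p2scene.png')[150:310,180:400]
cv2.imwrite('pics/p2.png',np.hstack([cv2.resize(a,(400,400)),cv2.resize(b,(400,400))]))
zf=M@ZT; c=p-M[:,1]*.019+zf*-.0175; print('tilt',np.degrees(np.arccos(zf[2])),zf,c,'mouth',c+zf*.0425)
for r in (-180,): print(inc(*pour(-65,35,.012,.10,r)))
print(inc(*pour(-65,27,.009,.10)),inc(*pour(-65,20,.005,.10)))
E
```

```text
[ 0.50808677 -0.11432466  0.1273242 ] [ 0.98747943  0.84773582 -3.02474999] 0.06174724484945218 [-0.62  0.54  0.2   2.28  1.3   0.9   1.36]
tilt 102.31221878314781 [ 0.06925608  0.97454237 -0.21323874] [ 0.50019276 -0.11733391  0.14196833] mouth [ 0.50313615 -0.07591586  0.13290569]
([1.2, 0.6, 0.6], [0.16, -35.84, -0.32])
([0.5, -4.0, 1.7], [7.9, -35.81, 2.18]) ([0.7, -9.4, 1.3], [14.67, -35.68, 4.37])
```

View pics/p2.png

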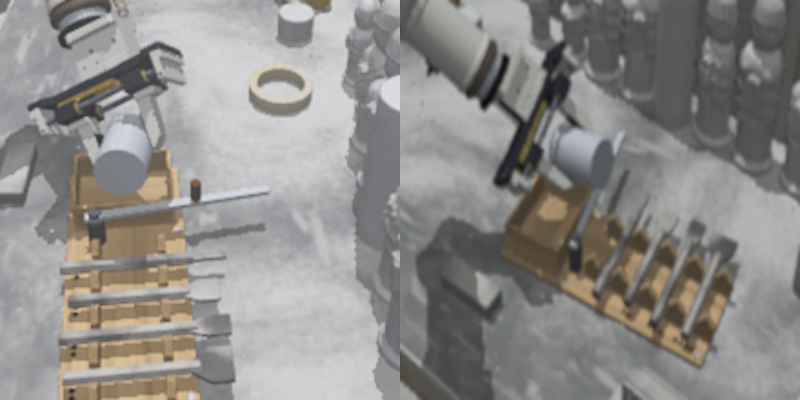

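>>> send_rows(increments=[[[0, 0, 0.5], [0, -5, 0], -1], [[0, 0, 0.5], [0, -10, 0], -1], [[0.5, 0, 0.5], [0, -15, 0], -1], [[0.5, 0, 0.5], [0, -20, 0], -1], [[1, 0.5, 0.5], [0, -25, 0], -1], [[1, 0.5, 0.5], [0, -30, 0], -1], [[1, 0.5, 0.5], [0, -34, -0.3], -1], [[1, 0.5, 0.5], [0, -36, -0.3], -1], [[1, -1, 1], [2, -36, 0.3], -1], [[1, -2, 1.2], [4, -36, 1], -1]])

```text
time_s: 41.9
tcp_pos: [0.507, -0.1137, 0.1296]
tool_rot: [0.057, -0.26, 0.941, -0.21]
force: [0.1, 0.6, -1.7]
gripper_width: 0.0613
```

```bash
python3 - <<'E'
from h import *
s=log();p,M,_=cur();print(p,s['force'],s['gripper_width'],s['joints'].round(2))
for n in('side','scene'): snap(n,'p3%s.png'%n)
a=cv2.imread('pics/p3side.png')[130:350,140:360]; b=cv2.imread('pics/p3scene.png')[150:310,180:400]
cv2.imwrite('pics/p3.png',np.hstack([cv2.resize(a,(400,400)),cv2.resize(b,(400,400))]))
zf=M@ZT; c=p-M[:,1]*.019+zf*-.0175; print('tilt',np.degrees(np.arccos(zf[2])),zf,c,'mouth',c+zf*.0425)
print(inc(*pour(-65,27,.009,.10)),inc(*pour(-65,20,.005,.10)),inc(*pour(-65,15,.003,.10)))
E
```

```text
[ 0.50696147 -0.11365143  0.12959668] [ 0.0772801   0.64489843 -1.71669186] 0.06130379872531789 [-0.63  0.59  0.16  2.28  1.32  0.98  1.91]
tilt 114.08716050079421 [-0.38634579  0.82714581 -0.40812589] [ 0.50679419 -0.11337104  0.14649979] mouth [ 0.49037449 -0.07821735  0.12915444]
([0.7, -1.6, 1.5], [3.99, 0.17, -0.16]) ([0.7, -7.0, 1.5], [10.99, 0.16, -0.17]) ([0.7, -10.3, 1.5], [15.99, 0.15, -0.18])
```

View pics/p3.png

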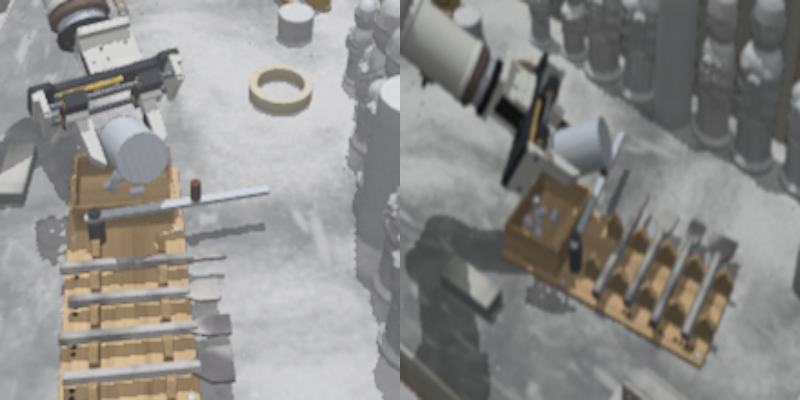

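Dowels are landing in the bin. Tip a bit further to empty it fully.

>>> send_rows(increments=[[[0.5, -1.5, 1.5], [4, 0, 0], -1], [[0.5, -4, 1.5], [7, 0, 0], -1], [[0.5, -6, 1.5], [10, 0, 0], -1], [[0.5, -8, 1.5], [13, 0, 0], -1], [[0.5, -10, 1.5], [16, 0, 0], -1], [[0.5, -10, 1.5], [16, 0, 0], -1], [[0.5, -10, 1.5], [16, 0, 0], -1]])

```text
time_s: 42.7
tcp_pos: [0.5031, -0.1058, 0.1347]
tool_rot: [0.029, -0.128, 0.967, -0.216]
force: [-0.0, 0.3, -1.0]
gripper_width: 0.0615
```

```bash
python3 - <<'E'
from h import *
s=log();p,M,_=cur();print(p,s['force'],s['gripper_width'],s['joints'].round(2),s['time_s'])
for n in('side','scene'): snap(n,'p4%s.png'%n)
a=cv2.imread('pics/p4side.png')[200:260,170:250]; b=cv2.imread('pics/p4scene.png')[210:265,230:295]
cv2.imwrite('pics/p4.png',np.hstack([cv2.resize(a,(400,400),interpolation=cv2.INTER_CUBIC),cv2.resize(b,(400,400),interpolation=cv2.INTER_CUBIC)]))
zf=M@ZT; print('tilt',np.degrees(np.arccos(zf[2])))
E
```

```text
[ 0.50305049 -0.10581771  0.13465532] [-0.01707165  0.30294605 -1.03837977] 0.061544720626020254 [-0.76  0.82  0.18  2.24  1.33  1.2   1.69] 42.7
tilt 129.94129520421566
```

View pics/p4.png

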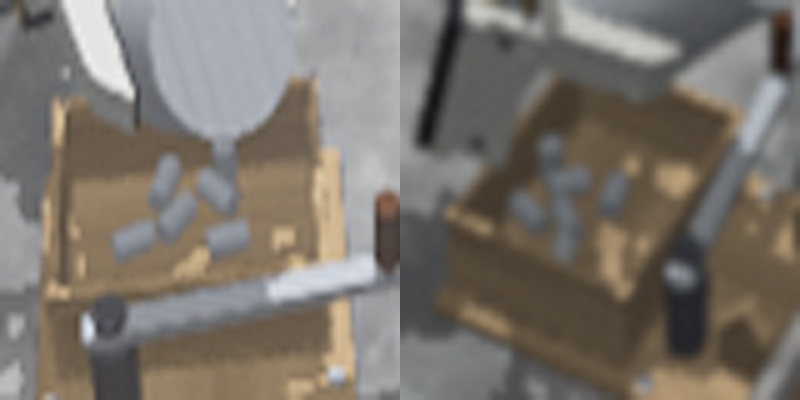

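```bash
python3 - <<'E'
from h import *
t,M=pour(-65,35,.012,.14); print(inc(t,M))
E
```

```text
([0.4, 1.4, 33.0], [-19.95, 0.07, -0.16])
```

>>> send_rows(increments=[[[0, 0, 0], [0, 0, 0], -1], [[0, 0, 0], [0, 0, 0], -1], [[0, 0, 0], [0, 0, 0], -1], [[0, 0, 8], [-5, 0, 0], -1], [[0, 0, 16], [-10, 0, 0], -1], [[0, 1, 25], [-15, 0, 0], -1], [[0.5, 1.5, 33], [-20, 0, 0], -1], [[0.5, 1.5, 33], [-20, 0, 0], -1], [[0.5, 1.5, 33], [-20, 0, 0], -1]])

```text
time_s: 43.7
tcp_pos: [0.5066, -0.116, 0.1672]
tool_rot: [0.064, -0.294, 0.931, -0.207]
force: [-0.5, 0.4, -1.0]
gripper_width: 0.0615
```

>>> send_rows(increments=[[[0, 0, 0], [0, 7, 0], -1], [[0, 0, 0], [0, 15, 0], -1], [[0, 0, 0], [0, 23, 0], -1], [[0, 0, 0], [0, 31, 0], -1], [[0, 0, 0], [0, 39, 0], -1], [[0, 0, 0], [0, 47, 0], -1], [[0, 0, 0], [0, 55, 0], -1], [[0, 0, 0], [0, 63, 0], -1], [[0, 0, 0], [0, 71, 0], -1], [[0, 0, 0], [0, 79, 0], -1]])

```text
time_s: 44.7
tcp_pos: [0.5058, -0.1153, 0.1657]
tool_rot: [-0.543, -0.358, 0.759, 0.027]
force: [0.1, -0.1, -2.0]
gripper_width: 0.0618
```

```bash
python3 - <<'E'
from h import *
s=log();p,M,_=cur();print(p,s['force'],s['gripper_width'],s['joints'].round(2),s['time_s'])
print(inc([.51,-.10,.19],o(-65,35,0)))
E
```

```text
[ 0.50581006 -0.11529952  0.16565785] [ 0.1414022  -0.13243908 -1.95369669] 0.0618494460174136 [-0.67  0.45  0.25  2.29  1.23  0.92  0.72] 44.7
([-14.7, -23.8, -7.7], [0.13, 100.84, 0.0])
```

>>> send_rows(increments=[[[0, -2, 0], [0, 8.4, 0], -1], [[0, -4, 0], [0, 16.8, 0], -1], [[-2, -8, 0], [0, 25.2, 0], -1], [[-4, -12, -2], [0, 33.6, 0], -1], [[-7, -16, -4], [0, 42, 0], -1], [[-9, -18, -6], [0, 50.4, 0], -1], [[-11, -20, -7], [0, 58.8, 0], -1], [[-13, -22, -7], [0, 67.2, 0], -1], [[-14.5, -24, -8], [0, 75.6, 0], -1], [[-14.5, -24, -8], [0, 84, 0], -1]])

```text
time_s: 45.7
tcp_pos: [0.5097, -0.0987, 0.1887]
tool_rot: [0.912, 0.247, -0.199, -0.259]
force: [0.2, -0.1, -1.4]
gripper_width: 0.0617
```

```bash
python3 - <<'E'
from h import *
s=log();p,M,_=cur();print(p,s['force'],s['gripper_width'],s['joints'].round(2),s['time_s'])
for n in('side','scene'): snap(n,'p5%s.png'%n)
a=cv2.imread('pics/p5side.png')[170:260,170:310]; b=cv2.imread('pics/p5scene.png')[180:265,225:325]
cv2.imwrite('pics/p5.png',np.hstack([cv2.resize(a,(400,400),interpolation=cv2.INTER_CUBIC),cv2.resize(b,(400,400),interpolation=cv2.INTER_CUBIC)]))
g=np.array([.668,-.0205,.052]); print(inc(g+[0,0,.11],o(-60,35)),inc(g,o(-60,35)))
E
```

```text
[ 0.50967129 -0.09867792  0.18866485] [ 0.15745814 -0.10662471 -1.417033  ] 0.06165915197774801 [-0.8   0.42  0.36  2.26  1.14  0.93 -0.66] 45.7
([176.1, 12.1, -28.5], [-0.42, 14.12, -4.02]) ([202.4, 74.9, 57.9], [-0.42, 14.12, -4.02])
```

View pics/p5.png

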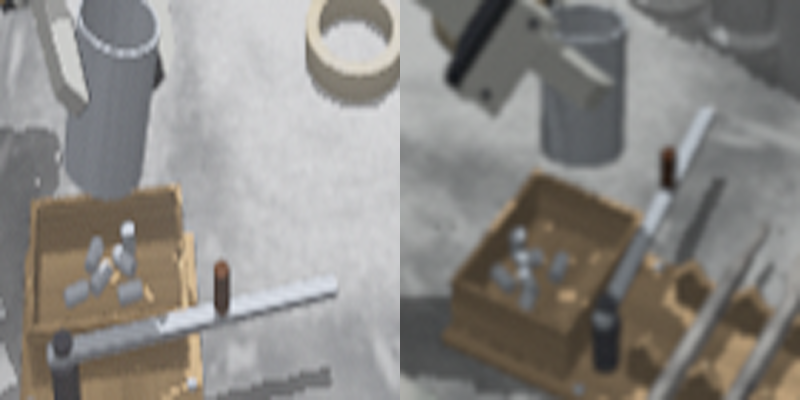

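>>> send_rows(increments=[[[20, 1, -3], [0, 3, -1], -1], [[50, 3, -8], [0, 6, -2], -1], [[85, 6, -14], [-0.2, 9, -3], -1], [[120, 8, -20], [-0.4, 12, -4], -1], [[150, 10, -25], [-0.4, 14, -4], -1], [[170, 12, -28], [-0.4, 14, -4], -1], [[176, 12, -28.5], [-0.4, 14, -4], -1], [[176, 12, -28.5], [-0.4, 14, -4], -1], [[176, 12, -28.5], [-0.4, 14, -4], -1]])

```text
time_s: 46.7
tcp_pos: [0.6664, -0.0213, 0.1612]
tool_rot: [0.921, 0.246, -0.081, -0.29]
force: [-1.0, -0.1, -0.8]
gripper_width: 0.0616
```

```bash
python3 - <<'E'
from h import *
s=log();p,M,_=cur();print(p,s['force'],s['gripper_width'],s['joints'].round(2),s['time_s'])
g=np.array([.668,-.0205,.05]); print(inc(g,o(-60,35)))
print('tin tilt if no slip',np.degrees(np.arccos((M@ZT)[2])))
E
```

```text
[ 0.66641344 -0.02126638  0.1612362 ] [-1.02984219 -0.13404661 -0.81704177] 0.06159211849396986 [-0.74  0.66  0.35  1.91  1.06  0.89 -0.77] 46.7
([2.4, 63.9, 91.0], [0.01, 0.29, -0.15])
tin tilt if no slip 0.32465660173463035
```

>>> send_rows(increments=[[[1, 15, 20], [0, 0, 0], -1], [[2, 32, 46], [0, 0.3, 0], -1], [[2.4, 48, 68], [0, 0.3, 0], -1], [[2.4, 56, 80], [0, 0.3, 0], -1], [[2.4, 60, 86], [0, 0.3, 0], -1], [[2.4, 62, 88.5], [0, 0.3, 0], -1], [[2.4, 63.2, 90], [0, 0.3, 0], -1], [[2.4, 63.6, 90.6], [0, 0.3, 0], -1], [[2.4, 63.6, 90.6], [0, 0.3, 0], -1], [[2.4, 63.6, 90.6], [0, 0.3, 0], -1]])

```text
time_s: 47.7
tcp_pos: [0.6684, -0.0204, 0.0512]
tool_rot: [0.922, 0.246, -0.078, -0.29]
force: [0.3, -0.0, -1.6]
gripper_width: 0.0617
```

```bash
python3 - <<'E'
from h import *
s=log();p,M,_=cur();print(p,s['force'],s['gripper_width'],s['joints'].round(2),s['time_s'])
for n in('side','scene'): snap(n,'p6%s.png'%n)
a=cv2.imread('pics/p6side.png')[170:250,230:310]; b=cv2.imread('pics/p6scene.png')[170:230,245:305]
cv2.imwrite('pics/p6.png',np.hstack([cv2.resize(a,(400,400),interpolation=cv2.INTER_CUBIC),cv2.resize(b,(400,400),interpolation=cv2.INTER_CUBIC)]))
E
```

```text
[ 0.66839017 -0.02037907  0.05123283] [ 0.32359855 -0.01116691 -1.57824272] 0.06166457957690821 [-0.75  0.87  0.35  1.89  1.12  0.79 -0.97] 47.7
```

View pics/p6.png

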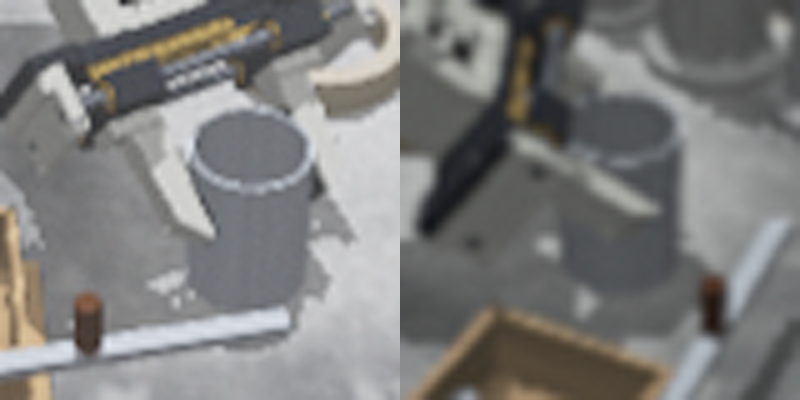

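>>> send_rows(increments=[[[0, 0.7, 1], [0, 0, 0], -1], [[0, 0.7, 1], [0, 0, 0], -1], [[0, 0.7, 1], [0, 0, 0], 0.5], [[0, 0.7, 1], [0, 0, 0], 0.8], [[0, 0.7, 1], [0, 0, 0], 1], [[0, 0.7, 1], [0, 0, 0], 1], [[0, -25, 0], [0, 0, 0], 1], [[0, -60, 0], [0, 0, 0], 1], [[0, -100, 0], [0, 0, 0], 1], [[0, -120, -10], [0, 0, 0], 1]])

```text
time_s: 48.8
tcp_pos: [0.6212, 0.0644, 0.1279]
tool_rot: [0.921, 0.248, -0.079, -0.292]
force: [-0.1, 0.5, -0.2]
gripper_width: 0.092
```

```bash
python3 - <<'E'
from h import *
s=log();p,M,_=cur();print(p,s['force'],s['gripper_width'],s['joints'].round(2),s['time_s'])
for n in('side','scene'): snap(n,'p7%s.png'%n)
a=cv2.imread('pics/p7side.png')[170:250,210:310]; b=cv2.imread('pics/p7scene.png')[170:250,245:325]
cv2.imwrite('pics/p7.png',np.hstack([cv2.resize(a,(400,400),interpolation=cv2.INTER_CUBIC),cv2.resize(b,(400,400),interpolation=cv2.INTER_CUBIC)]))
print(inc(p+[-.02,0,.15],o(-60,90)),inc([.56,-.02,.3],o(0,90)))
E
```

```text
[0.62124797 0.06441742 0.12794896] [-0.08512895  0.4929721  -0.16796446] 0.09200443169202979 [-0.86  0.71  0.28  1.9   0.99  0.98 -0.87] 48.8
([-18.0, -94.7, -114.4], [54.9, -0.02, 0.25]) ([-95.9, -64.7, -162.8], [49.78, -55.19, -28.43])
```

View pics/p7.png

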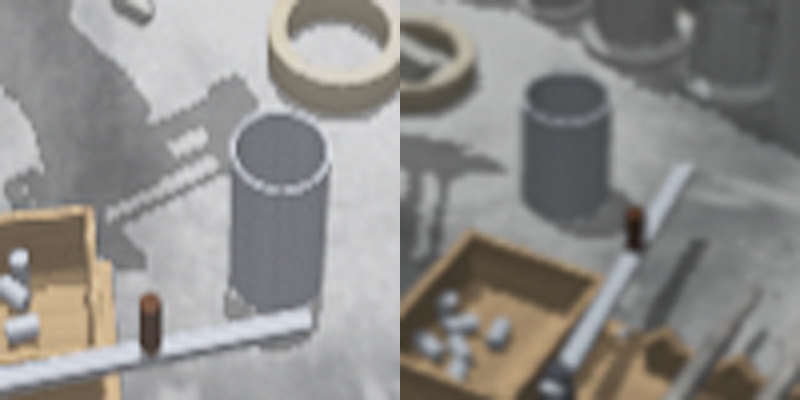

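```bash
python3 - <<'E'
import cv2,numpy as np
a=cv2.imread('pics/p7side.png');b=cv2.imread('pics/side0.png');c=cv2.imread('pics/p7scene.png')
f=lambda i:cv2.resize(i,(400,400),interpolation=cv2.INTER_CUBIC)
cv2.imwrite('pics/p8.png',np.hstack([f(a[205:245,245:285]),f(b[205:245,245:285])]))
cv2.imwrite('pics/p9.png',np.hstack([f(a[205:265,180:240]),f(c[215:265,235:285])]))
E
```

```text
(no output)
```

View pics/p8.png

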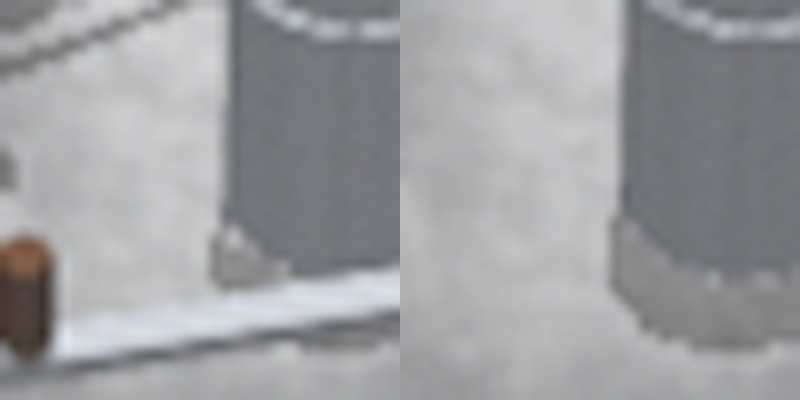

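View pics/p9.png

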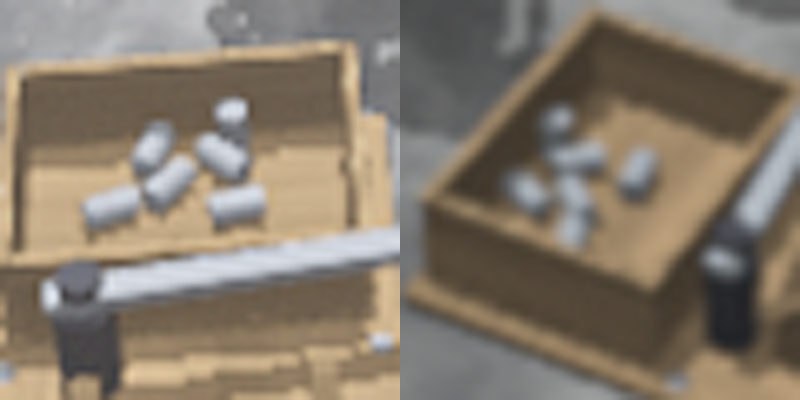

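>>> send_rows(increments=[[[-5, -10, -25], [0, 0, 0], 0.5], [[-10, -20, -50], [4, -5, -2], 0.3], [[-20, -30, -75], [10, -11, -6], 0.1], [[-35, -40, -100], [16, -18, -9], 0.1], [[-50, -48, -120], [22, -25, -13], 0.1], [[-65, -55, -140], [28, -31, -16], 0.1], [[-80, -60, -155], [34, -38, -19], 0.1], [[-96, -65, -163], [40, -44, -23], 0.1], [[-96, -65, -163], [46, -51, -26], 0.1], [[-96, -65, -163], [50, -55, -28.5], 0.1]])

```text
time_s: 49.9
tcp_pos: [0.5589, -0.0221, 0.3004]
tool_rot: [0.644, 0.447, -0.408, -0.468]
force: [0.3, 0.4, -0.5]
gripper_width: 0.05
```

```bash
python3 - <<'E'
from h import *
s=log();p,M,_=cur();print(p,s['force'],s['gripper_width'],s['joints'].round(2),s['time_s'])
print(inc([.5825,-.112,.16],o(0,90)),inc([.5825,-.112,.066],o(0,90)))
E
```

```text
[ 0.55886726 -0.02211195  0.30044046] [ 0.25856391  0.43430215 -0.48169723] 0.05002552804593986 [-0.31  0.12  0.19  1.88  0.2   0.97  1.1 ] 49.9
([-64.6, 155.1, -11.6], [12.35, -14.8, -7.92]) ([-54.5, 246.0, 9.9], [12.35, -14.8, -7.92])
```

>>> send_rows(increments=[[[-15, 30, -3], [4, -5, -3], 0.1], [[-32, 75, -6], [8, -10, -5], 0.1], [[-50, 115, -9], [12, -15, -8], 0.1], [[-64.5, 155, -11.5], [12.4, -14.8, -7.9], 0.1], [[-64.5, 155, -11.5], [12.4, -14.8, -7.9], 0.1], [[-64.5, 155, -11.5], [12.4, -14.8, -7.9], 0.1], [[-64.5, 155, -11.5], [12.4, -14.8, -7.9], 0.1]])

```text
time_s: 50.6
tcp_pos: [0.5829, -0.1112, 0.1609]
tool_rot: [0.5, 0.5, -0.5, -0.5]
force: [-0.2, 0.2, 0.4]
gripper_width: 0.0506
```

```bash
python3 - <<'E'
from h import *
s=log();p,M,_=cur();print(p,s['force'],s['gripper_width'],s['joints'].round(2),s['time_s'])
im=snap('wrist','k1.png');cv2.imwrite('pics/k1b.png',cv2.resize(im,(800,600),interpolation=cv2.INTER_CUBIC))
print(inc([.5825,-.112,.066],o(0,90)))
E
```

```text
[ 0.5829483  -0.11116695  0.16092452] [-0.16934256  0.21268028  0.38098609] 0.050631819312180505 [-0.01  0.44  0.2   1.78 -0.11  0.93  1.81] 50.6
([-1.3, 95.7, 1.1], [0.11, 0.07, 0.0])
```

View pics/k1b.png

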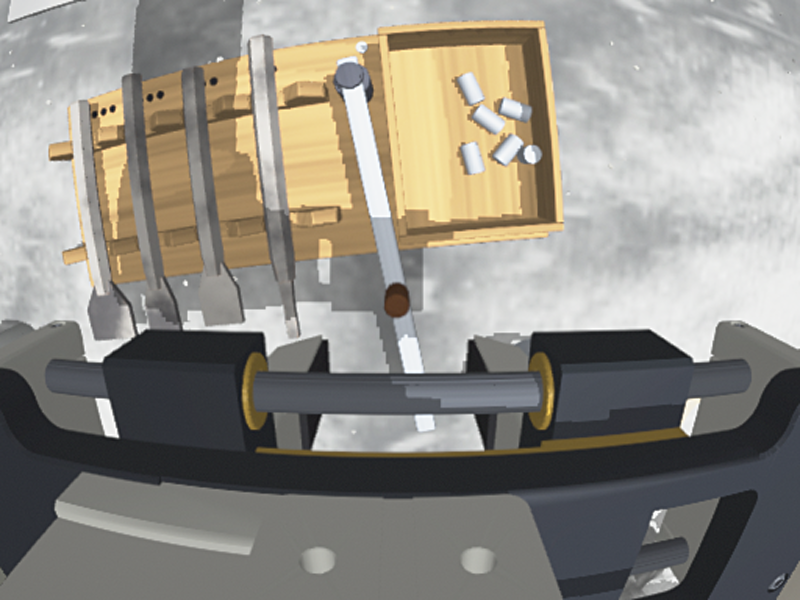

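```bash
python3 - <<'E'
from h import *
print(wonz(np.array([(397,299),(351,76)])*.64,.086), wonz(np.array([(351,76)])*.64,.08))
p,M,s=cur()
piv=np.array([.4565,-.1435])
for ang in np.linspace(1.7,-.02,16): 
    a=ang+.0987-np.pi/2; k=piv+.128*np.array([np.cos(a),np.sin(a)]); print(round(ang,2),k.round(4))
E
```

```text
[[ 0.57812595 -0.11304549  0.086     ]
 [ 0.46365302 -0.13598913  0.086     ]] [[ 0.46229652 -0.13658293  0.08      ]]
1.7 [ 0.5812 -0.1146]
1.59 [ 0.5837 -0.129 ]
1.47 [ 0.5845 -0.1437]
1.36 [ 0.5836 -0.1583]
1.24 [ 0.5811 -0.1728]
1.13 [ 0.5769 -0.1868]
1.01 [ 0.5712 -0.2003]
0.9 [ 0.5639 -0.2131]
0.78 [ 0.5553 -0.2249]
0.67 [ 0.5453 -0.2357]
0.55 [ 0.5342 -0.2452]
0.44 [ 0.522  -0.2535]
0.32 [ 0.509  -0.2602]
0.21 [ 0.4953 -0.2655]
0.09 [ 0.4811 -0.2691]
-0.02 [ 0.4666 -0.2711]
```

>>> send_rows(increments=[[[-1, 30, 1], [0, 0, 0], 0.1], [[-1, 65, 1], [0, 0, 0], 0.1], [[-1, 90, 1], [0, 0, 0], 0.1], [[-1, 95, 1], [0, 0, 0], 0.1], [[-1, 95, 1], [0, 0, 0], -0.3], [[-1, 95, 1], [0, 0, 0], -0.8], [[-1, 95, 1], [0, 0, 0], -1], [[-1, 95, 1], [0, 0, 0], -1], [[-1, 95, 1], [0, 0, 0], -1], [[-1, 95, 1], [0, 0, 0], -1]], newtons=15)

```text
time_s: 51.65
tcp_pos: [0.5831, -0.1118, 0.0674]
tool_rot: [0.501, 0.501, -0.499, -0.499]
force: [-0.1, 0.4, 4.0]
gripper_width: 0.0133
```

```bash
python3 - <<'E'
from h import *
s=log();p,M,_=cur();print(p,s['force'],s['gripper_width'],s['joints'].round(2),s['time_s'])
E
```

```text
[ 0.58310849 -0.11176578  0.06740555] [-0.07058605  0.37504354  4.01435163] 0.01334948359192541 [ 0.01  0.57  0.18  1.83 -0.14  0.75  1.83] 51.65
```

>>> send_rows(increments=[[[-14.5, 0, -2], [0, 0, 0], -1], [[-29, 0, -3], [0, 0, 0], -1], [[-43.5, 0, -2], [0, 0, 0], -1], [[-58, 0, 0], [0, 0, 0], -1], [[-72, 0, 4.5], [0, 0, 0], -1], [[-85.5, 0, 10], [0, 0, 0], -1], [[-98.5, 0, 17.5], [0, 0, 0], -1], [[-110, 0, 26], [0, 0, 0], -1], [[-121, 0, 36], [0, 0, 0], -1], [[-130.5, 0, 47], [0, 0, 0], -1]])

```text
time_s: 52.65
tcp_pos: [0.5351, -0.2431, 0.0673]
tool_rot: [0.5, 0.501, -0.499, -0.499]
force: [0.4, 3.7, 1.5]
gripper_width: 0.0134
```

```bash
python3 - <<'E'
from h import *
s=log();p,M,_=cur();print(p,s['force'],s['gripper_width'],s['joints'].round(2),s['time_s'])
for k in ((.5220,-.2535),(.509,-.2602),(.4953,-.2655),(.4811,-.2691),(.466,-.2711),(.461,-.2715)): print(inc([*k,.067],o(0,90)))
E
```

```text
[ 0.53514717 -0.24310731  0.06730697] [0.40211624 3.65287989 1.54474441] 0.013414832180480592 [ 0.24  0.56  0.19  1.85 -0.15  0.75  2.08] 52.65
([-10.4, 0.3, 13.2], [0.17, 0.05, 0.01])
([-17.1, 0.2, 26.2], [0.17, 0.05, 0.01])
([-22.4, 0.2, 39.9], [0.17, 0.05, 0.01])
([-25.9, 0.1, 54.1], [0.17, 0.05, 0.01])
([-27.9, 0.1, 69.2], [0.17, 0.05, 0.01])
([-28.3, 0.1, 74.2], [0.17, 0.05, 0.01])
```

>>> send_rows(increments=[[[-10, 0, 13], [0, 0, 0], -1], [[-17, 0, 26], [0, 0, 0], -1], [[-22, 0, 40], [0, 0, 0], -1], [[-26, 0, 54], [0, 0, 0], -1], [[-28, 0, 67], [0, 0, 0], -1], [[-28, 0, 71], [0, 0, 0], -1], [[-28, 0, 71], [0, 0, 0], -1], [[-28, 0, 71], [0, 0, 0], -1]])

```text
time_s: 53.45
tcp_pos: [0.4694, -0.2658, 0.0678]
tool_rot: [0.5, 0.505, -0.498, -0.497]
force: [12.9, 13.9, -2.0]
gripper_width: 0.0132
```

```bash
python3 - <<'E'
from h import *
s=log();p,M,_=cur();print(p,s['force'],s['gripper_width'],s['joints'].round(2),s['time_s'])
v=p[:2]-[.4565,-.1435]; print(np.arctan2(v[1],v[0])+np.pi/2-.0987)
for n in('side','wrist'): snap(n,'k2%s.png'%n)
im=cv2.imread('pics/k2wrist.png');cv2.imwrite('pics/k2b.png',cv2.resize(im,(800,600),interpolation=cv2.INTER_CUBIC))
E
```

```text
[ 0.46942751 -0.26577267  0.0678043 ] [12.92602849 13.93494254 -2.00555855] 0.013162201193494072 [ 0.32  0.49  0.19  1.97 -0.15  0.69  2.18] 53.45
0.006635601094242341
```

View pics/k2b.png

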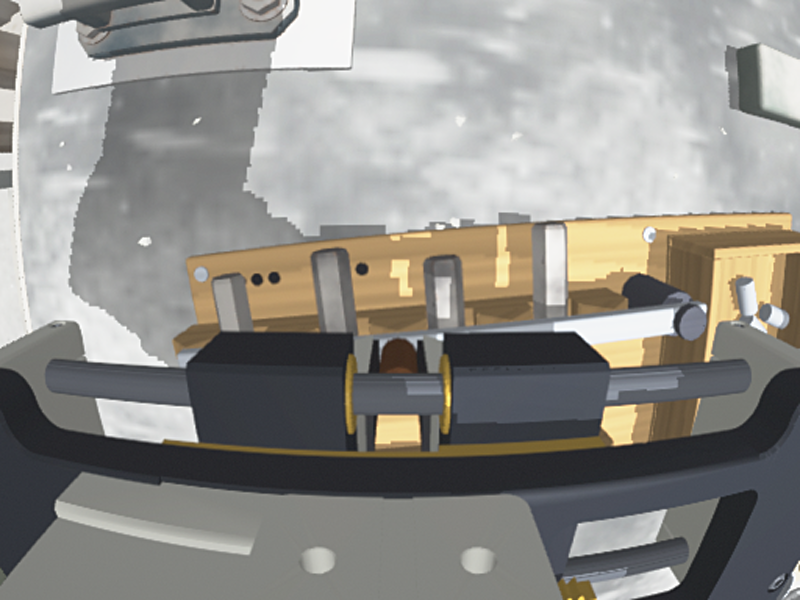

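>>> send_rows(increments=[[[0, 0, 0], [0, 0, 0], -0.3], [[0, 0, 0], [0, 0, 0], 0], [[0, 0, 0], [0, 0, 0], 0], [[0, -30, 0], [0, 0, 0], 0], [[0, -70, 0], [0, 0, 0], 0], [[0, -120, 0], [0, 0, 0], 0], [[0, -160, -20], [0, 0, 0], 0], [[0, -200, -60], [0, 0, 0], 0], [[0, -200, -60], [0, 0, 0], 0], [[0, -200, -60], [0, 0, 0], 0]])

```text
time_s: 54.55
tcp_pos: [0.5278, -0.2673, 0.2692]
tool_rot: [0.5, 0.505, -0.498, -0.496]
force: [-0.1, 0.6, -1.2]
gripper_width: 0.0458
```

```bash
python3 - <<'E'
from h import *
s=log();p,M,_=cur();print(p,s['force'],s['time_s'])
snap('wrist','f1.png')
im=cv2.imread('pics/f1.png');cv2.imwrite('pics/f1b.png',cv2.resize(im,(800,600),interpolation=cv2.INTER_CUBIC))
E
```

```text
[ 0.52777982 -0.26731774  0.2691705 ] [-0.14027149  0.62654583 -1.1613069 ] 54.55
```

View pics/f1b.png

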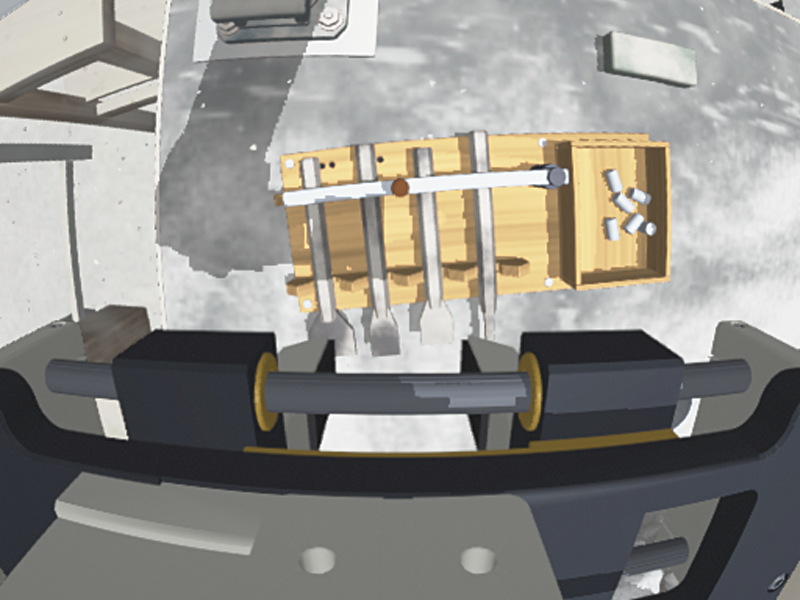

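```bash
python3 - <<'E'
from h import *
p,M,_=cur()
P=wonz(np.array([(287,199),(545,177)])*.64,.052); d=P[0]-P[1]; print('keeper',np.arctan2(d[1],d[0])+np.pi/2-.0987,np.linalg.norm(d))
def loc(P): q=P[:2]-RK[:2]; c,s=np.cos(RK[2]),np.sin(RK[2]); return np.array([c*q[0]+s*q[1],-s*q[0]+c*q[1]])
for n,L,e,h in (('point',.2,(479,132),(491,305)),('claw',.175,(423,149),(436,303)),('flat',.19,(365,145),(382,303)),('broad',.18,(309,159),(327,318))):
    E=loc(wonz(np.array([e])*.64,.035)[0]); H=loc(wonz(np.array([h])*.64,.035)[0]); d=H-E
    print(n,'end',E.round(4),'ang',np.arctan2(d[1],d[0]).round(3),'shank',(E+d/np.linalg.norm(d)*(L/2-.017)).round(4))
for n in('side','scene'): snap(n,'f2%s.png'%n)
a=cv2.imread('pics/f2side.png')[120:370,140:360]; b=cv2.imread('pics/f2scene.png')[150:310,180:400]
cv2.imwrite('pics/f2.png',np.hstack([cv2.resize(a,(400,454)),cv2.resize(b,(400,454))]))
E
```

```text
keeper -0.0010374297152102446 0.21160655273054885
point end [-0.0786 -0.0005] ang 0.005 shank [ 0.0044 -0.0001]
claw end [-0.0674 -0.0487] ang 0.002 shank [ 0.0031 -0.0485]
flat end [-0.0753 -0.0961] ang 0.005 shank [ 0.0027 -0.0957]
broad end [-0.0691 -0.144 ] ang -0.01 shank [ 0.0039 -0.1447]
```

View pics/f2.png

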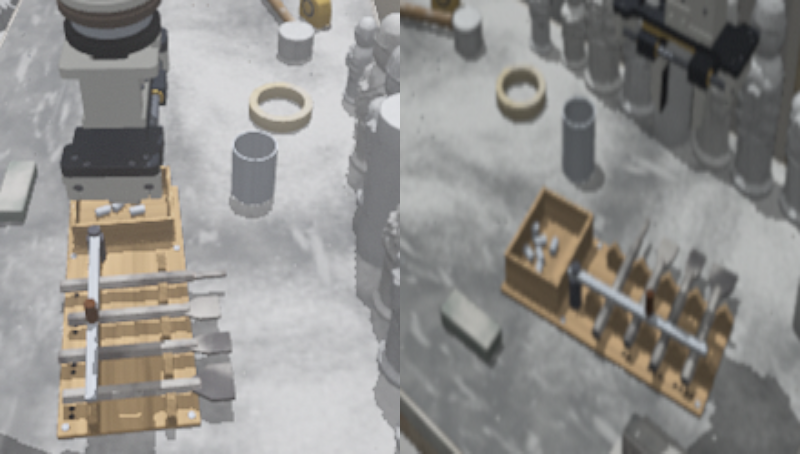

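>>> send_rows(increments=[[[0, 0, 0], [0, 0, 0], 0], [[0, 0, 0], [0, 0, 0], 0], [[0, 0, 0], [0, 0, 0], 0]])

```text
time_s: 55.0
tcp_pos: [0.5239, -0.2667, 0.2655]
tool_rot: [0.498, 0.504, -0.499, -0.499]
force: [0.0, 0.2, -0.1]
gripper_width: 0.0458
```

```bash
python3 -c "
from workcell import bot
print(bot.hand_in())"
```

```text
the job is handed in; nothing more can be done
None
```

The job is done and handed in at about 55 s; the hand-in gave no verdict. I swung the keeper fully open and laid the point, claw, flat and broad chisels in slots one to four, in that order. Then I poured the tin into the bin, stood it back upright on the desk, and swung the keeper shut.

My last checks from the camera pictures:

| Check | Result |
|---|---|
| Chisels, sideways | within about 1 mm of their slot lines |
| Chisels, lengthwise (shank points) | at rack x 3 to 4 mm |
| Chisels, angle | within 0.01 rad of the slots, cutting ends past the far comb |
| Dowels | all 6 in the bin; one stands on end but looks below the rim |
| Keeper | about 0.00 rad, on its stop |
| Tin | upright and empty, close to where it started |
| Stone cap and tape roll | still in place by eye; I did not measure them |

- **Claw and flat:** I could not see teeth on any chisel, so I told these two apart by length and edge width (about 175 and 30 mm, against about 190 and 26 mm).
- **Flat chisel knocked aside:** it had moved a few centimetres before I picked it up, so I measured it again.

No checks failed. The wrist and fixed cameras disagreed by up to about 3 mm on the rack's position.

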